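# Hook the split snap ring out of an aircraft wheel hub

## Robot

A 6-joint arm with a two-finger parallel gripper is mounted at the origin on the work surface. World frame = base frame: x ahead of the robot, y to its left, z up, the work surface at z = 0. Lengths are in mm, angles in degrees, forces in N, time in s.
With the tool pointing down it reaches from about 375 to 750 mm from the base axis. Payload 9 kg.
Tool frame: the origin (TCP) lies on the centre line of the jaws, within the pads' length; the fingertips stand 25 mm ahead of it and the grasp point (between the pads) lies 6 mm ahead of it (manip.tip_reach is the z of the fingertips in the tool frame, in mm); z points along the fingers, y is the direction in which the jaws open and shut (so a half turn about z gives the same grasp; the last joint's range is limited). The gripper opens to 85 mm and grips with 20 to 120 N. Pads are 22 mm wide; open, the fingers measure 114 mm over their backs; the gripper's body (76 mm by 85 mm) begins 54 mm behind the grasp point. The pads swing forward as they close: fully open they stand 13 mm farther back than shut.
Start: joints at [-83.291, 5.964, 5.575, 89.605, 0, 77.527], TCP at [197.158, -566.712, 256.331] pointing down, gripper open.
Joint ranges: [-171.21, 171.21], [-48.23, 106.86], [-62.78, 66.21], [-105.2, 120.99], [-86.42, 89.51], [-180, 180]. Speed limits (degrees/s): [127.2, 127.2, 147.25, 180, 180, 180].

## Interface

Orientations are given as [roll, pitch, yaw] about the fixed x, y, z axes, in that order (R = Rz(yaw) Ry(pitch) Rx(roll)).
In Python, from bench import monitor, viewer, ticket, manip gives the robot as it stands. The module is installed in compiled form; this text tells all that it offers.
- The arm moves only by the tool jog_arm, never from a script. Its argument "steps" is a list that holds one entry, the list of rows, each a list of 7 numbers: the gripper's target within -1 to 1 (shut at 1, half-way at 0, fully open at -1), then the shift along the tool's x, y, z in mm, then the turn, a rotation vector about the tool's x, y, z in rad. In form: [[[fingers, dx, dy, dz, wx, wy, wz], ...]]. A call has exactly 8 rows; each row shifts and turns the pose as measured when the row begins, along the tool's axes as they then stand; what a row does not reach is not made up. A row lasts 1/12 s, in which the tool goes at most 41.7 mm and 7.16 degrees, less where a joint would pass 70% of its speed; a pose out of reach is approached as far as the arm can. A call with a gripper value outside its range is refused whole. The fingers move at their own pace and stop on an object; "force" is the grip in N (left out, the last holds). Time passes only in rows, so rows that do not move let the fingers close, or fill a call up. It gives the time, the measured TCP pose, the force and the opening at its end, in the units of the state.
- monitor.get_state(): the state, without advancing time (a new reading comes with each control period).
- viewer.camera(name): name is "side" or "top" or "wrist"; returns the picture (420x560x3 uint8, red, green, blue); there is no depth.
- viewer.camera_info(name): a dict with "fovy" (degrees; the focal length in pixels is half the picture's height over the tangent of half this angle, whatever the lens; pixels are square), "cx", "cy" (the principal point, pixels), "position" and "rotation" of the camera in the world; the wrist camera has in their place "hand_eye" (4x4, takes a point from camera to tool coordinates, whose origin is the TCP and whose axes are the flange's). Camera axes: x right, y up, looking along -z (the intrinsics and any distortion apply to the point x, -y, -z); pixel columns grow to the right and rows downward; lengths in mm; the calibration is good to about 2 mm. The wrist camera is an equidistant fisheye: a pixel r from the principal point sees the ray r / f radians off the axis. A picture is of the moment at which its call begins: read the wrist's pose just before it. camera_info takes no time and is no camera call.
- ticket.finish_job(): hands the job in, once; it reports no verdict.
The state is a dict: "t": time; "joint_positions": joint angles; "dq": joint speeds; "joint_torque": joint torques, N m; "position": TCP position; "tool_rot": TCP orientation; "contact_force": force on the tool from outside, world axes, zero at the start; "torque": the same for the moment, N m; "opening": finger opening in mm.
Only numpy, scipy, OpenCV 4.12 (cv2) and the standard library are available. Lean on these libraries where they do the work, as an engineer would, in place of code of your own. Each camera call takes 0.05 s, during which the arm holds its last target.

## Task

Take the red hook pick from the tool rack, work its tip through the notch under the end of the split snap ring in the wheel hub, ease that end inwards off the groove's lip and lift the whole ring out; feel your way, without forcing or bending the ring and without gouging the hub or the black grease seal below it. Lay the ring flat in the blue parts tray and stand the pick back in the rack, leaving everything else on the bench where it is.

Things in the scene. Friction and masses are not known exactly. Their poses are not given: they have to be found in the camera images.
- hub (a point): Centre of the flat top face, 68 mm up, of the hub of a fixed white wheel half lying on a round plate 190 mm across; z up. Hub 100 mm across, bore radius 34 mm. Under a 3 mm lip the bore has a groove 4.5 mm high and 35.8 mm in radius, its floor 7.5 mm below this face. x points away from the notch: the notch is at -x
- notch (a point): Middle of the notch in the bore wall, at the height of the seated ring's wire centre (5.5 mm below the hub face) and 33.8 mm from the bore axis, where the wire runs. The notch is 12 mm wide along the bore, open at the top and inwards; back wall 41 mm from the axis, floor 18 mm below the hub face. Same axes as hub: outwards is -x
- wheel: The same wheel half; origin on the bore axis at bench level, axes as hub
- seal: Black grease seal closing the bore under the ring; its flat top is 17.5 mm below the hub face, radius 33.8 mm. It yields 0.3 mm per newton. Touch it only lightly (above 8 N it is gouged). Axes and origin as wheel
- ring: The split snap ring: a free C of 4 mm round springy yellow-plated steel wire, wire centre radius 33.8 mm, 11 mm gap between its ends, 30 g. Origin at the circle's centre while seated, at wire mid-height (carried by the back fifth of the wire). Seated it presses outwards, its outer 1.8 mm caught under the lip. Above 24 N from the pick it is bent
- ring_end (a point): Wire centre where the ring crosses the notch, 15 mm before its near end, which lies to +y (hub axes). Drawn inwards here it gives 2 to 5 mm for about 5 to 12 N and clears the lip; then it lifts with under 15 N, and raised 40 mm while drawn on inwards the rest peels out and hangs on the hook. Pulled straight up it jams at over 40 N
- ring_back (a point): Wire centre of the ring opposite its gap. Hung on the hook, the ring hangs upright with this part about 65 mm below the foot; set down on edge it mostly falls flat once the hook is drawn out, but it can stay standing until it is tipped over
- ring_far_end (a point): Wire centre of the ring 15 mm before its other end
- pick_grip (a point): Centre of the red square handle (20 x 20 mm, 60 mm tall, upright) of the hook pick, 80 g. z up, x the way the hook points. A steel shank 4.4 mm thick runs down the handle's axis to a foot 3 mm thick that reaches 10.5 mm to +x (axis to axis) and ends in an upturned beak 3 mm thick, its tip 8 mm above the foot's underside. It starts hanging in a rack slot
- pick: The same hook pick; origin on the handle's axis, 78 mm below the grip point: the mean place of the foot's underside. The shank's reach is set differently each time, up to 4 mm more or less, and it is bent a little, so that the hook stands up to 4 mm ahead of or behind (x) where it should: it keeps that set at work, no reading gives it, so feel for contact
- rack: Wooden tool rack, fixed, 160 x 56 mm, 55 mm high, origin under its centre. Three upright through-slots at x = -50, 0 and 50 mm, each 30 mm long in x and 12 mm wide in y; tools hang in them by their handles. The pick's handle centre is 85 mm above the bench when home, and its hook starts pointing about to the rack's -x
- tray: Blue parts tray, fixed, 200 x 180 mm in x and y, walls 3 mm thick and 20 mm high, black rubber floor 5 mm above the bench; origin under its centre
- punch_grip (a point): Middle of the blue handle (20 x 20 x 45 mm) of a punch in another rack slot; bystander
- scriber_grip (a point): Middle of the yellow handle (20 x 20 x 50 mm) of a scriber in another rack slot; bystander
- hammer: Red-handled hammer lying beyond the wheel; bystander
- glasses: Safety glasses on the bench; bystander
- bearing: Tapered bearing cone, 62 mm across, 18 mm high; bystander
- grease: White grease jar, 68 mm across, 65 mm high; bystander
- socket: Steel socket standing up, 28 mm across, 38 mm high; bystander
Things that resemble listed ones, but are neither listed nor needed, are in the scene too. What is shaped like the pick but pink is not meant.

How it is judged:
By the outcome, as a careful person would: the job done as asked, in the order asked, and still so for the second after the job is handed in, with the robot touching nothing.
It also fails if it takes over 72 s, if anything falls off the work surface, if the arm or the gripper's body presses on something with over 40 N, if the wrist force passes 120 N, or if a joint passes its speed limit or range.

## Working session

There is one attempt and no reset: what is moved stays moved. The work goes in short steps, Python scripts to look and compute and a tool call to move; the robot and the scene stay as the last step left them, time stands still between calls to the robot, and variables do not carry over. Pictures are saved under pics/ and viewed, and the job is handed in when it is done.

Besides the shell and the picture viewer there is one more tool, called after "Call:" as name(argument=value, ...), one argument or row to a line, values as JSON. jog_arm: Moves the arm, as the interface text tells. Its arguments: {"type":"object","properties":{"steps":{"type":"array"},"force":{"type":"number"}},"required":["steps"]}

```bash
mkdir -p pics; ls; python3 - <<'E'
from bench import monitor, viewer, ticket, manip
import cv2
s=monitor.get_state(); print({k:(v if not hasattr(v,'round') else v) for k,v in s.items()})
print(manip.tip_reach,[a for a in dir(manip) if a[0]!='_'])
for n in ("side","top","wrist"):
    print(n,viewer.camera_info(n))
    im=viewer.camera(n); cv2.imwrite(f"pics/{n}0.png",im[:,:,::-1])
E
```

```text
pics
{'t': 0.0, 'joint_positions': array([-8.32906867e+01,  5.99965025e+00,  5.52714636e+00,  8.96047712e+01,
        1.12870057e-03,  7.75275320e+01]), 'dq': array([ 0.04098813,  0.06707432, -0.00298957, -0.07735657, -0.05230739,
       -0.0325982 ]), 'joint_torque': array([ 2.22415460e-03, -5.56931448e+01,  5.03650582e+01,  1.68940960e-02,
       -2.42557571e-04, -8.77921821e-06]), 'position': array([ 197.12639847, -566.37592518,  255.51259778]), 'tool_rot': array([-1.79924792e+02, -1.77911946e-02,  1.91817689e+01]), 'contact_force': array([ 0.32793947, -0.02272453,  0.45965651]), 'torque': array([-0.04075338,  0.00095762,  0.03498633]), 'opening': 85.11744795698169}
25.0 ['MotionError', 'tip_reach']
side {'fovy': 48.775736896436754, 'cx': 287.90605721231356, 'cy': 208.73287826198052, 'position': array([253.41911762, 988.09575434, 946.36205453]), 'rotation': array([  48.76108942,    1.14981934, -168.18823167])}
top {'fovy': 51.928687330282784, 'cx': 274.8545473552858, 'cy': 208.5867698367923, 'position': array([ 254.69877108,   36.36170715, 1147.3422728 ]), 'rotation': array([ 11.24676299,   0.45151954, -90.34977153])}
wrist {'fovy': 65.70646984690485, 'cx': 281.3464992909413, 'cy': 217.57005343363036, 'hand_eye': array([[ 2.15432356e-04,  9.58095075e-01,  2.86450312e-01,
         7.25466927e+01],
       [ 9.99999977e-01, -2.08959719e-04, -5.31647979e-05,
        -6.75683250e-01],
       [ 8.91964571e-06,  2.86450316e-01, -9.58095098e-01,
        -1.17848244e+02],
       [ 0.00000000e+00,  0.00000000e+00,  0.00000000e+00,
         1.00000000e+00]])}
```

View pics/top0.png

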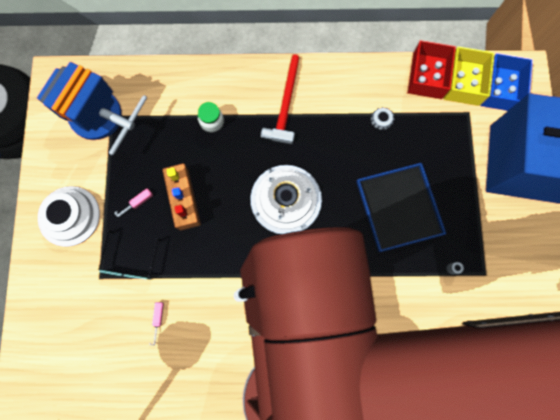

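View pics/side0.png

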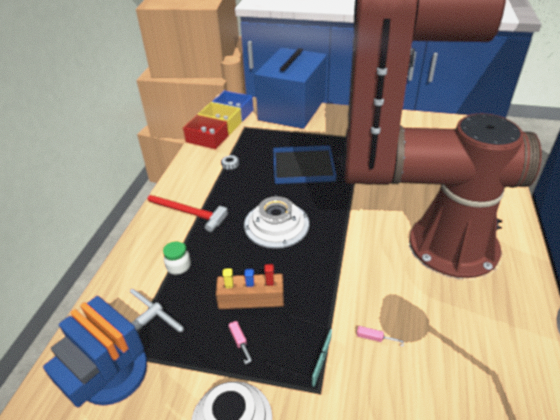

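View pics/wrist0.png

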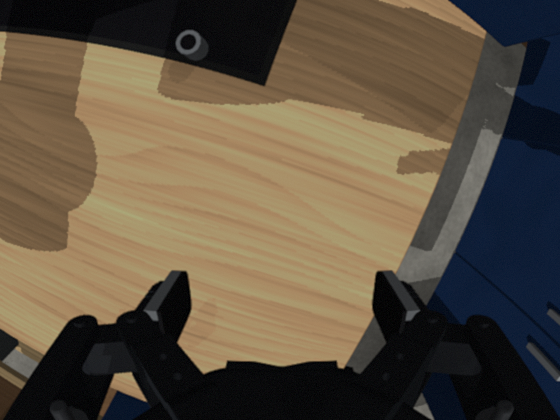

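```bash
cat > h.py <<'E'
from bench import monitor, viewer, ticket, manip
import numpy as np, cv2
from scipy.spatial.transform import Rotation as Ro
def RT(name,state=None):
    i=viewer.camera_info(name)
    f=210/np.tan(np.radians(i['fovy']/2))
    if name!='wrist':
        R=Ro.from_euler('xyz',i['rotation'],degrees=True).as_matrix(); p=i['position']
    else:
        T=Ro.from_euler('xyz',state['tool_rot'],degrees=True).as_matrix()
        H=i['hand_eye']; R=T@H[:3,:3]; p=T@H[:3,3]+state['position']
    return R,np.array(p),f,i['cx'],i['cy']
def ray(name,u,v,state=None):
    R,p,f,cx,cy=RT(name,state)
    a=np.array([u-cx,-(v-cy)])
    if name!='wrist': d=np.array([a[0]/f,a[1]/f,-1])
    else:
        r=np.hypot(*a); th=r/f
        d=np.array([*(a/max(r,1e-9)*np.sin(th)),-np.cos(th)])
    return p,R@d
def onz(name,u,v,z,state=None):
    p,d=ray(name,u,v,state); return p+d*(z-p[2])/d[2]
def proj(name,P,state=None):
    R,p,f,cx,cy=RT(name,state); q=R.T@(np.array(P)-p)
    if name!='wrist': return np.array([cx+f*q[0]/-q[2],cy-f*q[1]/-q[2]])
    r=np.hypot(q[0],q[1]); th=np.arctan2(r,-q[2])
    return np.array([cx+f*th*q[0]/r,cy-f*th*q[1]/r])
def tri(o):
    A=[];b=[]
    for a in o:
        p,d=ray(*a); d/=np.linalg.norm(d); M=np.eye(3)-np.outer(d,d); A.append(M); b.append(M@p)
    A=np.vstack(A);b=np.hstack(b); x=np.linalg.lstsq(A,b,rcond=None)[0]; return x,np.abs(A@x-b).max()
def snap(name,tag,crop=None,sc=1):
    s=monitor.get_state(); im=viewer.camera(name)[:,:,::-1]
    cv2.imwrite(f'pics/{tag}_full.png',im); np.save(f'pics/{tag}.npy',np.r_[s['position'],s['tool_rot']])
    if crop:
        x0,y0,x1,y1=crop; im=cv2.resize(im[y0:y1,x0:x1],None,fx=sc,fy=sc,interpolation=cv2.INTER_CUBIC)
    cv2.imwrite(f'pics/{tag}.png',im); return s
def st(tag):
    a=np.load(f'pics/{tag}.npy'); return {'position':a[:3],'tool_rot':a[3:]}
def crop(src,tag,c,sc):
    im=cv2.imread(src); x0,y0,x1,y1=c
    cv2.imwrite(f'pics/{tag}.png',cv2.resize(im[y0:y1,x0:x1],None,fx=sc,fy=sc,interpolation=cv2.INTER_CUBIC))
E
python3 - <<'E'
from h import *
crop('pics/top0.png','t_rack',(100,150,220,240),6)
crop('pics/top0.png','t_hub',(240,155,335,240),7)
crop('pics/side0.png','s_rack',(205,255,305,315),7)
crop('pics/side0.png','s_hub',(235,185,315,245),8)
E
```

```text
(no output)
```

View pics/t_rack.png

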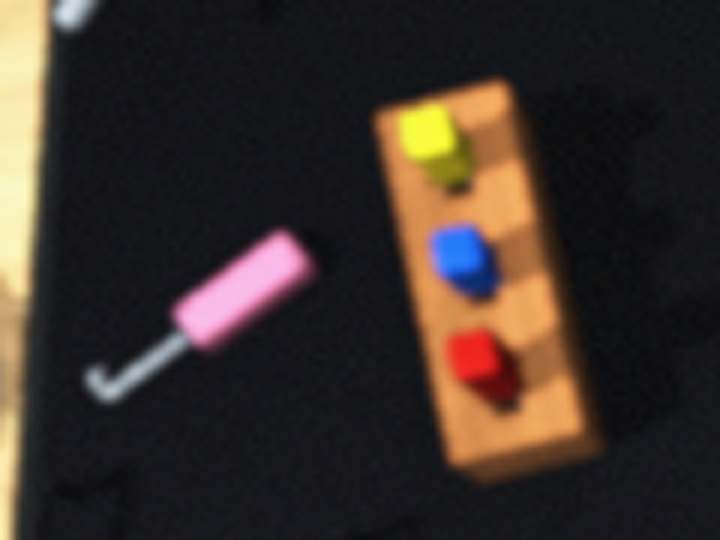

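View pics/t_hub.png

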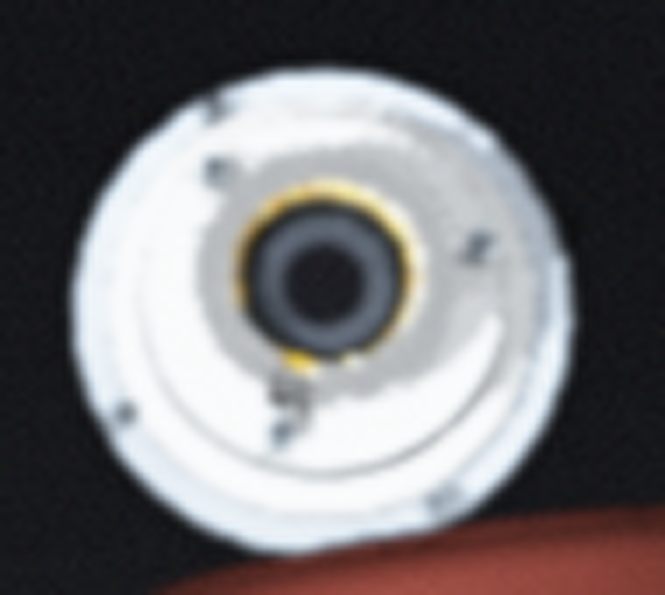

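View pics/s_rack.png

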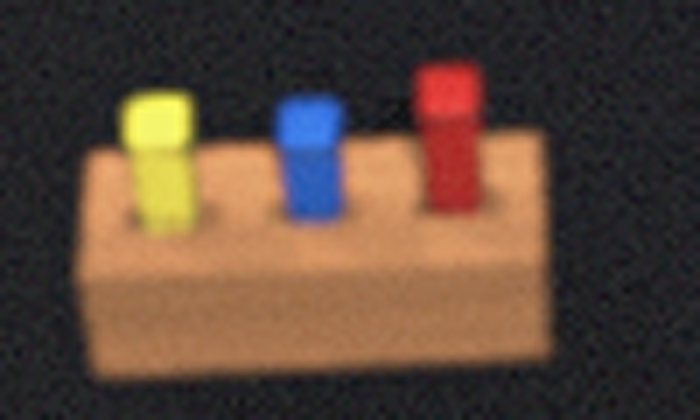

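View pics/s_hub.png

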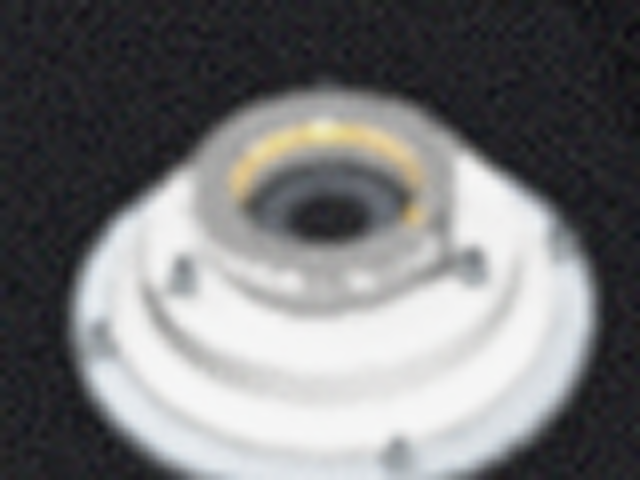

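```bash
python3 - <<'E'
from h import *
def T(c,o,s): return (o[0]+c[0]/s,o[1]+c[1]/s)
rt=T((475,353),(100,150),6); rs=T((448,92),(205,255),7)
print('red top',tri([('top',*rt),('side',*rs)]),onz('top',*rt,115),onz('side',*rs,115))
for n,c in (('BL',(450,468)),('TL',(377,113)),('TR',(508,82)),('BR',(603,445))): print(n,onz('top',*T(c,(100,150),6),55))
for n,ct,cs,z in (('y',(430,130),(158,122),None),('b',(460,253),(310,125),None)):
    print(n,tri([('top',*T(ct,(100,150),6)),('side',*T(cs,(205,255),7))]))
print('plate c',onz('top',*T((322,310),(240,155),7),5))
print('hub c',onz('top',*T((325,272),(240,155),7),63), onz('side',*T((325,187),(235,185),8),66))
print('notch',onz('top',*T((292,378),(240,155),7),68),onz('top',*T((298,360),(240,155),7),62.5),onz('side',*T((415,213),(235,185),8),62.5))
for n,p in (('tray',(358,184)),('tray',(422,165)),('tray',(444,233)),('tray',(381,249))): print(n,onz('top',*p,20))
E
```

```text
red top (array([463.55246108, 278.18792268, 111.40064388]), np.float64(1.5505895875426177)) [461.21619906 277.19504296 115.        ] [464.27337166 281.04670804 115.        ]
BL [423.17599962 300.03031534  55.        ]
TL [581.09645857 338.33701405  55.        ]
TR [594.79094751 281.167379    55.        ]
BR [432.64666515 234.81983607  55.        ]
y (array([560.53733884, 302.6993681 , 102.74627658]), np.float64(1.1991094624488596))
b (array([509.74102758, 289.53142479,  96.94037005]), np.float64(2.1222643161522114))
plate c [507.40105774  13.59409438   5.        ]
hub c [508.90663707  13.48440276  63.        ] [511.54223184  13.45997846  66.        ]
notch [468.17541622  26.06365957  68.        ] [475.97523213  23.74911117  62.5       ] [477.54377974  17.51910754  62.5       ]
tray [ 544.69145087 -180.34410938   20.        ]
tray [ 596.41185955 -355.99287227   20.        ]
tray [ 410.12006067 -400.16563783   20.        ]
tray [ 369.19775534 -232.67547181   20.        ]
```

Candidates for the pick: red upright handle in the rack at top (179,209) / side (269,268); pink hook picks lying at top (140,200) and (157,315), and the yellow and blue rack tools. I choose the red one in the rack: the crop shows it is a saturated red, upright square handle. Now moving to look from above the hub.

Call:
jog_arm(
  steps=[
    [[-1, 28, -30, 0, 0, 0, 0], [-1, 28, -30, 0, 0, 0, 0], [-1, 28, -30, 0, 0, 0, 0], [-1, 28, -30, 0, 0, 0, 0], [-1, 28, -30, 0, 0, 0, 0], [-1, 28, -30, 0, 0, 0, 0], [-1, 28, -30, 0, 0, 0, 0], [-1, 28, -30, 0, 0, 0, 0]],
  ],
)

```text
t: 0.82
position: [328.2, -263.8, 249.0]
tool_rot: [-179.4, -0.0, 18.5]
contact_force: [0.5, 0.5, 0.4]
opening: 85.2
```

Call:
jog_arm(
  steps=[
    [[-1, 28, -30, 0, 0, 0, 0.012], [-1, 28, -30, 0, 0, 0, 0.012], [-1, 28, -30, 0, 0, 0, 0.012], [-1, 28, -30, 0, 0, 0, 0.012], [-1, 28, -30, 0, 0, 0, 0.012], [-1, 28, -30, 0, 0, 0, 0.012], [-1, 28, -30, 0, 0, 0, 0.012], [-1, 14, -15, 0, 0, 0, 0]],
  ],
)

```text
t: 1.48
position: [466.3, 20.6, 251.3]
tool_rot: [-179.5, -0.2, 13.5]
contact_force: [0.4, -0.7, 0.9]
opening: 85.2
```

```bash
python3 - <<'E'
from h import *
s=snap('wrist','w1'); print(s['t'],s['position'],s['tool_rot'],s['joint_positions'],s['contact_force'])
snap('top','top1')
E
```

```text
1.4833 [466.28759988  20.56227102 251.34735956] [-1.79502802e+02 -1.70659853e-01  1.34792198e+01] [-13.91920291 -17.58347585 -17.04354706  90.6172165    0.51995791
 152.60048611] [ 0.36226791 -0.68560736  0.91235226]
```

View pics/w1.png

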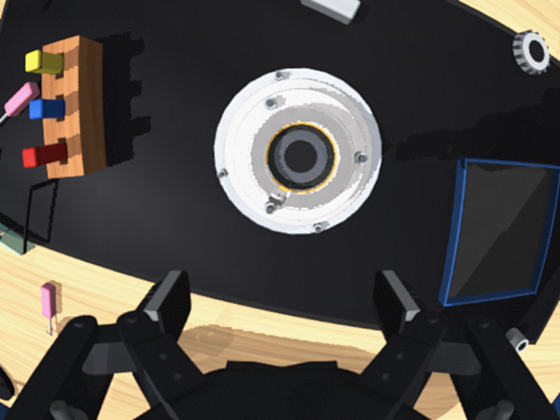

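```bash
python3 - <<'E'
from h import *
crop('pics/w1_full.png','w1hub',(235,110,365,220),6)
crop('pics/w1_full.png','w1rack',(0,20,120,190),4)
E
```

```text
(no output)
```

View pics/w1hub.png

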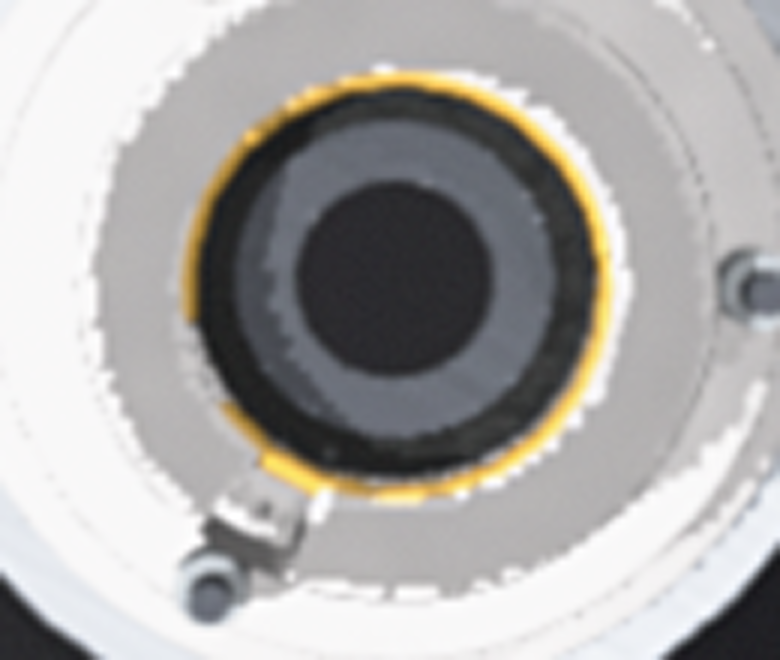

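View pics/w1rack.png

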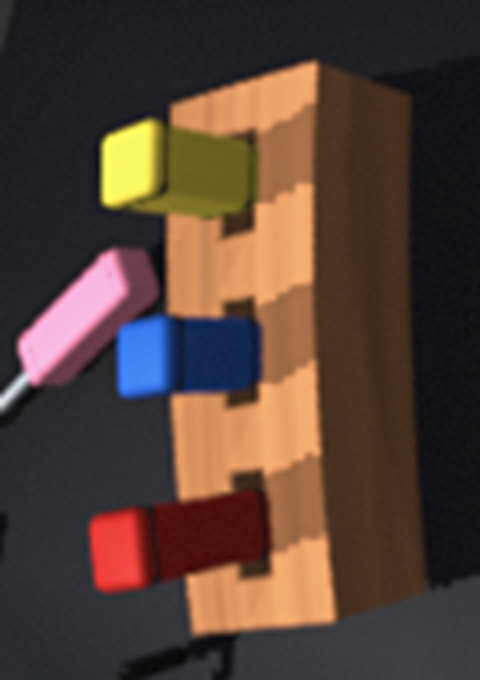

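```bash
cat > ov.py <<'E'
from h import *
import sys
def overlay(src,s,hub,yaw,out,c,sc,cam='wrist'):
    im=cv2.imread(src); x0,y0,x1,y1=c
    im=cv2.resize(im[y0:y1,x0:x1],None,fx=sc,fy=sc,interpolation=cv2.INTER_CUBIC)
    def P(p):
        R=Ro.from_euler('z',yaw,degrees=True).as_matrix(); q=proj(cam,R@np.array(p)+np.array([hub[0],hub[1],0]),s)
        return tuple(int(round(v)) for v in ((q+0.5-[x0,y0])*sc-0.5))
    def circ(r,z,col,a0=0,a1=360):
        pts=[P((r*np.cos(a),r*np.sin(a),z)) for a in np.radians(np.linspace(a0,a1,90))]
        cv2.polylines(im,[np.array(pts)],False,col,1)
    circ(34,68,(255,0,0)); circ(50,68,(255,0,255)); circ(31.8,62.5,(0,255,0))
    for y in (-6,6):
        cv2.line(im,P((-33.5,y,68)),P((-41,y,68)),(0,0,255),1)
    cv2.line(im,P((-41,-6,68)),P((-41,6,68)),(0,0,255),1)
    cv2.line(im,P((-41,-6,50)),P((-41,6,50)),(255,255,0),1)
    cv2.imwrite(f'pics/{out}.png',im)
E
python3 - <<'E'
from ov import *
s=st('w1'); f=lambda x,y:(235+(x+.5)/6-.5,110+(y+.5)/6-.5)
pts=np.array([(195,300),(605,283),(400,84),(410,488),(545,140),(250,145),(540,430)],float)
W=np.array([onz('wrist',*f(*p),62.5,s)[:2] for p in pts])
print(W)
A=np.c_[2*W,np.ones(len(W))]; b=(W**2).sum(1); x=np.linalg.lstsq(A,b,rcond=None)[0]; print('c',x[:2],'r',np.sqrt(x[2]+x[0]**2+x[1]**2))
n=onz('wrist',*f(293,477),62.5,s); print(n, np.degrees(np.arctan2(*(x[:2]-n[:2])[::-1])))
yaw=np.degrees(np.arctan2(*(x[:2]-n[:2])[::-1]))
overlay('pics/w1_full.png',s,x[:2],yaw,'ov1',(235,110,365,220),6)
E
```

```text
[[500.04834928  44.85668139]
 [518.35353377 -17.45395166]
 [540.77331268  21.6969764 ]
 [478.5921488    4.45958496]
 [537.90115244  -2.43857401]
 [525.90339171  42.08848996]
 [492.83066173 -13.47426486]]
c [509.67838102  13.8999153 ] r 32.39720863532782
[475.88927856  23.14489958  62.5       ] -15.302101141752
```

View pics/ov1.png

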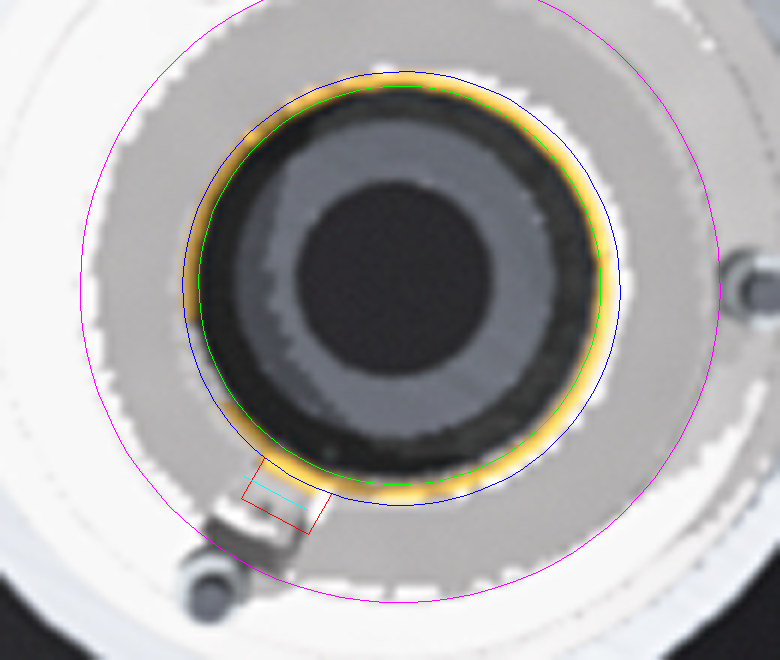

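```bash
cat >> h.py <<'E'
def plan(target,yaw_t,n,yaw0=None,pos0=None,maxturn=6.9):
    """per-row world->tool numbers, tool down"""
    s=monitor.get_state(); p=np.array(s['position'] if pos0 is None else pos0,float); y=s['tool_rot'][2] if yaw0 is None else yaw0
    d=(np.array(target)-p)/n; dy=(yaw_t-y)/n
    assert abs(dy)<=maxturn,dy
    for k in range(n):
        R=Ro.from_euler('xyz',[180,0,y+dy*k],degrees=True).as_matrix(); t=R.T@d
        print('[%.1f, %.1f, %.1f, 0, 0, %.3f]'%(*t,-np.radians(dy)))
E
python3 - <<'E'
from h import *
s=monitor.get_state()
t1=('top',100+475/6,150+353/6); t2=('side',205+448/7,255+92/7); w=('wrist',125/4,20+550/4,st('w1'))
print(tri([t1,t2,w]), onz(*w[:3],115,w[3]))
print(monitor.get_state()['position'],monitor.get_state()['t'])
plan((520,290,235),194,27)
E
```

```text
(array([463.61413616, 278.21325298, 111.39328529]), np.float64(1.6075843177881097)) [464.74740568 274.89566003 115.        ]
[466.05829518  19.96271895 251.08293974] 1.5833
[4.3, -9.2, 0.6, 0, 0, -0.117]
[5.3, -8.7, 0.6, 0, 0, -0.117]
[6.3, -8.0, 0.6, 0, 0, -0.117]
[7.2, -7.2, 0.6, 0, 0, -0.117]
[8.0, -6.3, 0.6, 0, 0, -0.117]
[8.7, -5.4, 0.6, 0, 0, -0.117]
[9.2, -4.3, 0.6, 0, 0, -0.117]
[9.7, -3.2, 0.6, 0, 0, -0.117]
[10.0, -2.1, 0.6, 0, 0, -0.117]
[10.2, -0.9, 0.6, 0, 0, -0.117]
[10.2, 0.3, 0.6, 0, 0, -0.117]
[10.1, 1.5, 0.6, 0, 0, -0.117]
[9.8, 2.7, 0.6, 0, 0, -0.117]
[9.5, 3.8, 0.6, 0, 0, -0.117]
[9.0, 4.9, 0.6, 0, 0, -0.117]
[8.3, 5.9, 0.6, 0, 0, -0.117]
[7.6, 6.8, 0.6, 0, 0, -0.117]
[6.8, 7.6, 0.6, 0, 0, -0.117]
[5.8, 8.4, 0.6, 0, 0, -0.117]
[4.8, 9.0, 0.6, 0, 0, -0.117]
[3.7, 9.5, 0.6, 0, 0, -0.117]
[2.6, 9.9, 0.6, 0, 0, -0.117]
[1.4, 10.1, 0.6, 0, 0, -0.117]
[0.3, 10.2, 0.6, 0, 0, -0.117]
[-0.9, 10.2, 0.6, 0, 0, -0.117]
[-2.1, 10.0, 0.6, 0, 0, -0.117]
[-3.3, 9.7, 0.6, 0, 0, -0.117]
```

Call:
jog_arm(
  steps=[
    [[-1, 4, -9, 0.6, 0, 0, -0.12], [-1, 5, -9, 0.6, 0, 0, -0.12], [-1, 6, -8, 0.6, 0, 0, -0.12], [-1, 7, -7, 0.6, 0, 0, -0.12], [-1, 8, -6, 0.6, 0, 0, -0.12], [-1, 9, -5, 0.6, 0, 0, -0.12], [-1, 9, -4, 0.6, 0, 0, -0.12], [-1, 10, -3, 0.6, 0, 0, -0.12]],
  ],
)

```text
t: 2.25
position: [478.8, 97.8, 245.1]
tool_rot: [-179.6, -0.3, 70.7]
contact_force: [0.3, -0.2, 1.1]
opening: 85.5
```

Call:
jog_arm(
  steps=[
    [[-1, 10, -2, 0.6, 0, 0, -0.12], [-1, 10, -1, 0.6, 0, 0, -0.12], [-1, 10, 0.3, 0.6, 0, 0, -0.12], [-1, 10, 1.5, 0.6, 0, 0, -0.12], [-1, 10, 3, 0.6, 0, 0, -0.12], [-1, 9.5, 4, 0.6, 0, 0, -0.12], [-1, 9, 5, 0.6, 0, 0, -0.12], [-1, 8, 6, 0.6, 0, 0, -0.12]],
  ],
)

```text
t: 2.92
position: [487.3, 175.6, 239.2]
tool_rot: [-179.8, -0.5, 128.0]
contact_force: [0.7, -0.8, 0.9]
opening: 85.4
```

Call:
jog_arm(
  steps=[
    [[-1, 7.6, 7, 0.6, 0, 0, -0.12], [-1, 7, 7.6, 0.6, 0, 0, -0.12], [-1, 6, 8.4, 0.6, 0, 0, -0.12], [-1, 5, 9, 0.6, 0, 0, -0.12], [-1, 4, 9.5, 0.6, 0, 0, -0.12], [-1, 3, 10, 0.6, 0, 0, -0.12], [-1, 1.5, 10, 0.6, 0, 0, -0.12], [-1, 0, 10, 0.6, 0, 0, -0.12]],
  ],
)

```text
t: 3.58
position: [489.7, 254.0, 232.9]
tool_rot: [179.8, -0.6, -174.7]
contact_force: [0.2, -0.1, 0.1]
opening: 85.6
```

```bash
python3 - <<'E'
from h import *
s=snap('wrist','w2'); print(s['t'],s['position'],s['tool_rot'],s['joint_positions'],s['dq'])
E
```

```text
3.5833 [489.65720875 253.96326203 232.88777546] [ 179.78765509   -0.64789495 -174.74692004] [13.66658779 -2.02049127 -5.01603265 87.61431347  0.30485548  8.41308598] [ 1.18533572e+01  1.02051364e+01  8.89513252e+00 -9.76160400e-01
  4.47877986e-02 -7.36052826e+01]
```

View pics/w2.png

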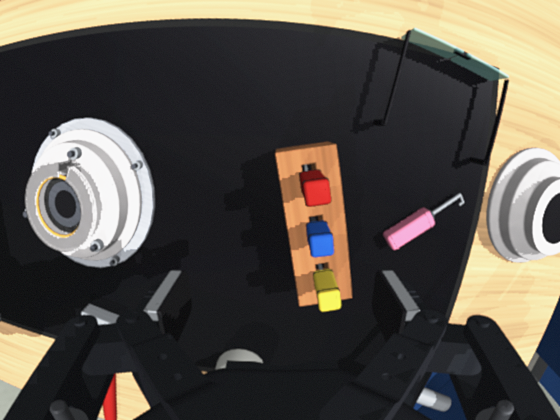

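```bash
python3 - <<'E'
from h import *
s=snap('wrist','w3'); print(s['t'],s['position'],s['tool_rot'],s['dq'])
s=snap('wrist','w3',(265,130,365,320),4); print(s['t'],s['position'],s['tool_rot'],s['dq'])
E
```

```text
3.6333 [489.54272657 255.17571725 232.64929771] [ 179.74528783   -0.65026607 -174.20275525] [-1.20509151e+00 -7.15262971e-01 -7.68524383e-01 -2.58772748e-03
 -2.84001401e-01  1.49272719e+01]
3.6833 [489.4974763  254.45278146 232.7116555 ] [ 179.77728967   -0.66311718 -174.90557355] [-1.14111129 -0.78628493 -0.4767883   0.33481668 -0.52071766  8.72068965]
```

View pics/w3.png

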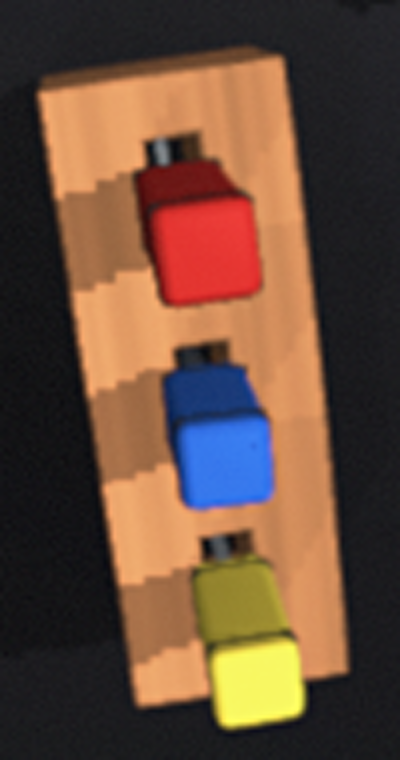

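```bash
python3 - <<'E'
from h import *
s=st('w3'); F=lambda x,y:(265+(x+.5)/4-.5,130+(y+.5)/4-.5)
t1=('top',100+475/6,150+353/6); t2=('side',205+448/7,255+92/7)
print(tri([t1,t2,('wrist',*F(206,254),s)]))
for n,c,z in (('red',(206,254),115),('blue',(227,460),100),('yel',(257,684),105),('rackTL',(40,92),55),('rackTR',(284,57),55),('rackBL',(135,706),55),('rackBR',(348,672),55),
  ('slotL',(146,142),55),('slotR',(200,133),55),('b slotL',(177,352),55),('b slotR',(228,343),55),
  ('redTL',(152,207),115),('redTR',(246,194),115),('redBR',(261,292),115),('redBL',(166,305),115)):
    print(n,onz('wrist',*F(*c),z,s))
E
```

```text
(array([463.78155702, 278.78705267, 112.00573305]), np.float64(1.8563617653418873))
red [463.93065282 279.21056382 115.        ]
blue [509.64714682 290.71269838 100.        ]
yel [559.72773245 303.69314233 105.        ]
rackTL [441.51611791 245.30875683  55.        ]
rackTR [427.98009594 300.01423673  55.        ]
rackBL [597.4551751 283.4415254  55.       ]
rackBR [583.51184085 339.00797027  55.        ]
slotL [450.77890839 270.43419681  55.        ]
slotR [447.49654139 282.57862596  55.        ]
b slotL [499.82357671 282.91246607  55.        ]
b slotR [496.53856653 294.82034181  55.        ]
redTL [456.05677628 268.25217182 115.        ]
redTR [451.95393949 285.37065928 115.        ]
redBR [470.19604149 290.44250718 115.        ]
redBL [474.33480315 272.80713043 115.        ]
```

```bash
python3 - <<'E'
from h import *
s=st('w3'); G=lambda p:((p[0]-265+.5)*4-.5,(p[1]-130+.5)*4-.5)
u=np.array([-.97,-.242,0]); v=np.array([-.242,.97,0]);c=np.array([463.9,279.4,0])
for r in (2,9,10.5,12):
    for z in (7,10,15): print(r,z,[np.round(G(proj('wrist',c+r*u+w*v+[0,0,z],s))) for w in (-1.5,1.5)])
print('slot far end bottom',[np.round(G(proj('wrist',c+15*u+w*v,s))) for w in (-6,6)],'top',[np.round(G(proj('wrist',c+15*u+w*v+[0,0,55],s))) for w in (-6,6)],'handle bottom edge',[np.round(G(proj('wrist',c+10*u+w*v+[0,0,55],s))) for w in (-10,10)])
print('yellow shank', [np.round(G(proj('wrist',[560,303,z],s))) for z in (0,10,20,30,40,55)])
crop('pics/w3_full.png','w3r',(290,150,340,200),14)
E
```

```text
2 7 [array([156., 166.]), array([168., 165.])]
2 10 [array([157., 168.]), array([168., 166.])]
2 15 [array([159., 170.]), array([170., 169.])]
9 7 [array([153., 141.]), array([164., 139.])]
9 10 [array([153., 142.]), array([165., 140.])]
9 15 [array([155., 144.]), array([166., 142.])]
10.5 7 [array([152., 135.]), array([163., 133.])]
10.5 10 [array([153., 136.]), array([164., 135.])]
10.5 15 [array([154., 138.]), array([165., 137.])]
12 7 [array([151., 130.]), array([162., 128.])]
12 10 [array([152., 131.]), array([163., 129.])]
12 15 [array([153., 133.]), array([165., 131.])]
slot far end bottom [array([131., 118.]), array([175., 112.])] top [array([144., 142.]), array([196., 134.])] handle bottom edge [array([130., 166.]), array([216., 153.])]
yellow shank [array([205., 503.]), array([209., 516.]), array([213., 530.]), array([217., 545.]), array([221., 561.]), array([228., 586.])]
```

View pics/w3r.png

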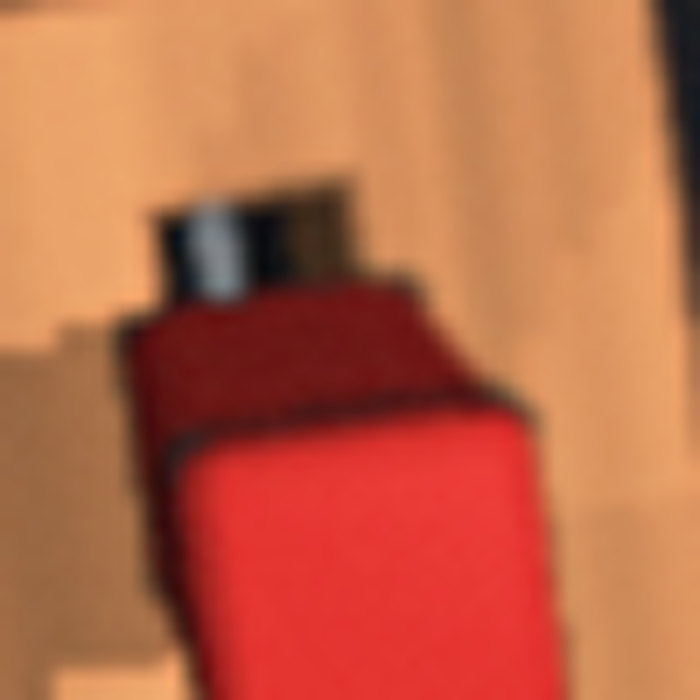

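```bash
python3 - <<'E'
from h import *
s=monitor.get_state(); print(s['t'],s['position'],s['tool_rot'])
plan((463.9,279.4,150),194,6,yaw0=s['tool_rot'][2]%360)
E
```

```text
3.7333 [489.56287392 253.96196056 232.86312228] [ 179.79283473   -0.65484123 -175.22356738]
[3.9, 4.6, 13.8, 0, 0, -0.027]
[3.8, 4.7, 13.8, 0, 0, -0.027]
[3.7, 4.8, 13.8, 0, 0, -0.027]
[3.5, 4.9, 13.8, 0, 0, -0.027]
[3.4, 5.0, 13.8, 0, 0, -0.027]
[3.3, 5.1, 13.8, 0, 0, -0.027]
```

Call:
jog_arm(
  steps=[
    [[-1, 4, 4.6, 14, 0.002, -0.006, -0.027], [-1, 4, 4.7, 14, 0.002, -0.006, -0.027], [-1, 4, 5, 14, 0, 0, -0.027], [-1, 3.5, 5, 14, 0, 0, -0.027], [-1, 3.4, 5, 14, 0, 0, -0.027], [-1, 3.3, 5, 14, 0, 0, -0.027], [-1, 0, 0, 0, 0, 0, 0], [-1, 0, 0, 0, 0, 0, 0]],
  ],
)

```text
t: 4.4
position: [464.3, 272.5, 146.7]
tool_rot: [-179.8, 0.1, -168.1]
contact_force: [0.6, -0.7, 0.5]
opening: 85.1
```

```bash
python3 - <<'E'
from h import *
s=snap('wrist','w4'); print(s['t'],s['position'],s['tool_rot'])
plan((463.9,279.4,91),194,4,yaw0=s['tool_rot'][2]%360)
G=proj('wrist',[463.9,279.4,115],s); print(G)
E
```

```text
4.4 [464.27022596 272.53938733 146.73080197] [-1.79818962e+02  1.36505549e-01 -1.68110659e+02]
[-0.3, 1.7, 13.9, 0, 0, -0.009]
[-0.3, 1.7, 13.9, 0, 0, -0.009]
[-0.3, 1.7, 13.9, 0, 0, -0.009]
[-0.3, 1.7, 13.9, 0, 0, -0.009]
[293.56206589 272.92024008]
```

View pics/w4.png

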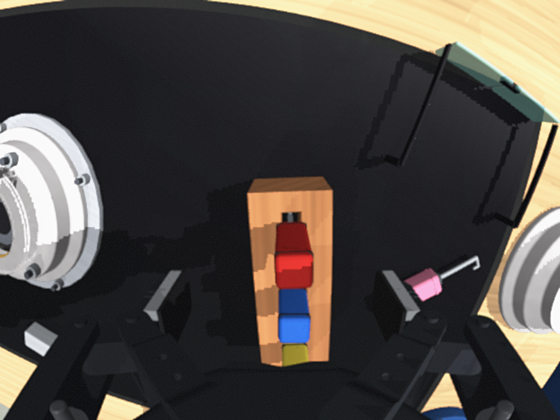

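The red top sits at (294,270), as predicted (293.6,273), and the hook is visible in the slot at (290,217), pointing towards the base. Descending.

Call:
jog_arm(
  steps=[
    [[-1, -0.3, 2, 12, 0, 0, -0.013], [-1, -0.3, 2, 12, 0, 0, -0.01], [-1, -0.3, 2, 12, 0, 0, -0.01], [-1, -0.3, 1, 10, 0, 0, 0], [-1, 0, 0, 8, 0, 0, 0], [-1, 0, 0, 0, 0, 0, 0], [-1, 0, 0, 0, 0, 0, 0], [-1, 0, 0, 0, 0, 0, 0]],
  ],
)

```text
t: 5.12
position: [465.9, 278.8, 88.5]
tool_rot: [-179.8, 0.2, -166.5]
contact_force: [0.4, -0.4, 0.1]
opening: 85.3
```

```bash
python3 - <<'E'
from h import *
s=monitor.get_state(); print(s['t'],s['position'],s['tool_rot'],s['contact_force'])
E
```

```text
5.1167 [465.88850996 278.78433629  88.54339377] [-179.79748485    0.21608533 -166.45344279] [ 0.39608234 -0.35604466  0.06477791]
```

Call:
jog_arm(
  steps=[
    [[-1, 1.8, 0.6, -2, 0, 0, -0.005], [-1, 0, 0, 0, 0, 0, 0], [1, 0, 0, 0, 0, 0, 0], [1, 0, 0, 0, 0, 0, 0], [1, 0, 0, 0, 0, 0, 0], [1, 0, 0, 0, 0, 0, 0], [1, 0, 0, 0, 0, 0, 0], [1, 0, 0, 0, 0, 0, 0]],
  ],
  force=100,
)

```text
t: 5.78
position: [465.5, 279.5, 93.7]
tool_rot: [-179.8, 0.5, -166.1]
contact_force: [0.3, -0.0, -0.8]
opening: 19.1
```

```bash
python3 - <<'E'
from h import *
s=snap('side','s5',(205,225,325,315),6); s=monitor.get_state();print(s['t'],s['position'],s['tool_rot'],s['contact_force'],s['opening'],s['dq'])
E
```

```text
5.8333 [465.44638952 279.4680781   93.60456804] [-179.80696406    0.47006461 -166.14210661] [ 0.63074675 -0.1956521   1.92290486] 18.56818271781751 [ 0.01957501 -0.10610373 -0.02028238 -0.086201    0.04356559 -0.09149879]
```

View pics/s5.png

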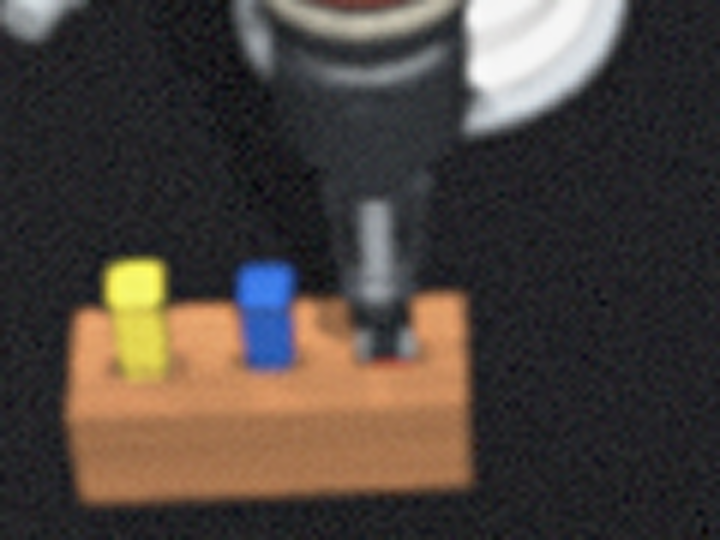

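Call:
jog_arm(
  steps=[
    [[1, 0, 0, -12, 0, 0.004, 0], [1, 0, 0, -18, 0, 0.004, 0], [1, 0, 0, -20, 0, 0, 0], [1, 0, 0, -20, 0, 0, 0], [1, 0, 0, -20, 0, 0, 0], [1, 0, 0, -16, 0, 0, 0], [1, 0, 0, 0, 0, 0, 0], [1, 0, 0, 0, 0, 0, 0]],
  ],
)

```text
t: 6.5
position: [463.6, 279.2, 200.2]
tool_rot: [-179.8, -0.3, -166.2]
contact_force: [0.2, -0.3, -1.8]
opening: 19.3
```

```bash
python3 - <<'E'
from h import *
s=snap('wrist','w6'); print(s['t'],s['position'],s['tool_rot'],s['contact_force'],s['opening'])
snap('side','s6',(200,170,330,300),6)
s=monitor.get_state(); print(s['t'],s['position'],s['tool_rot'],s['contact_force'],s['opening'])
E
```

```text
6.5 [463.57297358 279.15499319 200.24279199] [-179.79064971   -0.32724256 -166.16249006] [ 0.20382731 -0.32365091 -1.81251306] 19.30320557531376
6.6 [463.26504338 279.05846705 199.54480501] [-179.78913834   -0.38160312 -166.16144993] [ 0.16553481 -1.21018822 -0.63120335] 18.680962422477943
```

View pics/w6.png

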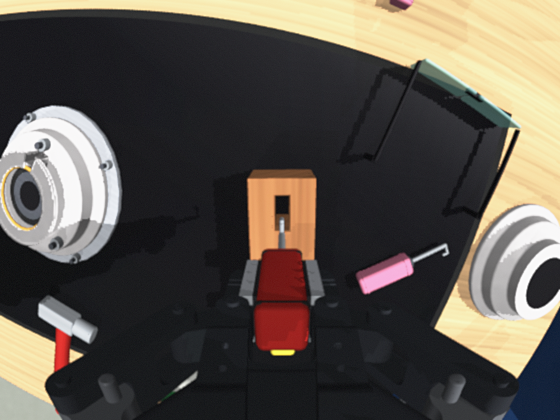

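View pics/s6.png

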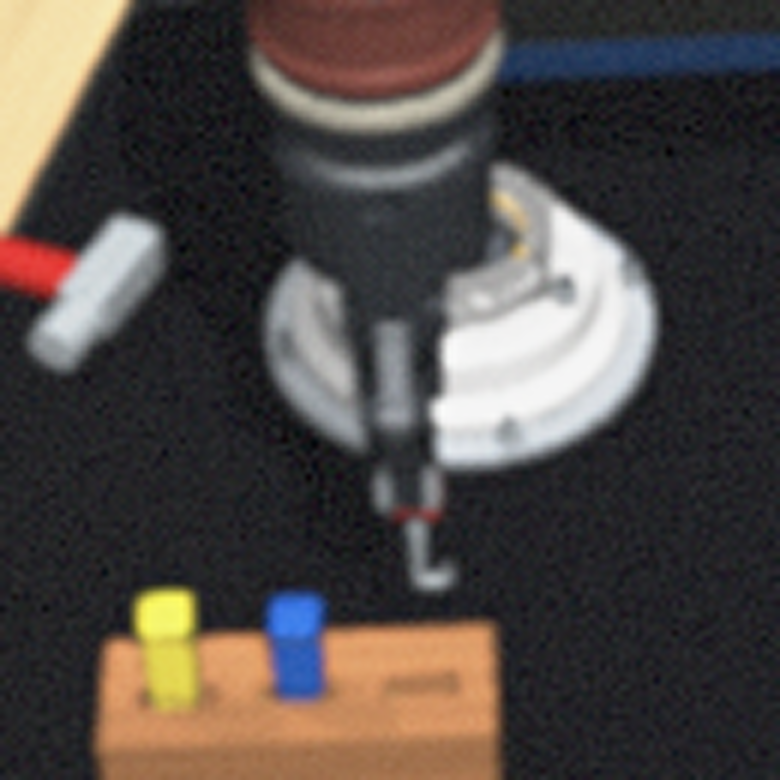

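```bash
python3 - <<'E'
from h import *
s=st('s6');print(s)
# side ray points: handle bottom edge centre (red line), foot bottom
for c in ((416,516),(418,585),(434,588),(450,572)):
    p,d=ray('side',200+(c[0]+.5)/6-.5,170+(c[1]+.5)/6-.5)
    t=(279-p[1])/d[1]; print(c,p+d*t)
crop('pics/w6_full.png','w6c',(250,185,320,265),9)
E
```

```text
{'position': array([463.61310657, 279.1447128 , 200.18285082]), 'tool_rot': array([-179.79388361,   -0.32139078, -166.16569992])}
(416, 516) [462.95109354 279.         156.70181556]
(418, 585) [464.08086835 279.         116.54155312]
(434, 588) [457.57710494 279.         116.13712073]
(450, 572) [450.63052194 279.         127.02494278]
```

View pics/w6c.png

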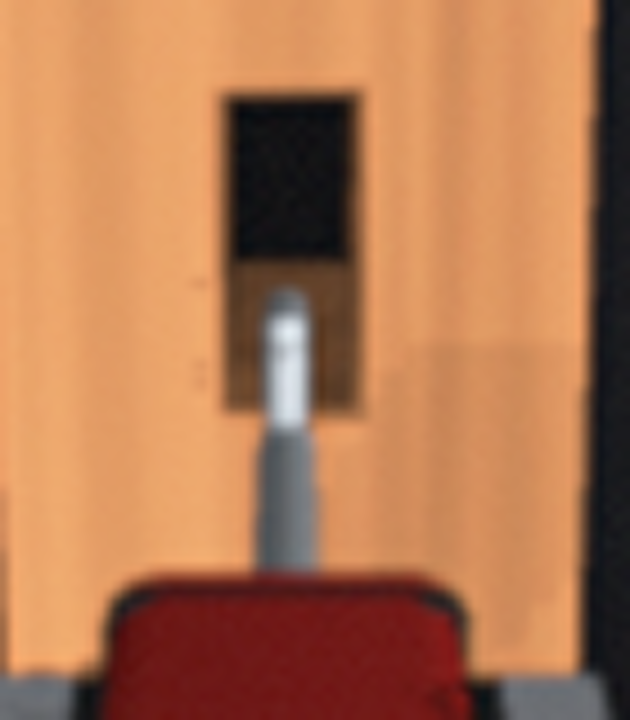

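```bash
python3 - <<'E'
from h import *
s=dict(position=np.zeros(3),tool_rot=np.zeros(3))
for n,c in (('handle bottom front',(287,573)),('foot/shank',(288,432)),('kink',(288,345)),('tip near',(288,312)),('tip far',(288,287))):
    p,d=ray('wrist',250+(c[0]+.5)/9-.5,185+(c[1]+.5)/9-.5,s)
    print(n,[(x,np.round((p+d*(x-p[0])/d[0])[1:],1)) for x in (0,2.2,9,10,12)])
E
```

```text
handle bottom front [(0, array([ 0.7, 63.1])), (2.2, array([ 0.7, 57.7])), (9, array([ 0.7, 40.8])), (10, array([ 0.7, 38.3])), (12, array([ 0.7, 33.4]))]
foot/shank [(0, array([ 0.8, 91.7])), (2.2, array([ 0.8, 85.4])), (9, array([ 0.8, 65.9])), (10, array([ 0.8, 63. ])), (12, array([ 0.8, 57.2]))]
kink [(0, array([  0.8, 113.6])), (2.2, array([  0.8, 106.6])), (9, array([ 0.8, 85.1])), (10, array([ 0.8, 81.9])), (12, array([ 0.8, 75.6]))]
tip near [(0, array([  0.8, 123. ])), (2.2, array([  0.8, 115.8])), (9, array([ 0.8, 93.3])), (10, array([ 0.8, 90. ])), (12, array([ 0.8, 83.4]))]
tip far [(0, array([  0.8, 130.7])), (2.2, array([  0.8, 123.2])), (9, array([  0.8, 100. ])), (10, array([ 0.8, 96.6])), (12, array([ 0.8, 89.8]))]
```

```bash
python3 - <<'E'
from h import *
s=monitor.get_state(); plan((497.2,17.3,200),164.7,8,yaw0=s['tool_rot'][2]%360)
E
```

```text
[3.7, -32.8, -0.1, 0, 0, 0.064]
[1.6, -33.0, -0.1, 0, 0, 0.064]
[-0.5, -33.0, -0.1, 0, 0, 0.064]
[-2.6, -32.9, -0.1, 0, 0, 0.064]
[-4.7, -32.7, -0.1, 0, 0, 0.064]
[-6.7, -32.3, -0.1, 0, 0, 0.064]
[-8.8, -31.8, -0.1, 0, 0, 0.064]
[-10.8, -31.2, -0.1, 0, 0, 0.064]
```

Call:
jog_arm(
  steps=[
    [[1, 2, -16, 0, 0, 0.003, 0.04], [1, 3, -28, 0, 0, 0.003, 0.064], [1, 1, -33, 0, 0, 0, 0.064], [1, -1, -33, 0, 0, 0, 0.064], [1, -3, -33, 0, 0, 0, 0.064], [1, -5, -32, 0, 0, 0, 0.064], [1, -7, -32, 0, 0, 0, 0.064], [1, -8, -28, 0, 0, 0, 0.05]],
  ],
)

```text
t: 7.27
position: [480.7, 38.3, 187.7]
tool_rot: [-179.3, -1.4, 166.1]
contact_force: [0.5, -0.0, -0.8]
opening: 19.1
```

```bash
python3 - <<'E'
from h import *
s=monitor.get_state(); print(s['position'],s['tool_rot'],s['contact_force'],s['opening'],s['dq'])
plan((497.2,17.3,185),164.7,4,yaw0=s['tool_rot'][2]%360)
E
```

```text
[480.6551871   38.25697051 187.66150335] [-179.32359447   -1.42701017  166.10154704] [ 0.46378662 -0.0324694  -0.75374331] 19.0682980887244 [-42.79822864  -1.58687607  -3.32095307  -0.85929383  -0.83697692
  -7.35188159]
[-5.3, -4.1, 0.7, 0, 0, 0.006]
[-5.3, -4.1, 0.7, 0, 0, 0.006]
[-5.3, -4.0, 0.7, 0, 0, 0.006]
[-5.3, -4.0, 0.7, 0, 0, 0.006]
```

Call:
jog_arm(
  steps=[
    [[1, -5.5, -3, 0, -0.006, -0.012, 0.007], [1, -5.5, -3, 0, -0.006, -0.013, 0.007], [1, -5, -3, 0, 0, 0, 0.007], [1, 0, 0, 0, 0, 0, 0], [1, 0, 0, 0, 0, 0, 0], [1, 0, 0, 0, 0, 0, 0], [1, 0, 0, 0, 0, 0, 0], [1, 0, 0, 0, 0, 0, 0]],
  ],
)

```text
t: 7.93
position: [492.3, 23.2, 181.4]
tool_rot: [-180.0, -0.4, 164.6]
contact_force: [-0.8, 0.5, -0.5]
opening: 18.7
```

```bash
python3 - <<'E'
from h import *
s=snap('wrist','w7'); print(s['position'],s['tool_rot'],s['contact_force'],s['opening'],s['dq'])
plan((497.2,17.3,165),164.7,4,yaw0=s['tool_rot'][2]%360)
E
```

```text
[492.2959477   23.1745974  181.38513167] [-179.98253162   -0.39021855  164.60968621] [-0.83085123  0.50940506 -0.49015145] 18.693595551333893 [ 0.84558218  0.10351162  0.07515756  0.0981318  -0.10238048 -0.02835502]
[-1.6, -1.1, 4.1, 0, 0, -0.000]
[-1.6, -1.1, 4.1, 0, 0, -0.000]
[-1.6, -1.1, 4.1, 0, 0, -0.000]
[-1.6, -1.1, 4.1, 0, 0, -0.000]
```

View pics/w7.png

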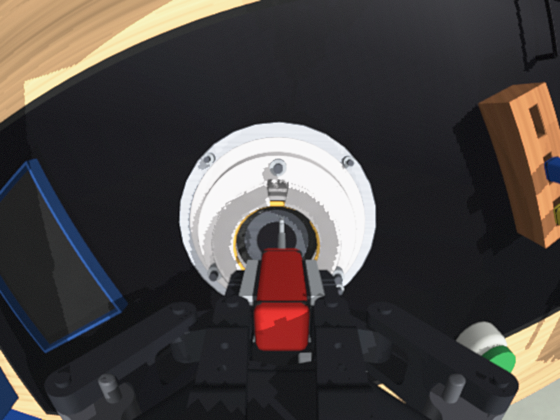

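```bash
python3 - <<'E'
from ov import *
overlay('pics/w7_full.png',st('w7'),(509.7,13.9),-15.3,'ov7',(230,160,330,260),8)
crop('pics/w7_full.png','w7c',(230,160,330,260),8)
E
```

```text
(no output)
```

View pics/ov7.png

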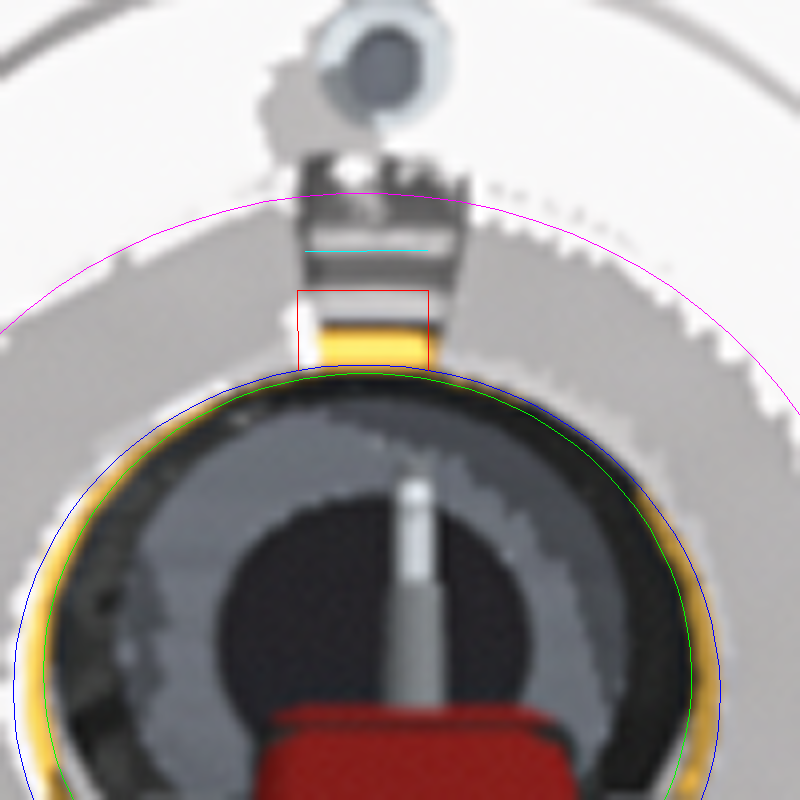

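View pics/w7c.png

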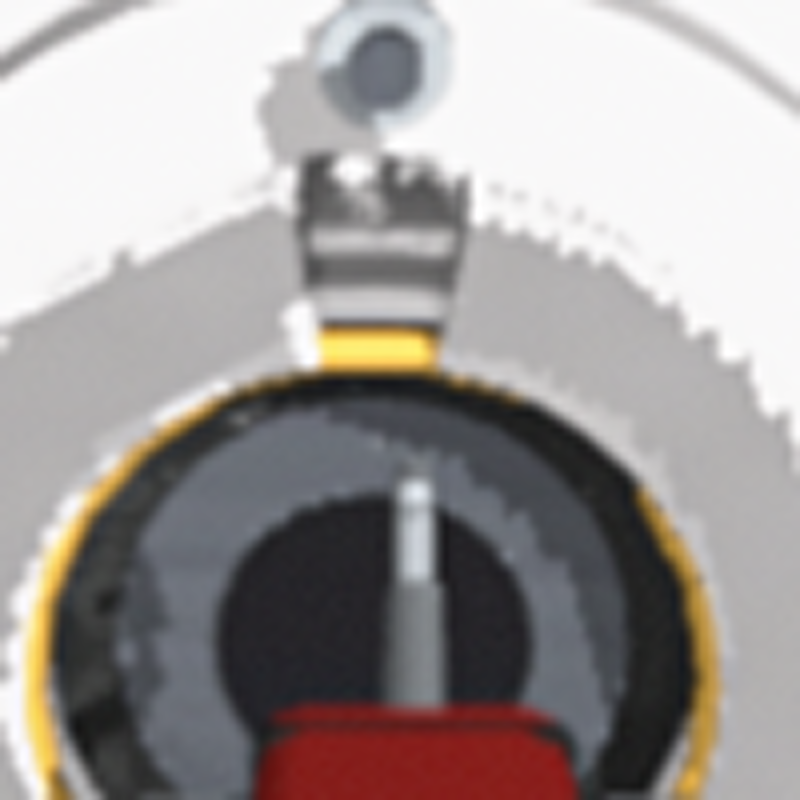

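```bash
python3 - <<'E'
from h import *
s=st('w7'); F=lambda x,y:(230+(x+.5)/8-.5,160+(y+.5)/8-.5)
T=Ro.from_euler('xyz',s['tool_rot'],degrees=True).as_matrix()
for c,z in (((320,350),63.5),((439,350),63.5),((40,650),62.5),((712,650),62.5),((305,240),66),((465,240),66),((378,293),50),((378,325),62.5)):
    P=onz('wrist',*F(*c),z,s); print(c,P,T.T@(P-s['position']))
for c,x in (((415,480),12),((415,580),2.2),((415,700),10)):
    p,d=ray('wrist',*F(*c),dict(position=np.zeros(3),tool_rot=np.zeros(3))); print(p+d*(x-p[0])/d[0])
E
```

```text
(320, 350) [475.56530783  18.98627318  63.5       ] [ 14.21592101  -8.44235728 117.98726555]
(439, 350) [478.51704735  29.70869494  63.5       ] [ 14.21568708   2.67893235 117.98387329]
(40, 650) [497.4438823  -15.86945211  62.5       ] [-16.13467073 -36.24149973 118.78905531]
(712, 650) [514.79319165  47.46000319  62.5       ] [-16.05463845  29.4213639  118.76958105]
(305, 240) [464.65979908  20.75089548  66.        ] [ 25.2154516   -9.63600024 115.56248592]
(465, 240) [468.55078537  34.86940381  66.        ] [ 25.21095016   5.00886272 115.55799032]
(378, 293) [474.56514481  24.69501647  50.        ] [ 16.60327984  -3.1996436  131.50224047]
(378, 325) [474.91611264  24.78145515  62.5       ] [ 16.37297699  -3.02697172 119.00032881]
[12.          0.44068892 83.55415652]
[ 2.2         0.44326285 87.12002647]
[10.          0.44555553 40.62410205]
```

Call:
jog_arm(
  steps=[
    [[1, -3, -1.7, 0, 0, -0.007, 0.014], [1, -3, -1.7, 0, 0, 0, 0], [1, 0, 0, 0, 0, 0, 0], [1, 0, 0, 8, 0, 0, 0], [1, 0, 0, 8, 0, 0, 0], [1, 0, 0, 8, 0, 0, 0], [1, 0, 0, 5, 0, 0, 0], [1, 0, 0, 0, 0, 0, 0]],
  ],
)

```text
t: 8.65
position: [497.6, 18.5, 149.1]
tool_rot: [-180.0, 0.1, 163.8]
contact_force: [-1.8, 1.0, -0.3]
opening: 18.8
```

```bash
cat >> h.py <<'E'
HUB=np.array([509.9,14.6]); YAW=-16.2
def rep():
    s=monitor.get_state(); a=np.radians(YAW+180); o=np.array([np.cos(a),np.sin(a)]); q=np.array([-o[1],o[0]])
    d=s['position'][:2]-HUB; f=s['contact_force']
    # q: perpendicular; tool y = -q approx
    print('t %.2f pos %s rot %s open %.1f'%(s['t'],np.round(s['position'],1),np.round(s['tool_rot'],1),s['opening']))
    print('r %.1f side(tool y) %.1f z %.1f | Fout %.1f Fy %.1f Fz %.1f'%(d@o,-d@q,s['position'][2],f[:2]@o,-f[:2]@q,f[2]))
E
python3 -c "
from h import *
rep();snap('wrist','w8',(230,160,330,260),8);rep()"
```

```text
t 8.65 pos [497.6  18.5 149.1] rot [-1.800e+02  1.000e-01  1.638e+02] open 18.8
r 12.9 side(tool y) 0.3 z 149.1 | Fout 2.0 Fy 0.4 Fz -0.3
t 8.70 pos [497.6  18.5 149.5] rot [-1.800e+02  1.000e-01  1.638e+02] open 19.2
r 12.9 side(tool y) 0.3 z 149.5 | Fout -0.4 Fy 1.3 Fz -0.5
```

View pics/w8.png

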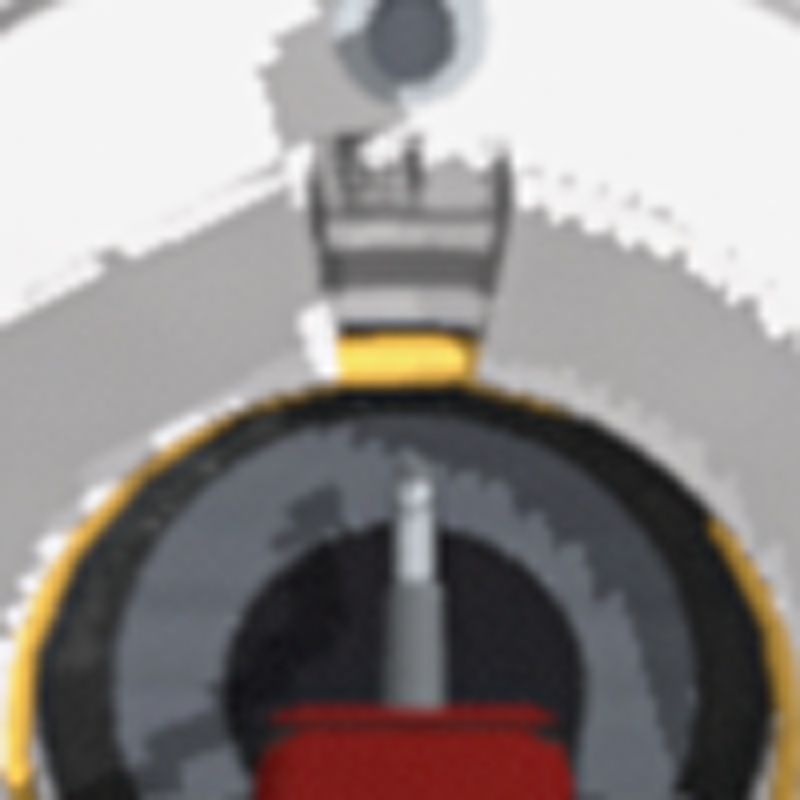

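Call:
jog_arm(
  steps=[
    [[1, 0, 0, 3, 0, 0, 0], [1, 0, 0, 3, 0, 0, 0], [1, 0, 0, 1, 0, 0, 0], [1, 0, 0, 0, 0, 0, 0], [1, 0, 0, 0, 0, 0, 0], [1, 0, 0, 0, 0, 0, 0], [1, 0, 0, 0, 0, 0, 0], [1, 0, 0, 0, 0, 0, 0]],
  ],
)

```text
t: 9.37
position: [498.1, 18.4, 142.7]
tool_rot: [-180.0, 0.1, 163.8]
contact_force: [-0.2, -0.5, -1.3]
opening: 19.0
```

```bash
python3 -c "
from h import *
rep()"
```

```text
t 9.37 pos [498.1  18.4 142.7] rot [-1.800e+02  1.000e-01  1.638e+02] open 19.0
r 12.4 side(tool y) 0.3 z 142.7 | Fout 0.1 Fy -0.5 Fz -1.3
```

Call:
jog_arm(
  steps=[
    [[1, 0, 0, 0.8, 0, 0, 0], [1, 0, 0, 0.7, 0, 0, 0], [1, 0, 0, 0, 0, 0, 0], [1, 0, 0, 0, 0, 0, 0], [1, 0, 0, 0, 0, 0, 0], [1, 0, 0, 0, 0, 0, 0], [1, 0, 0, 0, 0, 0, 0], [1, 0, 0, 0, 0, 0, 0]],
  ],
)

```text
t: 10.03
position: [498.3, 18.3, 141.4]
tool_rot: [-180.0, 0.2, 163.8]
contact_force: [-0.6, -0.1, -0.5]
opening: 19.0
```

Call:
jog_arm(
  steps=[
    [[1, 0, 0, 0.8, 0, 0, 0], [1, 0, 0, 0.7, 0, 0, 0], [1, 0, 0, 0, 0, 0, 0], [1, 0, 0, 0, 0, 0, 0], [1, 0, 0, 0, 0, 0, 0], [1, 0, 0, 0, 0, 0, 0], [1, 0, 0, 0, 0, 0, 0], [1, 0, 0, 0, 0, 0, 0]],
  ],
)

```text
t: 10.7
position: [498.2, 18.3, 139.6]
tool_rot: [-180.0, 0.2, 163.8]
contact_force: [0.0, 1.0, -1.8]
opening: 19.1
```

Call:
jog_arm(
  steps=[
    [[1, 0, 0, 0.8, 0, 0, 0], [1, 0, 0, 0.7, 0, 0, 0], [1, 0, 0, 0, 0, 0, 0], [1, 0, 0, 0, 0, 0, 0], [1, 0, 0, 0, 0, 0, 0], [1, 0, 0, 0, 0, 0, 0], [1, 0, 0, 0, 0, 0, 0], [1, 0, 0, 0, 0, 0, 0]],
  ],
)

```text
t: 11.37
position: [498.2, 18.3, 138.0]
tool_rot: [-180.0, 0.2, 163.8]
contact_force: [0.4, -0.3, -0.6]
opening: 18.9
```

```bash
python3 -c "
from h import *
rep();snap('wrist','w9',(230,160,330,260),8);rep()"
```

```text
t 11.37 pos [498.2  18.3 138. ] rot [-180.     0.2  163.8] open 18.9
r 12.2 side(tool y) 0.3 z 138.0 | Fout -0.4 Fy -0.2 Fz -0.6
t 11.42 pos [498.2  18.4 138. ] rot [-180.     0.2  163.8] open 18.6
r 12.2 side(tool y) 0.4 z 138.0 | Fout -0.1 Fy -1.0 Fz -1.5
```

View pics/w9.png

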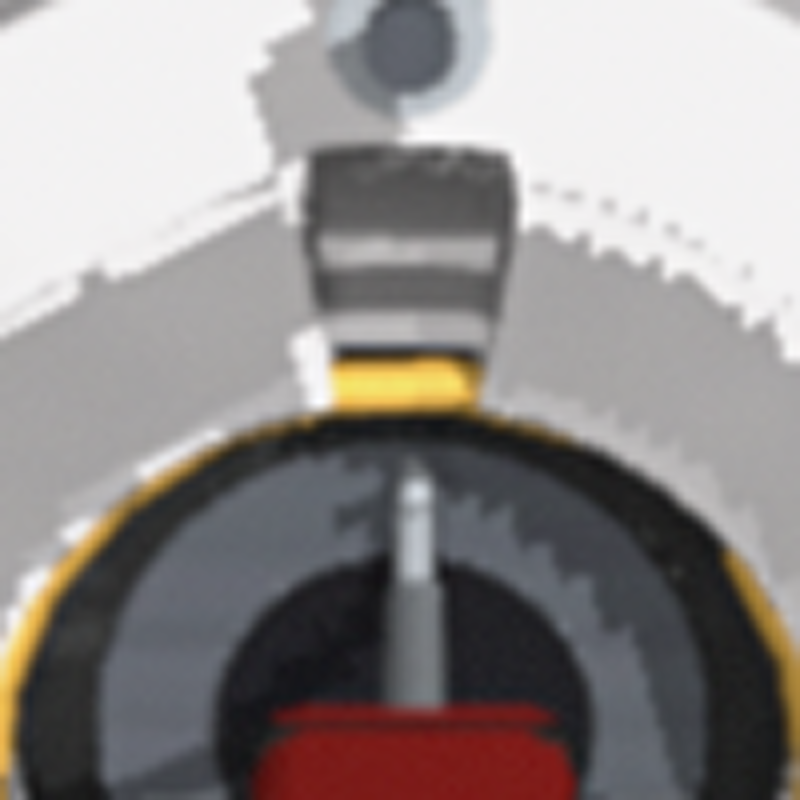

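Call:
jog_arm(
  steps=[
    [[1, 0, 0, 0.8, 0, 0, 0], [1, 0, 0, 0.7, 0, 0, 0], [1, 0, 0, 0, 0, 0, 0], [1, 0, 0, 0, 0, 0, 0], [1, 0, 0, 0, 0, 0, 0], [1, 0, 0, 0, 0, 0, 0], [1, 0, 0, 0, 0, 0, 0], [1, 0, 0, 0, 0, 0, 0]],
  ],
)

```text
t: 12.08
position: [498.2, 18.3, 136.3]
tool_rot: [-180.0, 0.2, 163.8]
contact_force: [0.6, -0.2, -2.2]
opening: 18.8
```

Call:
jog_arm(
  steps=[
    [[1, 0, 0, 0.8, 0, 0, 0], [1, 0, 0, 0.5, 0, 0, 0], [1, 0, 0, 0, 0, 0, 0], [1, 0, 0, 0, 0, 0, 0], [1, 0, 0, 0, 0, 0, 0], [1, 0, 0, 0, 0, 0, 0], [1, 0, 0, 0, 0, 0, 0], [1, 0, 0, 0, 0, 0, 0]],
  ],
)

```text
t: 12.75
position: [498.3, 18.4, 135.0]
tool_rot: [-180.0, 0.2, 163.8]
contact_force: [-0.5, 0.1, -1.3]
opening: 18.9
```

Call:
jog_arm(
  steps=[
    [[1, 0, 0, 0.8, 0, 0, 0], [1, 0, 0, 0.5, 0, 0, 0], [1, 0, 0, 0, 0, 0, 0], [1, 0, 0, 0, 0, 0, 0], [1, 0, 0, 0, 0, 0, 0], [1, 0, 0, 0, 0, 0, 0], [1, 0, 0, 0, 0, 0, 0], [1, 0, 0, 0, 0, 0, 0]],
  ],
)

```text
t: 13.42
position: [498.5, 18.3, 134.4]
tool_rot: [-180.0, 0.2, 163.8]
contact_force: [-0.6, -0.6, 1.3]
opening: 18.8
```

```bash
python3 -c "
from h import *
rep();snap('wrist','w10',(230,160,330,260),8);rep()"
```

```text
t 13.42 pos [498.5  18.3 134.4] rot [-180.     0.2  163.8] open 18.8
r 12.0 side(tool y) 0.4 z 134.4 | Fout 0.4 Fy -0.7 Fz 1.3
t 13.47 pos [498.5  18.3 134.4] rot [-180.     0.2  163.8] open 19.0
r 12.0 side(tool y) 0.4 z 134.4 | Fout 1.1 Fy -0.5 Fz 1.3
```

View pics/w10.png

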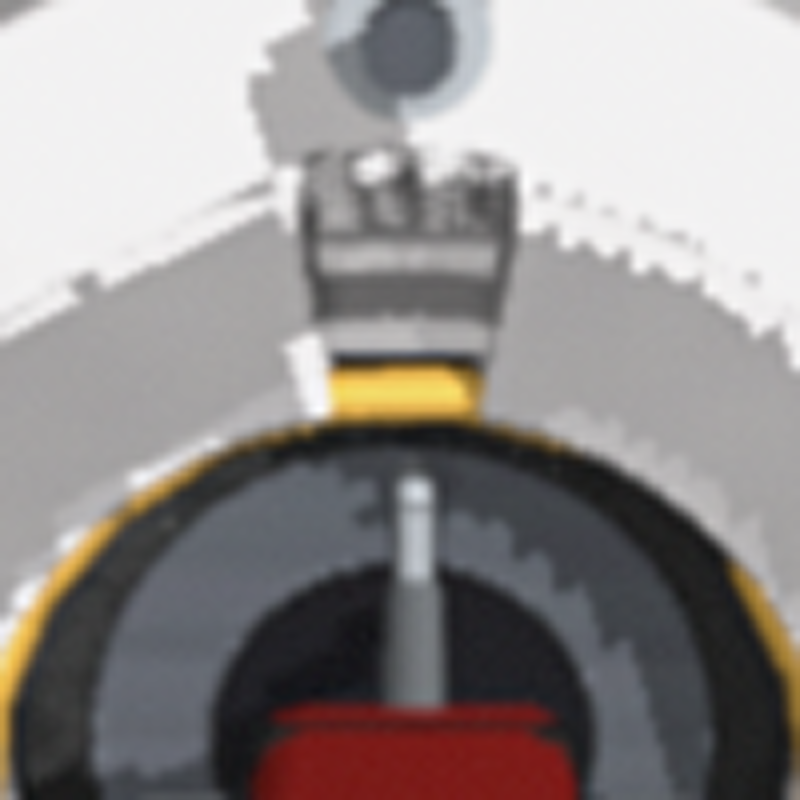

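Call:
jog_arm(
  steps=[
    [[1, 0, 0, -1.2, 0, 0, 0], [1, 0, 0, 0, 0, 0, 0], [1, 3, 0, 0, 0, 0, 0], [1, 3, 0, 0, 0, 0, 0], [1, 3, 0, 0, 0, 0, 0], [1, 2, 0, 0, 0, 0, 0], [1, 0, 0, 0, 0, 0, 0], [1, 0, 0, 0, 0, 0, 0]],
  ],
)

```text
t: 14.13
position: [486.5, 21.8, 135.0]
tool_rot: [-180.0, 0.2, 163.8]
contact_force: [-0.4, -0.0, -0.8]
opening: 19.1
```

```bash
python3 -c "
from h import *
rep();snap('wrist','w11',(230,160,330,260),8);rep()"
```

```text
t 14.13 pos [486.5  21.8 135. ] rot [-180.     0.2  163.8] open 19.1
r 24.5 side(tool y) 0.4 z 135.0 | Fout 0.4 Fy -0.1 Fz -0.8
t 14.18 pos [486.5  21.8 135. ] rot [-180.     0.2  163.8] open 19.0
r 24.5 side(tool y) 0.4 z 135.0 | Fout 0.1 Fy -0.2 Fz -1.1
```

View pics/w11.png

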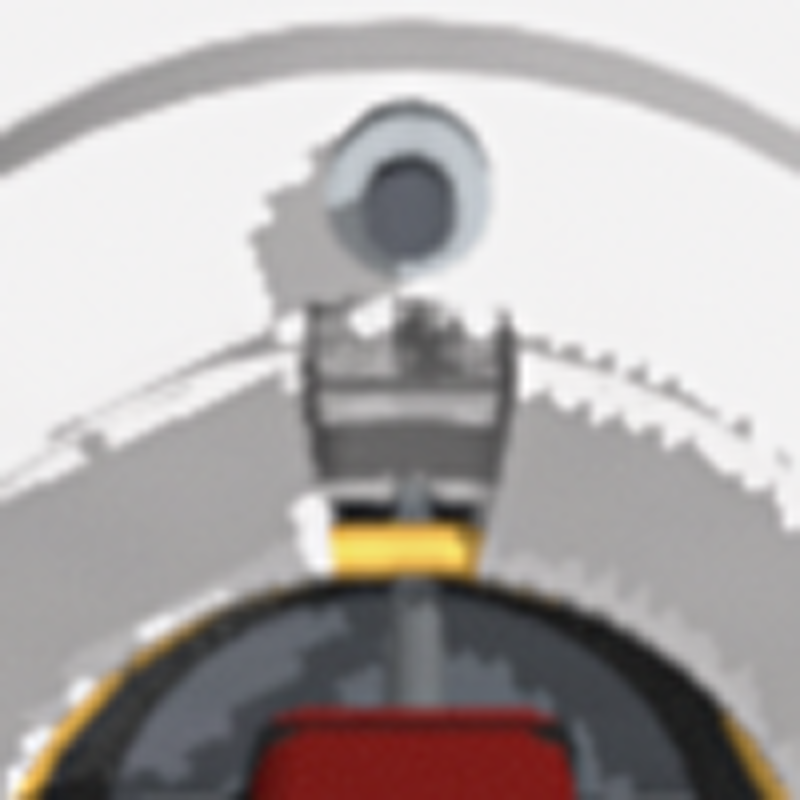

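Call:
jog_arm(
  steps=[
    [[1, 0.7, 0, 0, 0, 0, 0], [1, 0.6, 0, 0, 0, 0, 0], [1, 0, 0, 0, 0, 0, 0], [1, 0, 0, 0, 0, 0, 0], [1, 0, 0, 0, 0, 0, 0], [1, 0, 0, 0, 0, 0, 0], [1, 0, 0, 0, 0, 0, 0], [1, 0, 0, 0, 0, 0, 0]],
  ],
)

```text
t: 14.85
position: [485.3, 22.1, 134.9]
tool_rot: [-180.0, 0.2, 163.8]
contact_force: [0.6, 0.5, -0.4]
opening: 18.6
```

```bash
python3 -c "
from h import *
rep();snap('wrist','w12',(230,160,330,260),8);rep()"
```

```text
t 14.85 pos [485.3  22.1 134.9] rot [-180.     0.2  163.8] open 18.6
r 25.7 side(tool y) 0.4 z 134.9 | Fout -0.4 Fy 0.6 Fz -0.4
t 14.90 pos [485.3  22.1 134.9] rot [-180.     0.2  163.8] open 19.1
r 25.7 side(tool y) 0.4 z 134.9 | Fout 0.2 Fy 0.2 Fz -0.2
```

View pics/w12.png

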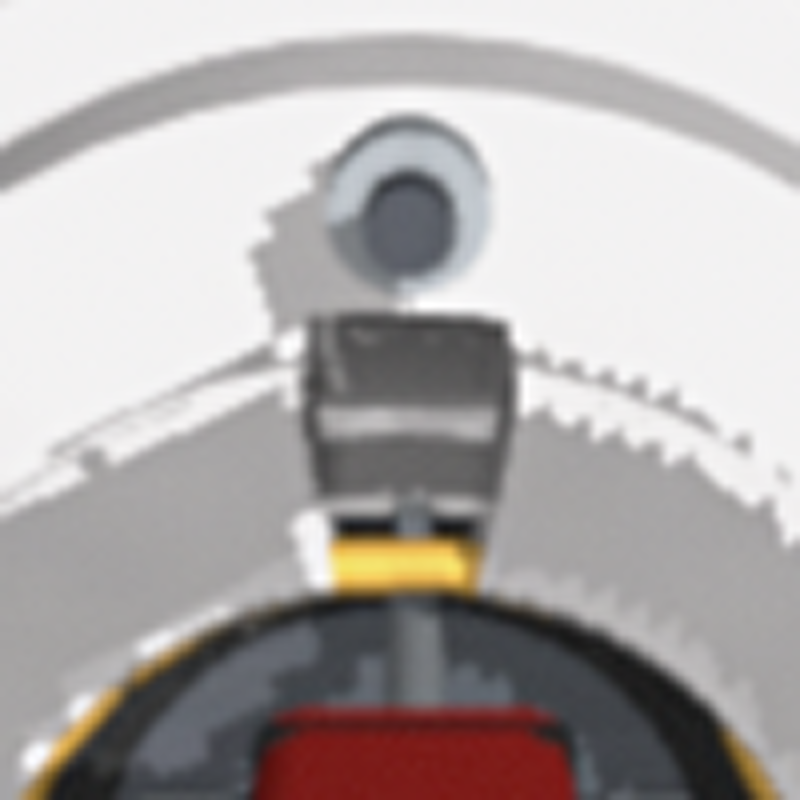

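Call:
jog_arm(
  steps=[
    [[1, 0.5, 0, 0, 0, 0, 0], [1, 0.5, 0, 0, 0, 0, 0], [1, 0, 0, 0, 0, 0, 0], [1, 0, 0, 0, 0, 0, 0], [1, 0, 0, 0, 0, 0, 0], [1, 0, 0, 0, 0, 0, 0], [1, 0, 0, 0, 0, 0, 0], [1, 0, 0, 0, 0, 0, 0]],
  ],
)

```text
t: 15.57
position: [484.4, 22.4, 135.0]
tool_rot: [-180.0, 0.2, 163.8]
contact_force: [0.7, 0.2, -0.9]
opening: 18.9
```

```bash
python3 -c "
from h import *
rep()"
```

```text
t 15.57 pos [484.4  22.4 135. ] rot [-180.     0.2  163.8] open 18.9
r 26.7 side(tool y) 0.4 z 135.0 | Fout -0.6 Fy 0.4 Fz -0.9
```

Call:
jog_arm(
  steps=[
    [[1, 0.5, 0, 0, 0, 0, 0], [1, 0.5, 0, 0, 0, 0, 0], [1, 0, 0, 0, 0, 0, 0], [1, 0, 0, 0, 0, 0, 0], [1, 0, 0, 0, 0, 0, 0], [1, 0, 0, 0, 0, 0, 0], [1, 0, 0, 0, 0, 0, 0], [1, 0, 0, 0, 0, 0, 0]],
  ],
)

```text
t: 16.23
position: [483.5, 22.6, 135.0]
tool_rot: [-180.0, 0.2, 163.8]
contact_force: [1.1, 0.3, -0.5]
opening: 18.9
```

```bash
python3 -c "
from h import *
rep();snap('wrist','w13',(230,160,330,260),8);rep()"
```

```text
t 16.23 pos [483.5  22.6 135. ] rot [-180.     0.2  163.8] open 18.9
r 27.6 side(tool y) 0.3 z 135.0 | Fout -1.0 Fy 0.6 Fz -0.5
t 16.28 pos [483.5  22.6 135. ] rot [-180.     0.2  163.8] open 18.7
r 27.6 side(tool y) 0.3 z 135.0 | Fout -0.1 Fy -0.2 Fz -0.6
```

View pics/w13.png

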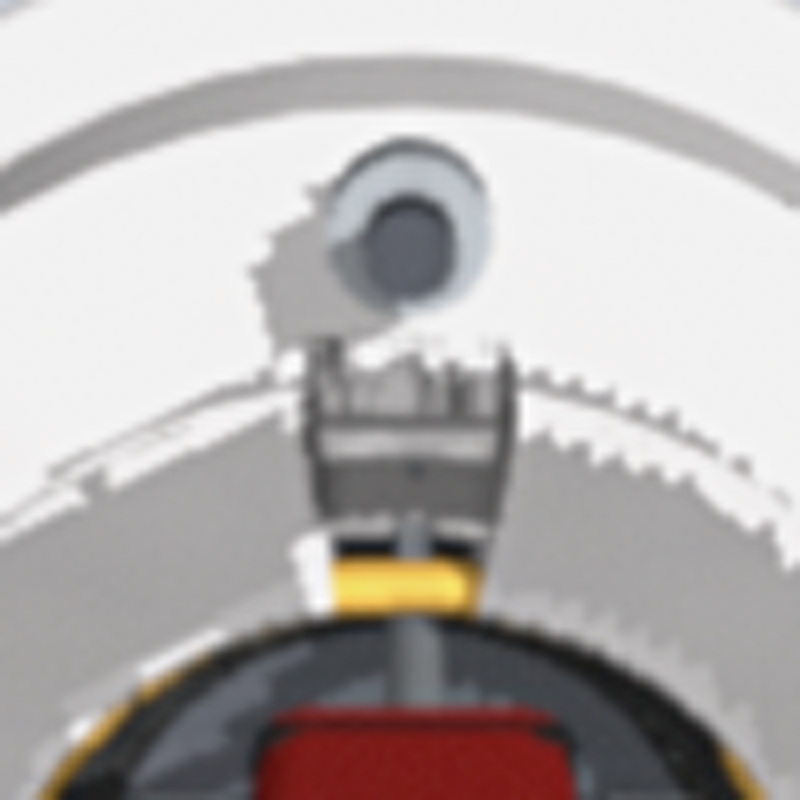

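Call:
jog_arm(
  steps=[
    [[1, 0.5, 0, 0, 0, 0, 0], [1, 0.5, 0, 0, 0, 0, 0], [1, 0, 0, 0, 0, 0, 0], [1, 0, 0, 0, 0, 0, 0], [1, 0, 0, 0, 0, 0, 0], [1, 0, 0, 0, 0, 0, 0], [1, 0, 0, 0, 0, 0, 0], [1, 0, 0, 0, 0, 0, 0]],
  ],
)

```text
t: 16.95
position: [483.2, 22.7, 135.3]
tool_rot: [-180.0, 0.3, 163.8]
contact_force: [1.2, 0.4, -2.2]
opening: 18.9
```

```bash
python3 -c "
from h import *
rep()"
```

```text
t 16.95 pos [483.2  22.7 135.3] rot [-180.     0.3  163.8] open 18.9
r 27.9 side(tool y) 0.3 z 135.3 | Fout -1.1 Fy 0.8 Fz -2.2
```

Call:
jog_arm(
  steps=[
    [[1, -0.4, 0, -1, 0, 0, 0], [1, 0, 0, -1, 0, 0, 0], [1, 0, 0, -1, 0, 0, 0], [1, 0, 0, 0, 0, 0, 0], [1, 0, 0, 0, 0, 0, 0], [1, 0, 0, 0, 0, 0, 0], [1, 0, 0, 0, 0, 0, 0], [1, 0, 0, 0, 0, 0, 0]],
  ],
)

```text
t: 17.62
position: [483.3, 22.7, 138.6]
tool_rot: [-180.0, 0.3, 163.8]
contact_force: [1.0, 0.8, -1.0]
opening: 18.5
```

```bash
python3 -c "
from h import *
rep()"
```

```text
t 17.62 pos [483.3  22.7 138.6] rot [-180.     0.3  163.8] open 18.5
r 27.8 side(tool y) 0.3 z 138.6 | Fout -0.8 Fy 1.1 Fz -1.0
```

Call:
jog_arm(
  steps=[
    [[1, 0, 0, -0.7, 0, 0, 0], [1, 0, 0, -0.7, 0, 0, 0], [1, 0, 0, -0.6, 0, 0, 0], [1, 0, 0, 0, 0, 0, 0], [1, 0, 0, 0, 0, 0, 0], [1, 0, 0, 0, 0, 0, 0], [1, 0, 0, 0, 0, 0, 0], [1, 0, 0, 0, 0, 0, 0]],
  ],
)

```text
t: 18.28
position: [483.3, 22.6, 140.8]
tool_rot: [-180.0, 0.3, 163.8]
contact_force: [0.1, -0.2, -1.5]
opening: 18.8
```

```bash
python3 -c "
from h import *
rep();snap('wrist','w14',(230,160,330,260),8);rep()"
```

```text
t 18.28 pos [483.3  22.6 140.8] rot [-180.     0.3  163.8] open 18.8
r 27.8 side(tool y) 0.3 z 140.8 | Fout -0.2 Fy -0.1 Fz -1.5
t 18.33 pos [483.3  22.6 140.7] rot [-180.     0.3  163.8] open 18.7
r 27.8 side(tool y) 0.3 z 140.7 | Fout -2.2 Fy -0.7 Fz -1.0
```

View pics/w14.png

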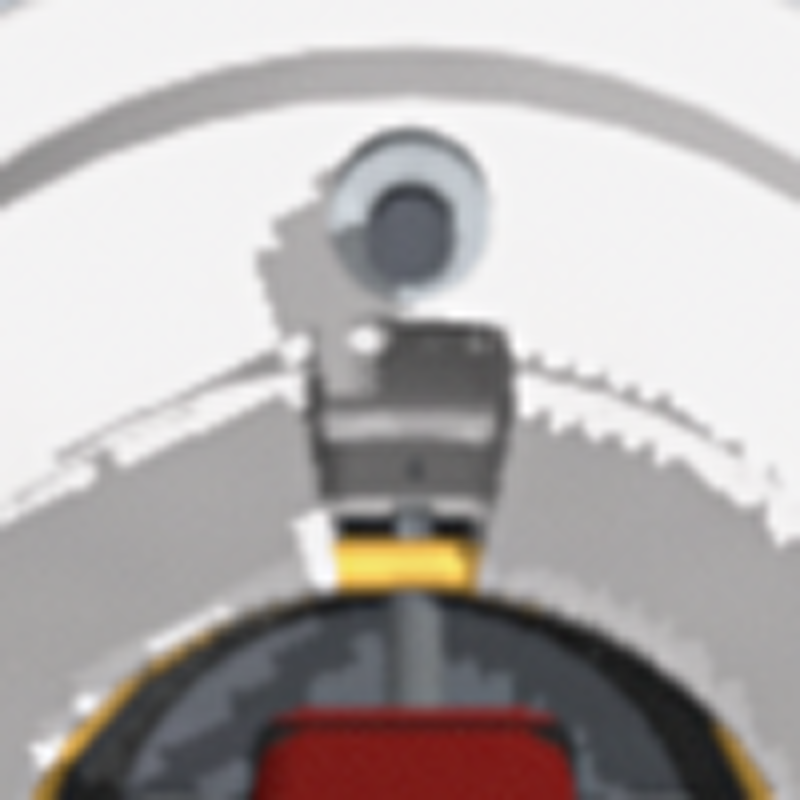

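Call:
jog_arm(
  steps=[
    [[1, 0, 0, -0.5, 0, 0, 0], [1, 0, 0, -0.4, 0, 0, 0], [1, 0, 0, 0, 0, 0, 0], [1, 0, 0, 0, 0, 0, 0], [1, 0, 0, 0, 0, 0, 0], [1, 0, 0, 0, 0, 0, 0], [1, 0, 0, 0, 0, 0, 0], [1, 0, 0, 0, 0, 0, 0]],
  ],
)

```text
t: 19.0
position: [483.3, 22.7, 141.7]
tool_rot: [-180.0, 0.3, 163.8]
contact_force: [1.3, 0.0, -2.4]
opening: 18.8
```

```bash
python3 -c "
from h import *
rep()"
```

```text
t 19.00 pos [483.3  22.7 141.7] rot [-180.     0.3  163.8] open 18.8
r 27.8 side(tool y) 0.3 z 141.7 | Fout -1.3 Fy 0.4 Fz -2.4
```

Call:
jog_arm(
  steps=[
    [[1, -0.5, 0, 0, 0, 0, 0], [1, -0.5, 0, 0, 0, 0, 0], [1, -0.5, 0, 0, 0, 0, 0], [1, -0.5, 0, 0, 0, 0, 0], [1, -0.3, 0, 0, 0, 0, 0], [1, -0.3, 0, 0, 0, 0, 0], [1, 0, 0, 0, 0, 0, 0], [1, 0, 0, 0, 0, 0, 0]],
  ],
)

```text
t: 19.67
position: [485.3, 22.1, 141.3]
tool_rot: [-180.0, 0.2, 163.8]
contact_force: [0.3, -0.2, -0.7]
opening: 18.9
```

```bash
python3 -c "
from h import *
rep()"
```

```text
t 19.67 pos [485.3  22.1 141.3] rot [-180.     0.2  163.8] open 18.9
r 25.7 side(tool y) 0.3 z 141.3 | Fout -0.4 Fy -0.1 Fz -0.7
```

Call:
jog_arm(
  steps=[
    [[1, -0.5, 0, 0, 0, 0, 0], [1, -0.5, 0, 0, 0, 0, 0], [1, -0.5, 0, 0, 0, 0, 0], [1, -0.4, 0, 0, 0, 0, 0], [1, -0.3, 0, 0, 0, 0, 0], [1, -0.3, 0, 0, 0, 0, 0], [1, -0.3, 0, 0, 0, 0, 0], [1, -0.3, 0, 0, 0, 0, 0]],
  ],
)

```text
t: 20.33
position: [487.1, 21.8, 140.6]
tool_rot: [180.0, -0.0, 163.8]
contact_force: [-1.9, 0.6, -0.5]
opening: 18.9
```

```bash
python3 -c "
from h import *
rep();snap('wrist','w15',(230,160,330,260),8);rep()"
```

```text
t 20.33 pos [487.1  21.8 140.6] rot [180.   -0.  163.8] open 18.9
r 23.9 side(tool y) 0.5 z 140.6 | Fout 2.0 Fy 0.0 Fz -0.5
t 20.38 pos [487.1  21.8 140.6] rot [180.   -0.  163.8] open 19.0
r 23.9 side(tool y) 0.5 z 140.6 | Fout 1.9 Fy 0.8 Fz -0.6
```

View pics/w15.png

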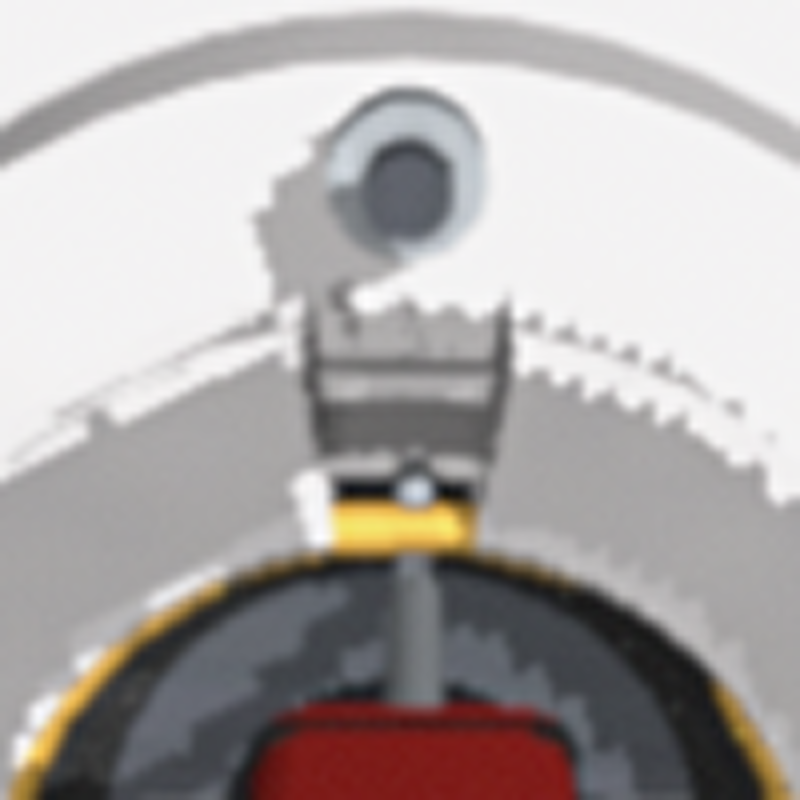

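Call:
jog_arm(
  steps=[
    [[1, -0.6, 0, 0, 0, 0, 0], [1, -0.6, 0, 0, 0, 0, 0], [1, -0.6, 0, 0, 0, 0, 0], [1, -0.6, 0, 0, 0, 0, 0], [1, -0.6, 0, 0, 0, 0, 0], [1, -0.6, 0, 0, 0, 0, 0], [1, -0.6, 0, 0, 0, 0, 0], [1, -0.6, 0, 0, 0, 0, 0]],
  ],
)

```text
t: 21.05
position: [490.1, 21.8, 139.4]
tool_rot: [179.9, -0.3, 163.9]
contact_force: [-4.1, 2.9, -0.5]
opening: 19.1
```

```bash
python3 -c "
from h import *
rep()"
```

```text
t 21.05 pos [490.1  21.8 139.4] rot [179.9  -0.3 163.9] open 19.1
r 21.0 side(tool y) 1.4 z 139.4 | Fout 4.7 Fy 1.6 Fz -0.5
```

Call:
jog_arm(
  steps=[
    [[1, -0.5, -0.1, -0.5, 0, 0.001, 0], [1, -0.5, -0.1, -0.5, 0, 0.001, 0], [1, -0.5, -0.1, -0.5, 0, 0.001, 0], [1, -0.5, -0.1, -0.5, 0, 0.001, 0], [1, -0.5, -0.1, -0.5, 0, 0.001, 0], [1, -0.4, -0.1, -0.5, 0, 0.001, 0], [1, -0.4, -0.1, -0.5, 0, 0, 0], [1, -0.4, -0.1, -0.5, 0, 0, 0]],
  ],
)

```text
t: 21.72
position: [491.4, 21.5, 141.5]
tool_rot: [179.8, -1.1, 163.9]
contact_force: [-4.2, 2.9, -1.7]
opening: 18.6
```

```bash
python3 -c "
from h import *
rep();snap('wrist','w16',(230,160,330,260),8);rep()"
```

```text
t 21.72 pos [491.4  21.5 141.5] rot [179.8  -1.1 163.9] open 18.6
r 19.7 side(tool y) 1.5 z 141.5 | Fout 4.8 Fy 1.6 Fz -1.7
t 21.77 pos [491.4  21.5 141.6] rot [179.8  -1.1 163.9] open 18.7
r 19.7 side(tool y) 1.5 z 141.6 | Fout 4.5 Fy 1.6 Fz -0.9
```

View pics/w16.png

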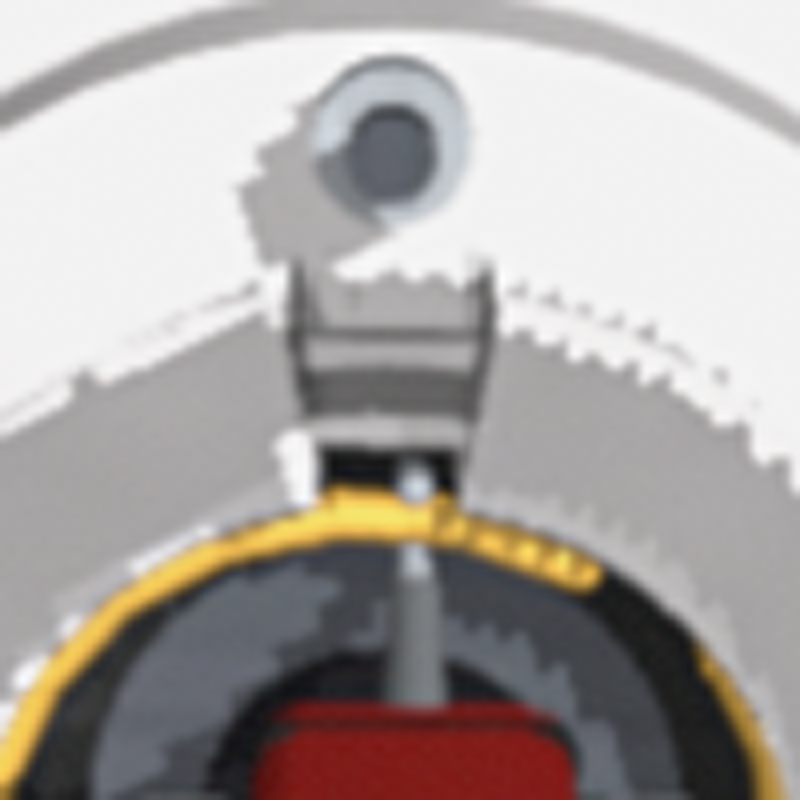

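Call:
jog_arm(
  steps=[
    [[1, -0.5, -0.2, -0.8, 0, -0.003, 0], [1, -0.5, -0.2, -0.8, 0, -0.003, 0], [1, -0.5, -0.2, -0.8, 0, -0.003, 0], [1, -0.5, -0.2, -0.8, 0, -0.003, 0], [1, -0.5, -0.1, -0.8, 0, -0.003, 0], [1, -0.5, -0.1, -0.8, 0, -0.003, 0], [1, -0.5, -0.1, -0.8, 0, 0, 0], [1, -0.5, -0.1, -0.8, 0, 0, 0]],
  ],
)

```text
t: 22.43
position: [491.6, 21.3, 145.3]
tool_rot: [179.6, -0.6, 164.0]
contact_force: [-3.6, 2.3, -1.7]
opening: 18.8
```

```bash
python3 -c "
from h import *
rep()"
```

```text
t 22.43 pos [491.6  21.3 145.3] rot [179.6  -0.6 164. ] open 18.8
r 19.4 side(tool y) 1.3 z 145.3 | Fout 4.1 Fy 1.2 Fz -1.7
```

Call:
jog_arm(
  steps=[
    [[1, -0.7, -0.1, -1.2, 0, -0.002, 0], [1, -0.7, -0.1, -1.2, 0, -0.002, 0], [1, -0.7, -0.1, -1.2, 0, -0.002, 0], [1, -0.7, -0.1, -1.2, 0, -0.002, 0], [1, -0.7, -0.1, -1.2, 0, -0.002, 0], [1, -0.7, -0.1, -1.2, 0, 0, 0], [1, -0.7, -0.1, -1.2, 0, 0, 0], [1, -0.7, -0.1, -1.2, 0, 0, 0]],
  ],
)

```text
t: 23.1
position: [493.0, 20.5, 151.9]
tool_rot: [179.6, -0.7, 164.0]
contact_force: [-4.5, 2.8, -1.5]
opening: 18.9
```

```bash
python3 -c "
from h import *
rep();snap('wrist','w17',(200,160,360,290),5);rep()"
```

```text
t 23.10 pos [493.   20.5 151.9] rot [179.6  -0.7 164. ] open 18.9
r 17.8 side(tool y) 1.0 z 151.9 | Fout 5.1 Fy 1.4 Fz -1.5
t 23.15 pos [493.1  20.5 152. ] rot [179.6  -0.7 164. ] open 19.0
r 17.7 side(tool y) 1.0 z 152.0 | Fout 4.8 Fy 1.0 Fz -1.8
```

View pics/w17.png

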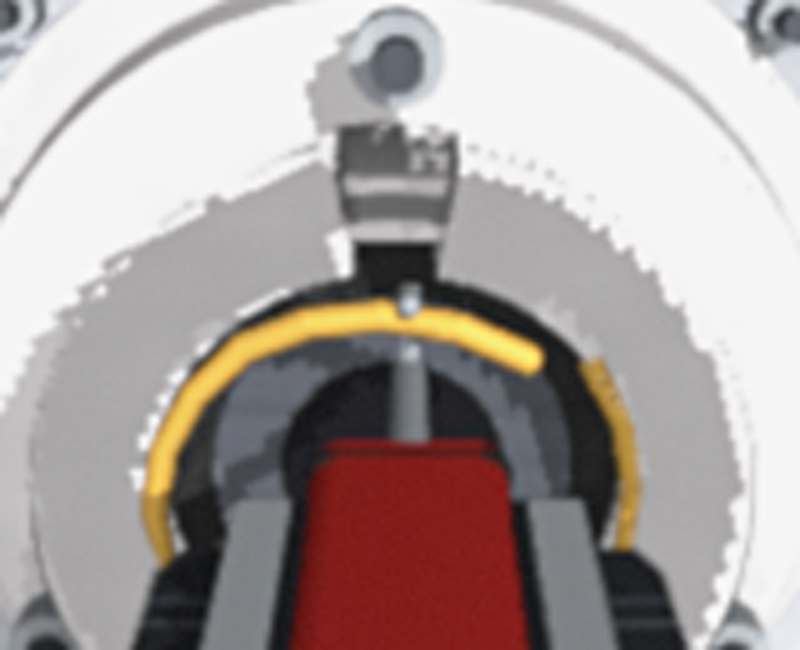

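Call:
jog_arm(
  steps=[
    [[1, -1.2, 0, -1.8, 0, -0.002, 0], [1, -1.2, 0, -1.8, 0, -0.002, 0], [1, -1.2, 0, -1.8, 0, -0.002, 0], [1, -1.2, 0, -1.8, 0, -0.002, 0], [1, -1.2, 0, -1.8, 0, -0.002, 0], [1, -1.2, 0, -1.8, 0, -0.002, 0], [1, -1.2, 0, -1.8, 0, 0, 0], [1, -1.2, 0, -1.8, 0, 0, 0]],
  ],
)

```text
t: 23.82
position: [497.3, 20.4, 162.3]
tool_rot: [179.5, -0.9, 164.1]
contact_force: [-4.5, 3.4, -2.0]
opening: 19.0
```

```bash
python3 -c "
from h import *
rep();snap('wrist','w18',(200,160,360,290),5);rep()"
```

```text
t 23.82 pos [497.3  20.4 162.3] rot [179.5  -0.9 164.1] open 19.0
r 13.7 side(tool y) 2.0 z 162.3 | Fout 5.3 Fy 2.0 Fz -2.0
t 23.87 pos [497.5  20.3 162.6] rot [179.5  -0.9 164.1] open 19.0
r 13.5 side(tool y) 2.1 z 162.6 | Fout 6.0 Fy 2.1 Fz -0.8
```

View pics/w18.png

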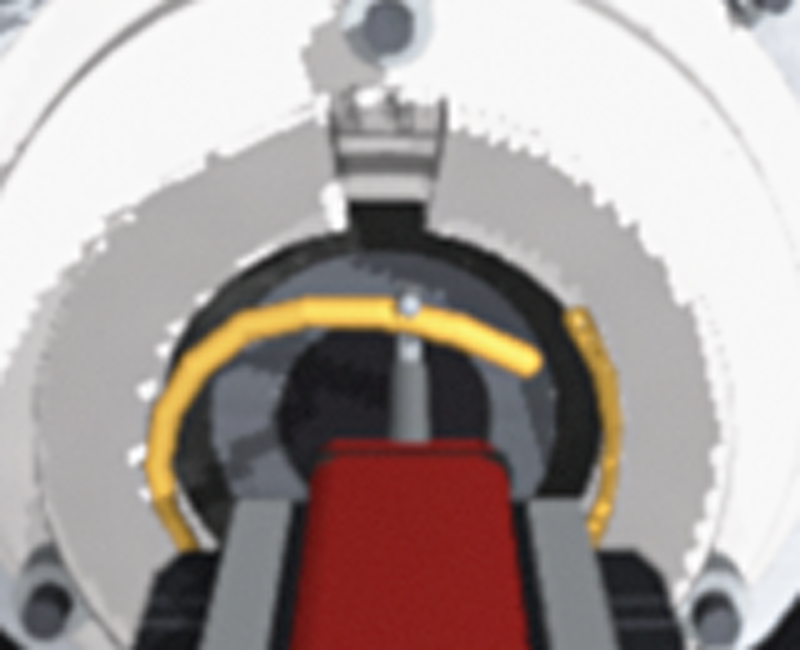

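Call:
jog_arm(
  steps=[
    [[1, -1.2, -0.3, -1.8, 0, -0.003, 0], [1, -1.2, -0.3, -1.8, 0, -0.003, 0], [1, -1.2, -0.3, -1.8, 0, -0.003, 0], [1, -1.2, -0.3, -1.8, 0, -0.003, 0], [1, -1.2, -0.3, -1.8, 0, -0.003, 0], [1, -1.2, -0.3, -1.8, 0, -0.003, 0], [1, -1.2, -0.2, -1.8, 0, 0, 0], [1, -1.2, -0.2, -1.8, 0, 0, 0]],
  ],
)

```text
t: 24.53
position: [500.8, 18.0, 172.5]
tool_rot: [179.4, -0.7, 164.1]
contact_force: [-5.2, 3.3, -2.5]
opening: 18.8
```

```bash
python3 -c "
from h import *
rep();snap('wrist','w19',(180,140,380,300),4);rep()"
```

```text
t 24.53 pos [500.8  18.  172.5] rot [179.4  -0.7 164.1] open 18.8
r 9.6 side(tool y) 0.7 z 172.5 | Fout 5.9 Fy 1.7 Fz -2.5
t 24.58 pos [501.   17.9 172.8] rot [179.4  -0.7 164.1] open 18.9
r 9.5 side(tool y) 0.7 z 172.8 | Fout 6.2 Fy 1.7 Fz -1.8
```

View pics/w19.png

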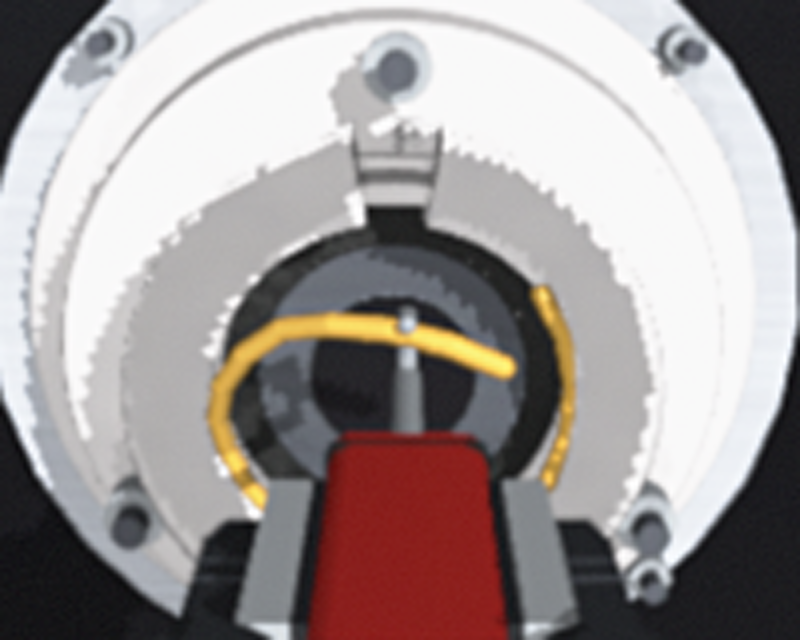

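Still peeling cleanly at about 6 N; keep going.

Call:
jog_arm(
  steps=[
    [[1, -1.4, -0.2, -1.8, 0, -0.003, 0], [1, -1.4, -0.2, -1.8, 0, -0.003, 0], [1, -1.4, -0.2, -1.8, 0, -0.003, 0], [1, -1.4, -0.2, -1.8, 0, -0.003, 0], [1, -1.4, -0.2, -1.8, 0, -0.003, 0], [1, -1.4, -0.2, -1.8, 0, -0.003, 0], [1, -1.4, -0.2, -1.8, 0, 0, 0], [1, -1.4, -0.2, -1.8, 0, 0, 0]],
  ],
)

```text
t: 25.25
position: [513.9, 11.6, 188.8]
tool_rot: [179.4, 0.6, 164.1]
contact_force: [0.6, 0.3, -1.3]
opening: 19.0
```

```bash
python3 -c "
from h import *
rep();snap('wrist','w20',(180,140,380,300),4);rep()"
```

```text
t 25.25 pos [513.9  11.6 188.8] rot [179.4   0.6 164.1] open 19.0
r -4.7 side(tool y) -1.8 z 188.8 | Fout -0.5 Fy 0.4 Fz -1.3
t 25.30 pos [514.2  11.4 189.3] rot [179.4   0.7 164.1] open 18.7
r -5.0 side(tool y) -1.8 z 189.3 | Fout 0.1 Fy -0.0 Fz -0.6
```

View pics/w20.png

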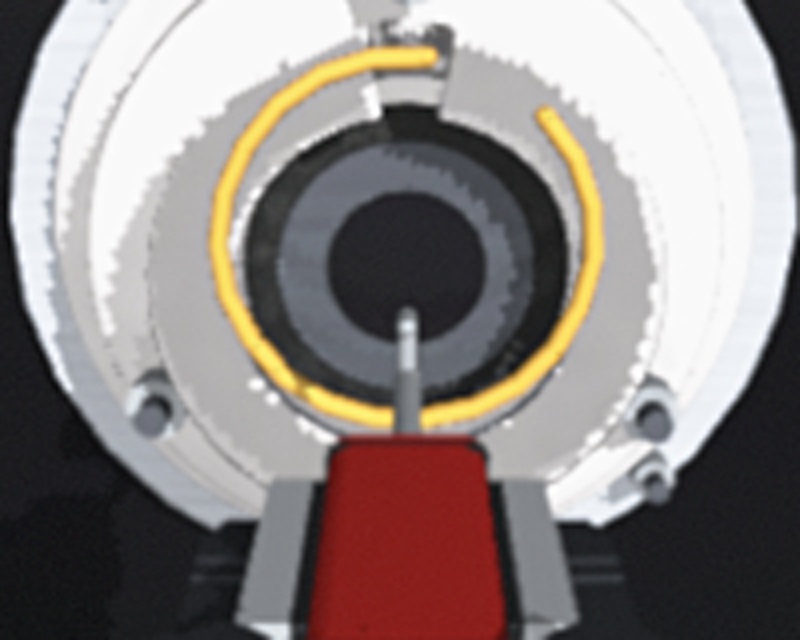

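The ring jumped off the hook when its back came free; see where it settles.

Call:
jog_arm(
  steps=[
    [[1, 0, 0, -3, 0, 0, 0], [1, 0, 0, -3, 0, 0, 0], [1, 0, 0, 0, 0, 0, 0], [1, 0, 0, 0, 0, 0, 0], [1, 0, 0, 0, 0, 0, 0], [1, 0, 0, 0, 0, 0, 0], [1, 0, 0, 0, 0, 0, 0], [1, 0, 0, 0, 0, 0, 0]],
  ],
)

```text
t: 25.97
position: [514.3, 11.3, 196.0]
tool_rot: [179.4, 0.7, 164.1]
contact_force: [0.6, 0.1, -1.1]
opening: 18.9
```

```bash
python3 -c "
from h import *
rep();snap('wrist','w21',(130,60,400,300),3);snap('side','s21',(215,160,335,260),6);rep()"
```

```text
t 25.97 pos [514.3  11.3 196. ] rot [179.4   0.7 164.1] open 18.9
r -5.1 side(tool y) -2.0 z 196.0 | Fout -0.6 Fy 0.3 Fz -1.1
t 26.07 pos [514.2  11.3 196. ] rot [179.4   0.7 164.1] open 19.2
r -5.1 side(tool y) -2.0 z 196.0 | Fout -0.3 Fy 0.2 Fz -0.9
```

View pics/w21.png

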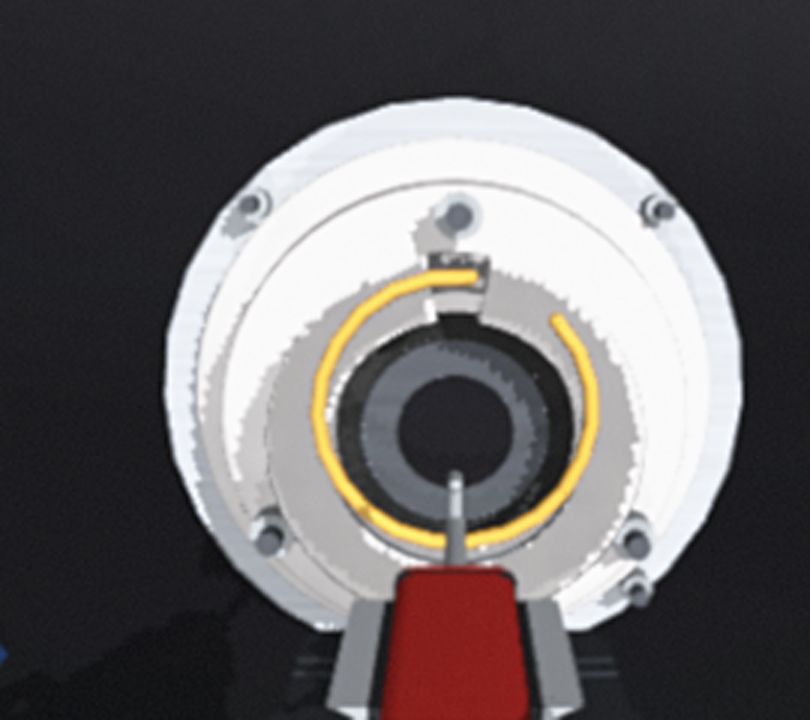

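View pics/s21.png

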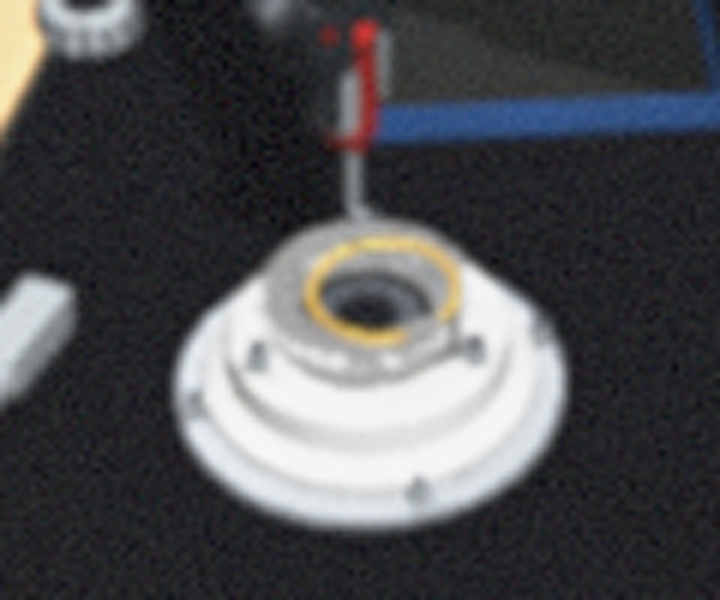

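```bash
python3 - <<'E'
from h import *
s=st('w21'); print(s)
F=lambda c:(130+(c[0]+.5)/3-.5,60+(c[1]+.5)/3-.5)
def fit(pts,z):
    W=np.array([onz('wrist',*F(p),z,s)[:2] for p in pts]); A=np.c_[2*W,np.ones(len(W))]; x=np.linalg.lstsq(A,(W**2).sum(1),rcond=None)[0]
    r=np.sqrt(x[2]+x[0]**2+x[1]**2); return x[:2],r,np.linalg.norm(W-x[:2],axis=1)-r
ring=[(318,405),(592,405),(427,538),(490,538),(380,302),(425,279),(475,275),(555,318),(572,490),(350,495)]
print(fit(ring,70))
for p in ((475,275),(555,318)): print(onz('wrist',*F(p),70,s))
# bore top edge / inner black
seal=[(398,430),(515,430),(455,375),(455,490)]
print(fit(seal,50.5))
crop('pics/w21_full.png','w21c',(220,140,350,270),6)
E
```

```text
{'position': array([514.2537197 ,  11.27777503, 195.96531013]), 'tool_rot': array([179.4480519 ,   0.68401211, 164.08719327])}
(array([500.20604449,  17.48145085]), np.float64(35.44620016527312), array([ 0.39630255, -0.61790265, -0.58598994, -0.33954412, -0.60587924,
        0.18928741,  0.53614877, -0.40422887,  1.19190596,  0.19321977]))
[467.07256224  31.51362063  70.        ]
[482.9510627   47.98071898  70.        ]
(array([510.14483385,  14.70505578]), np.float64(16.449613170667785), array([-0.13797369, -0.13088058,  0.14129427,  0.12537606]))
```

View pics/w21c.png

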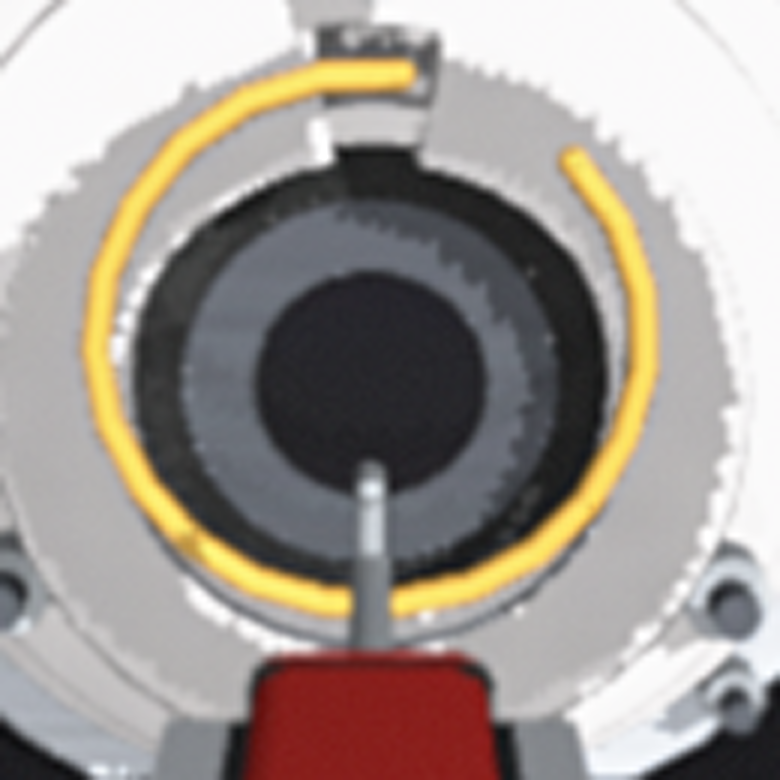

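Call:
jog_arm(
  steps=[
    [[1, 0, 0, 0, 0, 0, -0.08], [1, 0, 0, 0, 0, 0, -0.122], [1, 0, 0, 0, 0, 0, -0.122], [1, 0, 0, 0, 0, 0, -0.122], [1, 0, 0, 0, 0, 0, -0.122], [1, 0, 0, 0, 0, 0, -0.122], [1, 0, 0, 0, 0, 0, -0.122], [1, 0, 0, 0, 0, 0, -0.122]],
  ],
)

```text
t: 26.73
position: [514.0, 11.4, 195.4]
tool_rot: [-179.8, 0.8, -141.1]
contact_force: [0.1, -1.0, -1.4]
opening: 18.7
```

Call:
jog_arm(
  steps=[
    [[1, 0, 0, 0, 0, 0, -0.122], [1, 0, 0, 0, 0, 0, -0.122], [1, 0, 0, 0, 0, 0, -0.122], [1, 0, 0, 0, 0, 0, -0.122], [1, 0, 0, 0, 0, 0, -0.122], [1, 0, 0, 0, 0, 0, -0.122], [1, 0, 0, 0, 0, 0, -0.122], [1, 0, 0, 0, 0, 0, -0.122]],
  ],
)

```text
t: 27.4
position: [513.7, 11.5, 195.0]
tool_rot: [-179.2, 0.3, -83.8]
contact_force: [-0.5, -0.1, -1.4]
opening: 18.7
```

```bash
python3 -c "
from h import *
rep(); print(monitor.get_state()['joint_positions'])"
```

```text
t 27.40 pos [513.7  11.5 195. ] rot [-179.2    0.3  -83.8] open 18.7
r -4.5 side(tool y) -1.9 z 195.0 | Fout 0.4 Fy -0.2 Fz -1.4
[ -13.62438243  -10.26890659  -16.65989292   82.99134595    0.52529006
 -109.84644354]
```

Call:
jog_arm(
  steps=[
    [[1, 0, 0, 0, 0, 0, -0.122], [1, 0, 0, 0, 0, 0, -0.122], [1, 0, 0, 0, 0, 0, -0.122], [1, 0, 0, 0, 0, 0, -0.122], [1, 0, 0, 0, 0, 0, -0.122], [1, 0, 0, 0, 0, 0, -0.1], [1, 0, 0, 0, 0, 0, -0.05], [1, 0, 0, 0, 0, 0, 0]],
  ],
)

```text
t: 28.07
position: [513.4, 11.6, 194.5]
tool_rot: [-179.3, -0.3, -38.5]
contact_force: [-0.5, 0.5, -1.0]
opening: 18.6
```

```bash
python3 -c "
from h import *
rep(); print(monitor.get_state()['joint_positions']); plan((510.7,9.9,185),-36,3); s=monitor.get_state(); snap('wrist','w22',(180,120,380,290),4); rep()"
```

```text
t 28.07 pos [513.4  11.6 194.5] rot [-179.3   -0.3  -38.5] open 18.6
r -4.2 side(tool y) -1.9 z 194.5 | Fout 0.6 Fy 0.4 Fz -1.0
[ -13.62258419  -10.25827817  -16.70019981   82.98563696    0.52712659
 -155.11785413]
[-0.4, 1.0, 3.2, 0, 0, -0.015]
[-0.4, 1.0, 3.2, 0, 0, -0.015]
[-0.4, 1.0, 3.2, 0, 0, -0.015]
t 28.12 pos [513.4  11.6 194.5] rot [-179.3   -0.3  -38.7] open 18.9
r -4.2 side(tool y) -1.9 z 194.5 | Fout -0.2 Fy 0.3 Fz -1.1
```

View pics/w22.png

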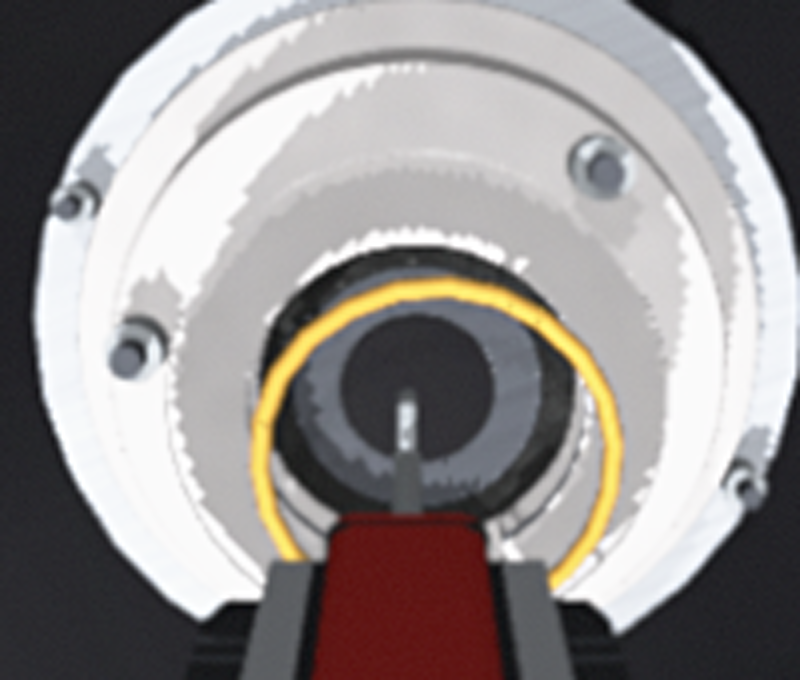

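```bash
python3 - <<'E'
from h import *
s=st('w22'); F=lambda c:(180+(c[0]+.5)/4-.5,120+(c[1]+.5)/4-.5)
T=Ro.from_euler('xyz',s['tool_rot'],degrees=True).as_matrix()
for c,z in (((412,288),70),((440,288),70),((415,248),68),((260,440),70),((613,440),70),((300,350),70),((570,340),70),((310,550),70),((557,575),70)):
    P=onz('wrist',*F(c),z,s); print(c,P[:2],(T.T@(P-s['position']))[:2])
pts=[(412,288),(260,440),(613,440),(300,350),(570,340),(298,545),(567,560)]
W=np.array([onz('wrist',*F(p),70,s)[:2] for p in pts]); A=np.c_[2*W,np.ones(len(W))]; x=np.linalg.lstsq(A,(W**2).sum(1),rcond=None)[0]
r=np.sqrt(x[2]+x[0]**2+x[1]**2); print(x[:2],r,np.linalg.norm(W-x[:2],axis=1)-r, T.T@(np.r_[x[:2],70]-s['position']))
E
```

```text
(412, 288) [530.19304293  -0.96704905] [20.2824589  0.9250229]
(440, 288) [526.88902658  -5.15077627] [20.30150873  6.25562062]
(415, 248) [535.63484944  -5.99548418] [27.66108837  1.49773876]
(260, 440) [524.90408795  41.60487785] [-10.3600319  -29.09717534]
(613, 440) [481.61191364 -13.22682153] [-10.10247569  40.75906975]
(300, 350) [534.0726827  23.5940271] [  8.02773566 -20.71005528]
(570, 340) [503.32371087 -18.58314939] [10.22282729 31.43571679]
(310, 550) [500.65163523  48.92644712] [-33.89701782 -19.73023167]
(557, 575) [465.00557218  12.81298366] [-39.30919465  30.71870421]
[500.40001045  16.06200369] 34.66041621976049 [-0.34404372  0.73574507  0.13653573 -0.15563057  0.10788337 -0.47380874
 -0.02022819] [-13.63382747   6.14427106 124.35704383]
```

Call:
jog_arm(
  steps=[
    [[1, 0, 2.5, 4, -0.012, -0.005, -0.01], [1, 0, 2.5, 6, 0, 0, -0.01], [1, 0, 0, 8, 0, 0, -0.01], [1, 0, 0, 8, 0, 0, 0], [1, 0, 0, 7, 0, 0, 0], [1, 0, 0, 6, 0, 0, 0], [1, 0, 0, 4, 0, 0, 0], [1, 0, 0, 0, 0, 0, 0]],
  ],
)

```text
t: 28.78
position: [509.1, 7.4, 145.2]
tool_rot: [179.9, 0.1, -37.2]
contact_force: [0.1, -1.5, -1.2]
opening: 19.1
```

```bash
python3 -c "
from h import *
rep();snap('wrist','w23',(180,120,380,290),4); rep()"
```

```text
t 28.78 pos [509.1   7.4 145.2] rot [ 1.799e+02  1.000e-01 -3.720e+01] open 19.1
r -1.2 side(tool y) -7.2 z 145.2 | Fout -0.5 Fy -1.4 Fz -1.2
t 28.83 pos [509.1   7.3 145.6] rot [ 1.799e+02  1.000e-01 -3.720e+01] open 19.2
r -1.3 side(tool y) -7.2 z 145.6 | Fout -0.3 Fy -0.5 Fz -2.2
```

View pics/w23.png

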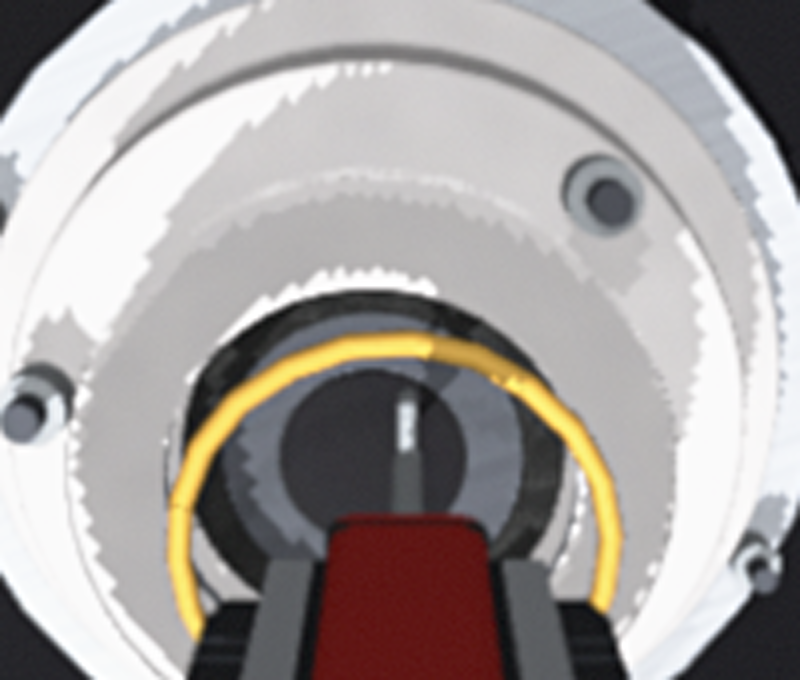

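```bash
python3 - <<'E'
from h import *
s=st('w23'); F=lambda c:(180+(c[0]+.5)/4-.5,120+(c[1]+.5)/4-.5)
T=Ro.from_euler('xyz',s['tool_rot'],degrees=True).as_matrix()
for c,z in (((407,345),70),((407,299),68),((172,510),70),((613,510),70)):
    P=onz('wrist',*F(c),z,s); print(c,(T.T@(P-s['position']))[:2])
E
```

```text
(407, 345) [21.91699445 -0.07382425]
(407, 299) [28.69802357 -0.07419797]
(172, 510) [ -5.48281458 -37.99826407]
(613, 510) [-5.47979198 33.1241248 ]
```

Call:
jog_arm(
  steps=[
    [[1, 0, -1, 2, 0, 0, 0], [1, 0, -0.5, 2, 0, 0, 0], [1, 2, 0, 0, 0, 0, 0], [1, 3, 0, 0, 0, 0, 0], [1, 3, 0, 0, 0, 0, 0], [1, 2.5, 0, 0, 0, 0, 0], [1, 1, 0, 0, 0, 0, 0], [1, 0, 0, 0, 0, 0, 0]],
  ],
)

```text
t: 29.5
position: [521.6, 0.6, 143.0]
tool_rot: [180.0, -0.0, -37.2]
contact_force: [1.2, 0.1, -0.8]
opening: 19.1
```

```bash
python3 -c "
from h import *
rep();snap('wrist','w24',(230,160,330,260),8); rep()
s=st('w24');print((s['position'][:2]-[509.1,7.3])@[np.cos(np.radians(-37)),np.sin(np.radians(-37))])"
```

```text
t 29.50 pos [521.6   0.6 143. ] rot [180.   -0.  -37.2] open 19.1
r -15.2 side(tool y) -10.1 z 143.0 | Fout -1.1 Fy 0.4 Fz -0.8
t 29.55 pos [521.5   0.7 143. ] rot [180.   -0.  -37.2] open 18.8
r -15.0 side(tool y) -10.1 z 143.0 | Fout 0.6 Fy 0.6 Fz -1.8
14.011238730938574
```

View pics/w24.png

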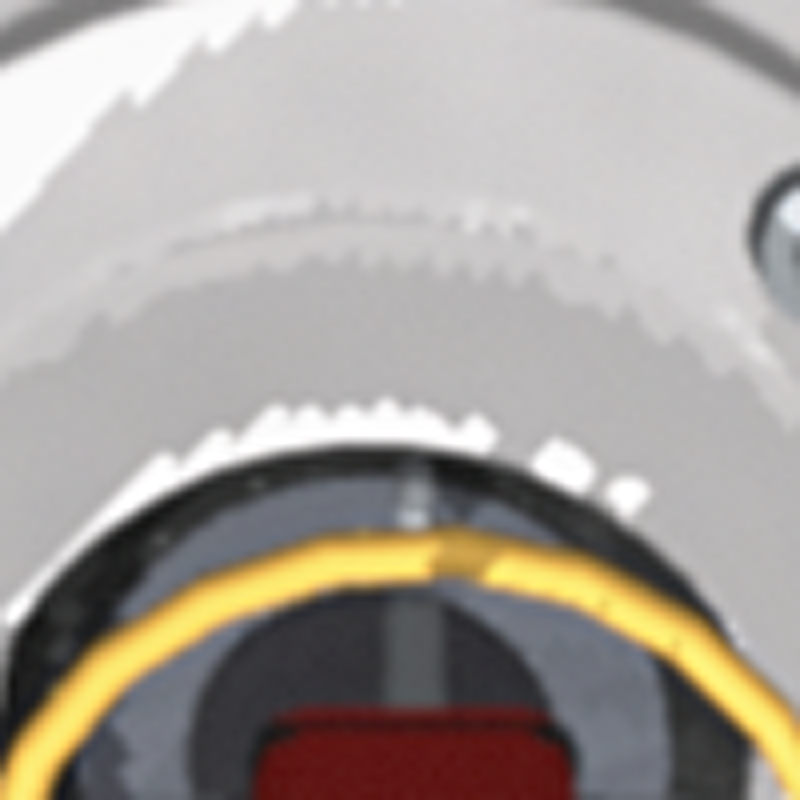

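Call:
jog_arm(
  steps=[
    [[1, 0, 0, -1, 0, 0, 0], [1, 0, 0, -1, 0, 0, 0], [1, 0, 0, -1, 0, 0, 0], [1, 0, 0, -1, 0, 0, 0], [1, 0, 0, -0.5, 0, 0, 0], [1, 0, 0, 0, 0, 0, 0], [1, 0, 0, 0, 0, 0, 0], [1, 0, 0, 0, 0, 0, 0]],
  ],
)

```text
t: 30.22
position: [521.4, 0.9, 148.3]
tool_rot: [180.0, -0.0, -37.2]
contact_force: [0.4, 0.9, -2.0]
opening: 18.7
```

```bash
python3 -c "
from h import *
rep();snap('wrist','w25',(230,160,330,260),8); rep()"
```

```text
t 30.22 pos [521.4   0.9 148.3] rot [180.   -0.  -37.2] open 18.7
r -14.9 side(tool y) -10.0 z 148.3 | Fout -0.2 Fy 1.0 Fz -2.0
t 30.27 pos [521.4   0.9 148.3] rot [180.   -0.  -37.2] open 18.9
r -14.9 side(tool y) -10.0 z 148.3 | Fout 0.2 Fy 0.6 Fz -1.3
```

View pics/w25.png

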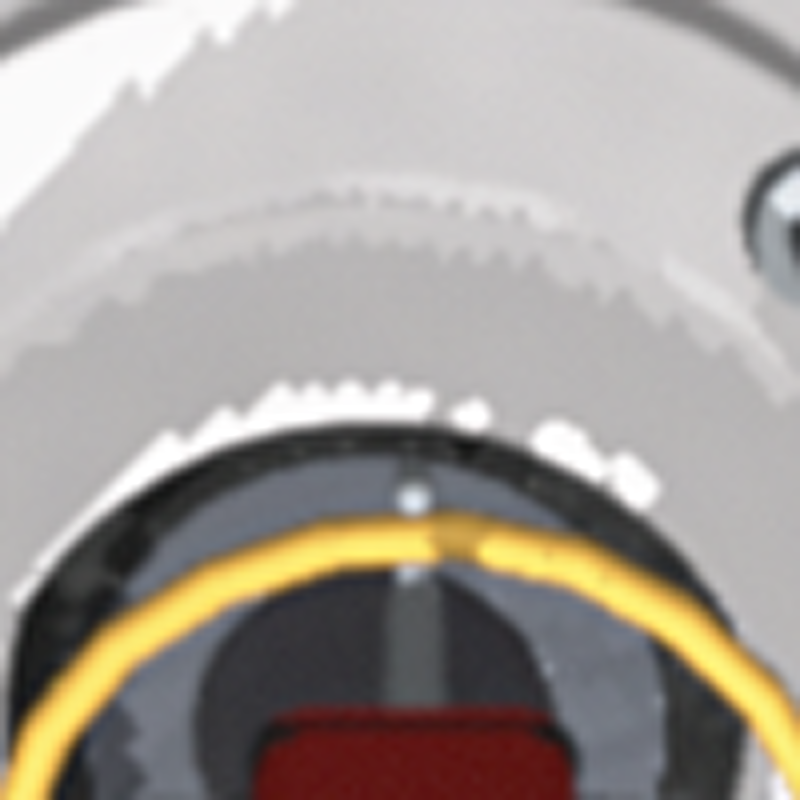

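Call:
jog_arm(
  steps=[
    [[1, 0, 0, -1.5, 0, 0, 0], [1, 0, 0, -2, 0, 0, 0], [1, -0.2, 0, -3, 0, 0, 0], [1, -0.4, 0, -3, 0, 0, 0], [1, -0.6, 0, -3, 0, 0, 0], [1, -0.8, 0, -3, 0, 0, 0], [1, -1, 0, -3, 0, 0, 0], [1, -1, 0, -3, 0, 0, 0]],
  ],
)

```text
t: 30.93
position: [517.7, 3.5, 171.5]
tool_rot: [180.0, -0.0, -37.2]
contact_force: [-0.6, -0.7, -1.4]
opening: 18.8
```

```bash
python3 -c "
from h import *
rep();snap('wrist','w26',(180,120,380,290),4); rep()"
```

```text
t 30.93 pos [517.7   3.5 171.5] rot [180.   -0.  -37.2] open 18.8
r -10.6 side(tool y) -8.5 z 171.5 | Fout 0.4 Fy -0.8 Fz -1.4
t 30.98 pos [517.9   3.6 172.2] rot [180.   -0.  -37.2] open 18.7
r -10.7 side(tool y) -8.4 z 172.2 | Fout -0.8 Fy 1.0 Fz -0.6
```

View pics/w26.png

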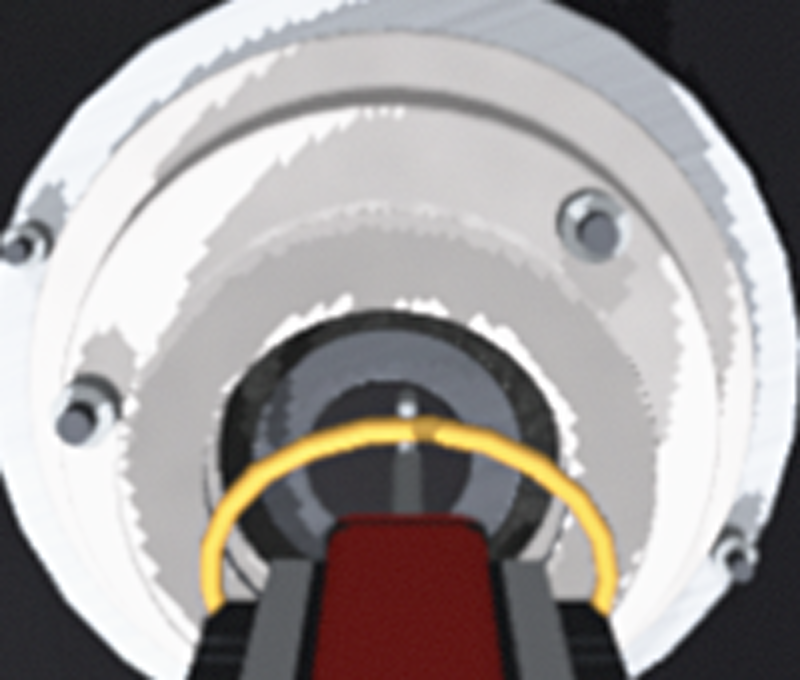

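Call:
jog_arm(
  steps=[
    [[1, -1, 0, -2.8, 0, 0, 0], [1, -1.2, 0, -2.8, 0, 0, 0], [1, -1.4, 0, -2.8, 0, 0, 0], [1, -1.6, 0, -2.7, 0, 0, 0], [1, -1.8, 0, -2.6, 0, 0, 0], [1, -2, 0, -2.5, 0, 0, 0], [1, -2.2, 0, -2.4, 0, 0, 0], [1, -2.3, 0, -2.3, 0, 0, 0]],
  ],
)

```text
t: 31.65
position: [506.0, 12.5, 195.2]
tool_rot: [180.0, -0.0, -37.2]
contact_force: [-0.2, 0.4, -1.0]
opening: 18.9
```

```bash
python3 -c "
from h import *
rep();snap('wrist','w27',(180,120,380,290),4);snap('side','s27',(215,120,355,250),5); rep()"
```

```text
t 31.65 pos [506.   12.5 195.2] rot [180.   -0.  -37.2] open 18.9
r 3.1 side(tool y) -3.1 z 195.2 | Fout 0.3 Fy 0.3 Fz -1.0
t 31.75 pos [506.1  12.6 195.4] rot [ 1.80e+02 -1.00e-01 -3.72e+01] open 19.0
r 3.0 side(tool y) -3.0 z 195.4 | Fout -0.4 Fy 0.3 Fz -1.4
```

View pics/w27.png

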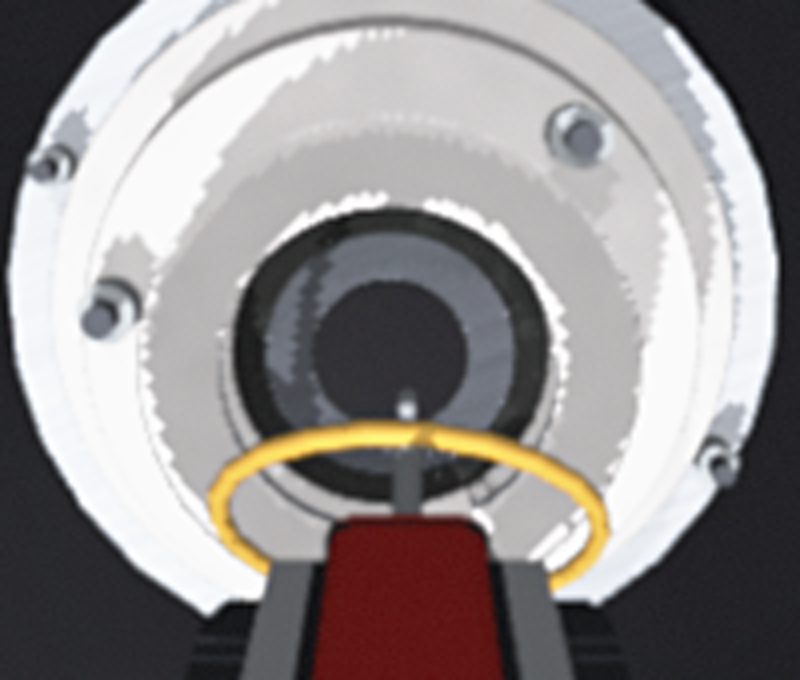

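View pics/s27.png

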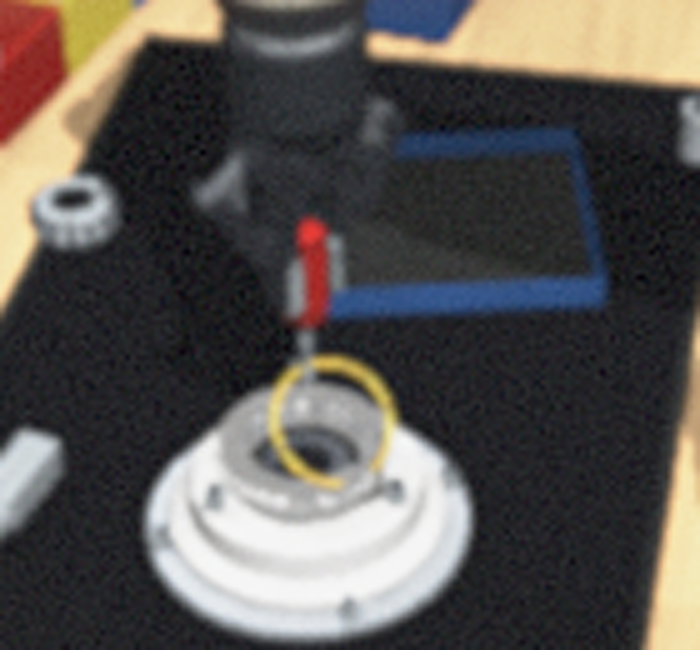

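Call:
jog_arm(
  steps=[
    [[1, -2.4, 0, -2, 0, 0, 0], [1, -2.6, 0, -2, 0, 0, 0], [1, -2.6, 0, -2, 0, 0, 0], [1, -2.6, 0, -2, 0, 0, 0], [1, -2.5, 0, -2.5, 0, 0, 0], [1, -2, 0, -3, 0, 0, 0], [1, -1.5, 0, -3.5, 0, 0, 0], [1, -1, 0, -4, 0, 0, 0]],
  ],
)

```text
t: 32.42
position: [490.4, 24.2, 217.3]
tool_rot: [180.0, 0.0, -37.2]
contact_force: [0.1, 0.6, -1.1]
opening: 19.1
```

Call:
jog_arm(
  steps=[
    [[1, -0.5, 0, -4, 0, 0, 0], [1, 0, 0, -4, 0, 0, 0], [1, 0, 0, -4, 0, 0, 0], [1, 0, 0, -4, 0, 0, 0], [1, 0, 0, -3, 0, 0, 0], [1, 0, 0, -2, 0, 0, 0], [1, 0, 0, 0, 0, 0, 0], [1, 0, 0, 0, 0, 0, 0]],
  ],
)

```text
t: 33.08
position: [490.7, 24.3, 242.3]
tool_rot: [-180.0, -0.1, -37.2]
contact_force: [-1.4, -0.5, -1.4]
opening: 19.3
```

```bash
python3 -c "
from h import *
rep();snap('wrist','w28',(180,120,380,290),4);snap('side','s28',(215,90,355,220),5); rep(); print(monitor.get_state()['joint_positions'])"
```

```text
t 33.08 pos [490.7  24.3 242.3] rot [-1.80e+02 -1.00e-01 -3.72e+01] open 19.3
r 21.2 side(tool y) 4.0 z 242.3 | Fout 1.2 Fy -0.8 Fz -1.4
t 33.18 pos [490.6  24.4 242.1] rot [-1.80e+02 -1.00e-01 -3.72e+01] open 19.1
r 21.3 side(tool y) 4.0 z 242.1 | Fout -0.3 Fy -0.1 Fz -1.6
[-1.24356213e+01 -1.33836390e+01 -1.44887105e+01  8.88134057e+01
 -3.34835942e-02 -1.55234551e+02]
```

View pics/w28.png

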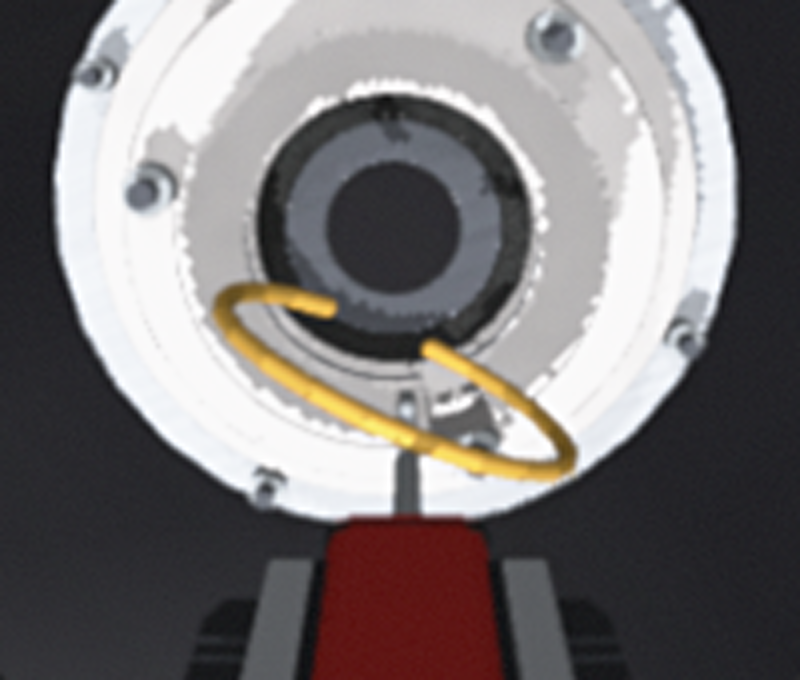

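View pics/s28.png

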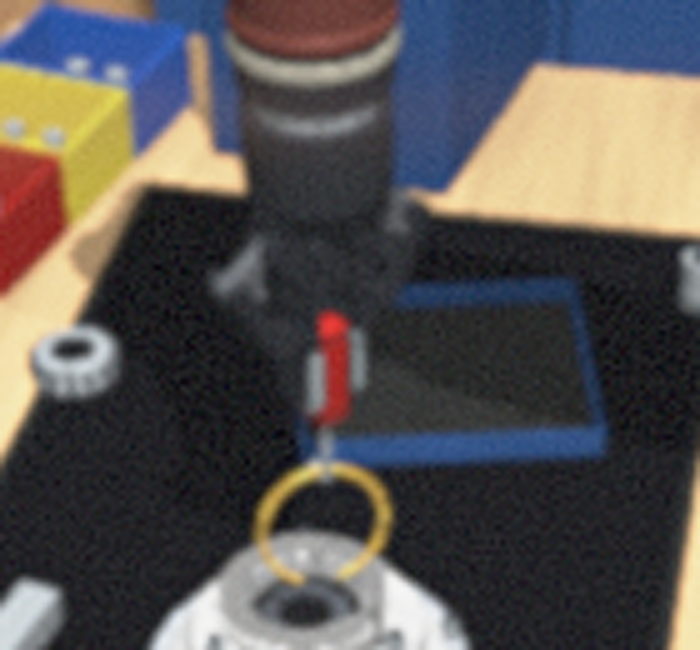

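```bash
python3 - <<'E'
from h import *
s=monitor.get_state()
plan((481,-290,240),-75,22)
for p in ((358,184),(422,165),(444,233),(381,249)): pass
crop('pics/top0.png','t_tray',(345,150,455,260),6)
E
```

```text
[8.3, 11.6, 0.1, 0, 0, 0.030]
[8.6, 11.4, 0.1, 0, 0, 0.030]
[9.0, 11.1, 0.1, 0, 0, 0.030]
[9.3, 10.9, 0.1, 0, 0, 0.030]
[9.6, 10.6, 0.1, 0, 0, 0.030]
[9.9, 10.3, 0.1, 0, 0, 0.030]
[10.2, 10.0, 0.1, 0, 0, 0.030]
[10.5, 9.7, 0.1, 0, 0, 0.030]
[10.8, 9.3, 0.1, 0, 0, 0.030]
[11.1, 9.0, 0.1, 0, 0, 0.030]
[11.4, 8.7, 0.1, 0, 0, 0.030]
[11.6, 8.3, 0.1, 0, 0, 0.030]
[11.9, 8.0, 0.1, 0, 0, 0.030]
[12.1, 7.6, 0.1, 0, 0, 0.030]
[12.3, 7.3, 0.1, 0, 0, 0.030]
[12.5, 6.9, 0.1, 0, 0, 0.030]
[12.7, 6.5, 0.1, 0, 0, 0.030]
[12.9, 6.1, 0.1, 0, 0, 0.030]
[13.1, 5.7, 0.1, 0, 0, 0.030]
[13.3, 5.3, 0.1, 0, 0, 0.030]
[13.4, 4.9, 0.1, 0, 0, 0.030]
[13.6, 4.5, 0.1, 0, 0, 0.030]
```

View pics/t_tray.png

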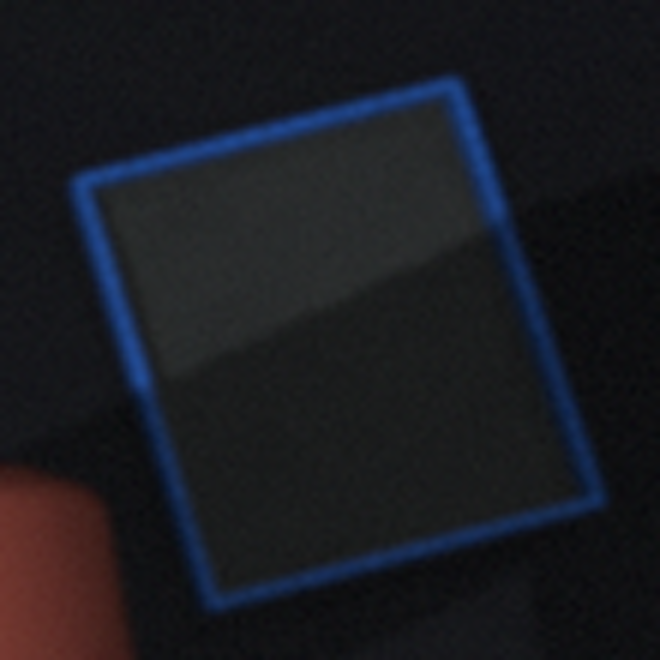

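Call:
jog_arm(
  steps=[
    [[1, 3, 4, 0, 0, 0, 0.02], [1, 5, 7, 0, 0, 0, 0.03], [1, 7, 9, 0, 0, 0, 0.03], [1, 9, 10.5, 0, 0, 0, 0.03], [1, 9.3, 10.6, 0, 0, 0, 0.03], [1, 9.6, 10.5, 0, 0, 0, 0.03], [1, 10, 10, 0, 0, 0, 0.03], [1, 10.3, 9.8, 0, 0, 0, 0.03]],
  ],
)

```text
t: 33.85
position: [484.8, -78.5, 240.9]
tool_rot: [179.9, -0.0, -51.6]
contact_force: [0.5, -0.1, -1.5]
opening: 19.6
```

Call:
jog_arm(
  steps=[
    [[1, 10.6, 9.5, 0, 0, 0, 0.03], [1, 11, 9, 0, 0, 0, 0.03], [1, 11.3, 8.7, 0, 0, 0, 0.03], [1, 11.6, 8.3, 0, 0, 0, 0.03], [1, 11.9, 8, 0, 0, 0, 0.03], [1, 12.1, 7.6, 0, 0, 0, 0.03], [1, 12.3, 7.3, 0, 0, 0, 0.03], [1, 12.5, 7, 0, 0, 0, 0.03]],
  ],
)

```text
t: 34.52
position: [473.3, -207.3, 239.9]
tool_rot: [179.8, -0.0, -67.4]
contact_force: [-0.0, -0.3, -1.4]
opening: 18.9
```

```bash
python3 -c "
from h import *
rep();plan((481,-290,240),-75,7);print(monitor.get_state()['joint_positions'])"
```

```text
t 34.52 pos [ 473.3 -207.3  239.9] rot [179.8  -0.  -67.4] open 18.9
r -26.8 side(tool y) -223.3 z 239.9 | Fout -0.1 Fy -0.3 Fz -1.4
[11.3, 3.5, -0.0, 0, 0, 0.019]
[11.4, 3.3, -0.0, 0, 0, 0.019]
[11.5, 3.1, -0.0, 0, 0, 0.019]
[11.5, 2.9, -0.0, 0, 0, 0.019]
[11.6, 2.7, -0.0, 0, 0, 0.019]
[11.6, 2.4, -0.0, 0, 0, 0.019]
[11.7, 2.2, -0.0, 0, 0, 0.019]
[ -38.09566206   -8.699392    -10.57941439   88.1643338    -0.15784874
 -150.69639159]
```

Call:
jog_arm(
  steps=[
    [[1, 12, 4, 0, 0, 0, 0.02], [1, 12, 4, 0, 0, 0, 0.02], [1, 11, 4, 0, 0, 0, 0.02], [1, 9, 3, 0, 0, 0, 0.02], [1, 7, 3, 0, 0, 0, 0.02], [1, 5, 2, 0, 0, 0, 0.02], [1, 3, 1, 0, 0, 0, 0], [1, 1, 0, 0, 0, 0, 0]],
  ],
)

```text
t: 35.18
position: [471.4, -281.3, 239.1]
tool_rot: [179.8, -0.0, -75.5]
contact_force: [-0.0, 0.5, -1.4]
opening: 19.1
```

```bash
python3 -c "
from h import *
rep();snap('wrist','w29');snap('side','s29'); rep()"
```

```text
t 35.18 pos [ 471.4 -281.3  239.1] rot [179.8  -0.  -75.5] open 19.1
r -45.6 side(tool y) -294.8 z 239.1 | Fout 0.2 Fy 0.5 Fz -1.4
t 35.28 pos [ 471.6 -280.8  239.2] rot [179.8  -0.  -75.5] open 18.6
r -45.6 side(tool y) -294.3 z 239.2 | Fout -0.0 Fy 0.2 Fz -1.5
```

View pics/w29.png

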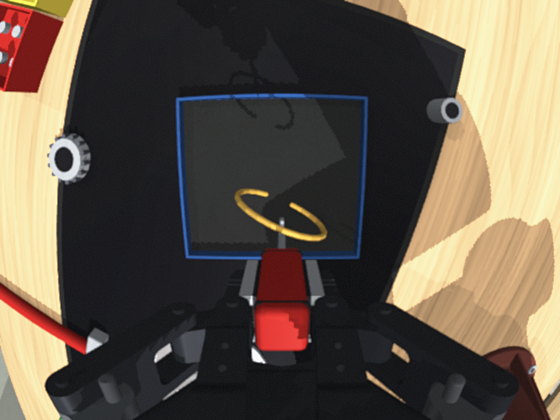

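View pics/s29.png

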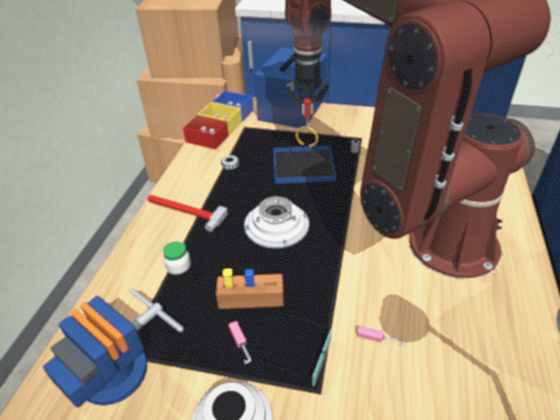

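```bash
python3 - <<'E'
from h import *
s=st('w29'); C=np.array([onz('wrist',*p,20,s) for p in ((178,98),(367,97),(359,257),(187,258))]); print(C.round(1),C.mean(0))
print(s['position'])
E
```

```text
[[ 600.8 -353.9   20. ]
 [ 409.5 -403.1   20. ]
 [ 364.6 -230.6   20. ]
 [ 556.9 -179.5   20. ]] [ 482.93881028 -291.74188536   20.        ]
[ 471.41824858 -281.25729991  239.0928196 ]
```

Call:
jog_arm(
  steps=[
    [[1, 1.5, -2, 4, 0, 0, 0], [1, 1.5, -2, 8, 0, 0, 0], [1, 1.5, -2, 11, 0, 0, 0], [1, 1, -1.5, 12, 0, 0, 0], [1, 0, 0, 12, 0, 0, 0], [1, 0, 0, 10, 0, 0, 0], [1, 0, 0, 7, 0, 0, 0], [1, 0, 0, 3, 0, 0, 0]],
  ],
)

```text
t: 35.95
position: [481.0, -281.9, 163.9]
tool_rot: [179.8, 0.1, -75.3]
contact_force: [-0.3, -1.0, -2.0]
opening: 19.0
```

```bash
python3 -c "
from h import *
rep();snap('wrist','w30',(130,60,400,300),3); rep()"
```

```text
t 35.95 pos [ 481.  -281.9  163.9] rot [ 1.798e+02  1.000e-01 -7.530e+01] open 19.0
r -55.0 side(tool y) -292.8 z 163.9 | Fout -0.0 Fy -1.1 Fz -2.0
t 36.00 pos [ 480.8 -281.7  163.5] rot [ 1.797e+02  1.000e-01 -7.530e+01] open 19.1
r -54.7 side(tool y) -292.7 z 163.5 | Fout -0.2 Fy -0.0 Fz -1.7
```

View pics/w30.png

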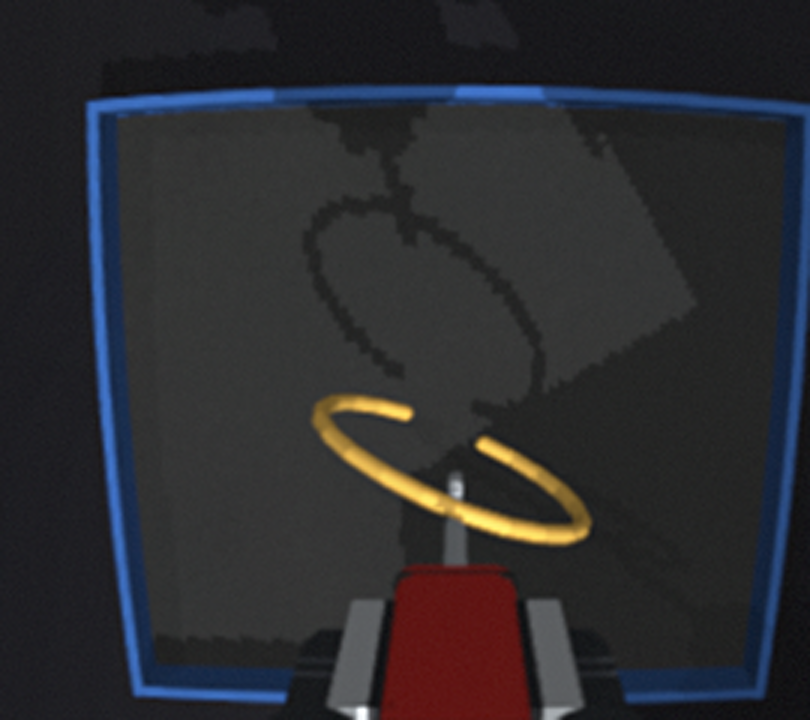

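Call:
jog_arm(
  steps=[
    [[1, -2, 0, 0, 0, 0, 0], [1, -3, 0, 1, 0, 0, 0], [1, -2, 0, 1.5, 0, 0, 0], [1, 0, 0, 1.5, 0, 0, 0], [1, 0, 0, 1.5, 0, 0, 0], [1, 0, 0, 1.5, 0, 0, 0], [1, 0, 0, 0, 0, 0, 0], [1, 0, 0, 0, 0, 0, 0]],
  ],
)

```text
t: 36.67
position: [479.6, -274.9, 158.2]
tool_rot: [179.8, -0.1, -75.3]
contact_force: [-0.3, -0.0, -0.2]
opening: 19.0
```

```bash
python3 -c "
from h import *
rep();snap('wrist','w31',(130,60,400,300),3); rep()"
```

```text
t 36.67 pos [ 479.6 -274.9  158.2] rot [ 1.798e+02 -1.000e-01 -7.530e+01] open 19.0
r -51.6 side(tool y) -286.5 z 158.2 | Fout 0.3 Fy -0.1 Fz -0.2
t 36.72 pos [ 479.6 -274.9  158.2] rot [ 1.798e+02 -1.000e-01 -7.530e+01] open 18.8
r -51.6 side(tool y) -286.5 z 158.2 | Fout 0.3 Fy -0.2 Fz -1.1
```

View pics/w31.png

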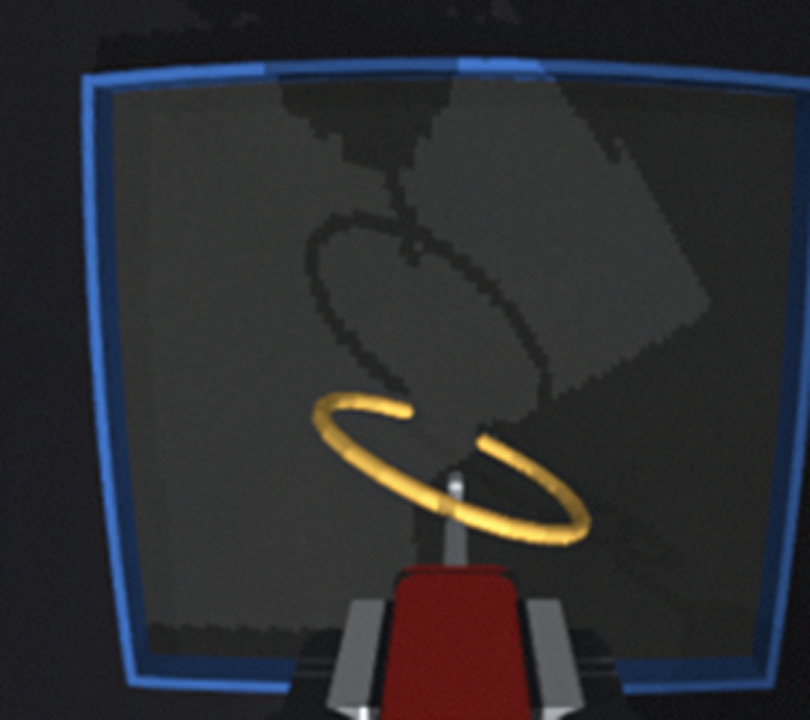

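Call:
jog_arm(
  steps=[
    [[1, 0, 0, 1.5, 0, 0, 0], [1, 0, 0, 1.5, 0, 0, 0], [1, 0, 0, 1.5, 0, 0, 0], [1, 1, 0, 1, 0, 0, 0], [1, 2, 0, 1, 0, 0, 0], [1, 2, 0, 0.5, 0, 0, 0], [1, 2, 0, 0.5, 0, 0, 0], [1, 1, 0, 0.5, 0, 0, 0]],
  ],
)

```text
t: 37.38
position: [481.9, -283.7, 149.6]
tool_rot: [179.9, -0.1, -75.3]
contact_force: [0.4, -0.1, -1.1]
opening: 19.2
```

```bash
python3 -c "
from h import *
rep();snap('wrist','w32',(130,60,400,300),3); rep()"
```

```text
t 37.38 pos [ 481.9 -283.7  149.6] rot [ 1.799e+02 -1.000e-01 -7.530e+01] open 19.2
r -56.3 side(tool y) -294.3 z 149.6 | Fout -0.4 Fy 0.1 Fz -1.1
t 37.43 pos [ 481.9 -283.8  149.4] rot [ 1.798e+02 -1.000e-01 -7.530e+01] open 19.1
r -56.3 side(tool y) -294.3 z 149.4 | Fout 0.4 Fy -0.2 Fz -2.2
```

View pics/w32.png

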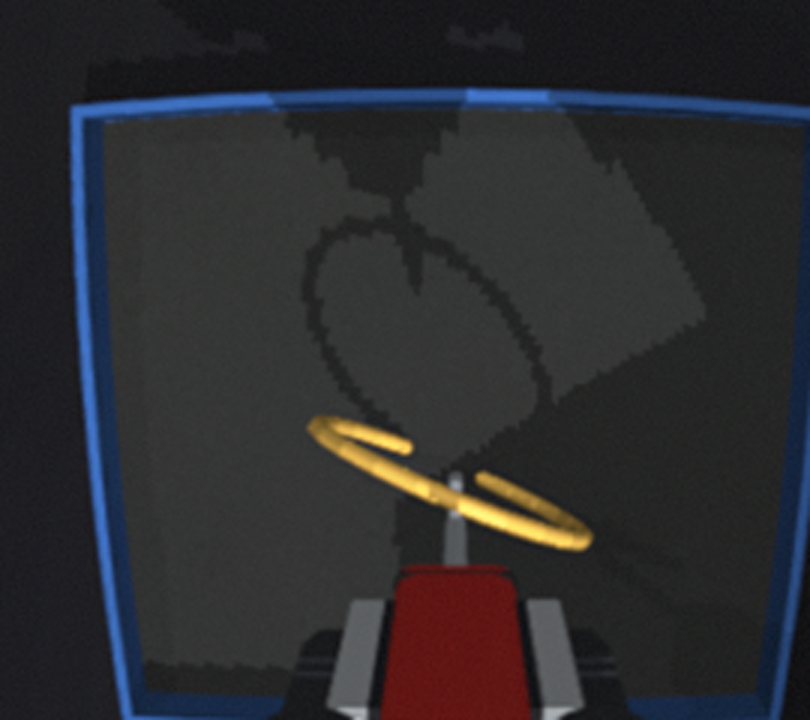

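Call:
jog_arm(
  steps=[
    [[1, 2, 0, 1, 0, 0, 0], [1, 2, 0, 1, 0, 0, 0], [1, 2, 0, 1.5, 0, 0, 0], [1, 2, 0, 1.5, 0, 0, 0], [1, 2, 0, 1.5, 0, 0, 0], [1, 1, 0, 1, 0, 0, 0], [1, 0, 0, 0, 0, 0, 0], [1, 0, 0, 0, 0, 0, 0]],
  ],
)

```text
t: 38.1
position: [484.9, -295.9, 140.9]
tool_rot: [179.8, -0.1, -75.3]
contact_force: [-0.1, 0.9, -1.0]
opening: 19.2
```

```bash
python3 -c "
from h import *
rep();snap('wrist','w33',(130,60,400,300),3); rep()"
```

```text
t 38.10 pos [ 484.9 -295.9  140.9] rot [ 1.798e+02 -1.000e-01 -7.530e+01] open 19.2
r -62.6 side(tool y) -305.1 z 140.9 | Fout 0.4 Fy 0.8 Fz -1.0
t 38.15 pos [ 484.9 -295.8  140.9] rot [ 1.798e+02 -1.000e-01 -7.530e+01] open 19.1
r -62.6 side(tool y) -305.1 z 140.9 | Fout -0.1 Fy -0.8 Fz -1.5
```

View pics/w33.png

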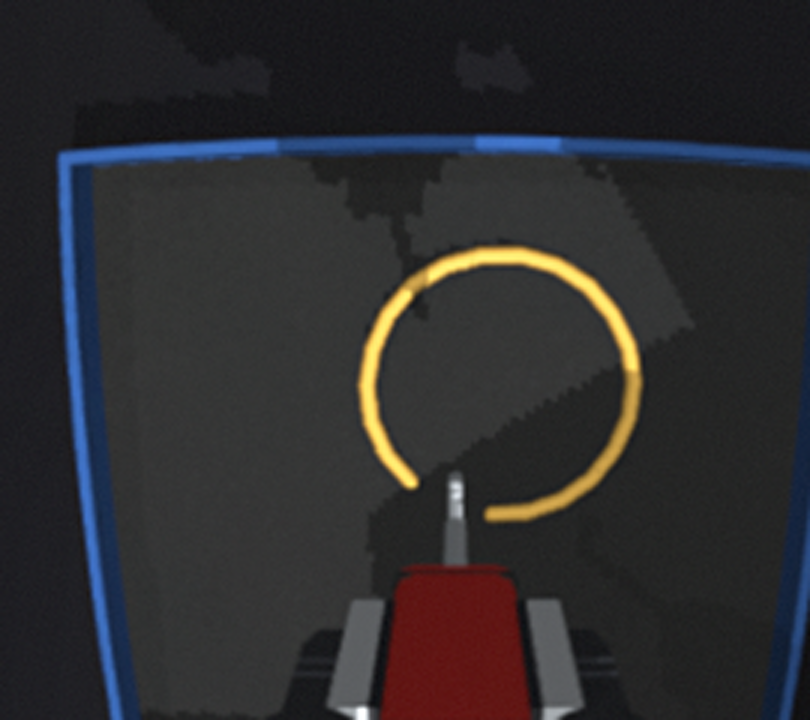

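Ring lies flat in the tray, clear of the walls (centre about (500,385) in the crop). Lift the pick and return it.

Call:
jog_arm(
  steps=[
    [[1, -1, 0, -6, 0, 0, 0], [1, 0, 0, -12, 0, 0, 0], [1, 0, 0, -16, 0, 0, 0], [1, 0, 0, -18, 0, 0, 0], [1, 0, 0, -18, 0, 0, 0], [1, 0, 0, -14, 0, 0, 0], [1, 0, 0, -6, 0, 0, 0], [1, 0, 0, 0, 0, 0, 0]],
  ],
)

```text
t: 38.82
position: [484.7, -293.6, 241.5]
tool_rot: [179.9, -0.2, -75.2]
contact_force: [-0.3, 0.2, -1.5]
opening: 18.9
```

```bash
python3 -c "
from h import *
rep();plan((464,265,235),-166,24)"
```

```text
t 38.82 pos [ 484.7 -293.6  241.5] rot [179.9  -0.2 -75.2] open 18.9
r -61.8 side(tool y) -303.0 z 241.5 | Fout 0.3 Fy 0.1 Fz -1.5
[-22.7, -5.1, 0.3, 0, 0, 0.066]
[-23.0, -3.6, 0.3, 0, 0, 0.066]
[-23.2, -2.1, 0.3, 0, 0, 0.066]
[-23.3, -0.5, 0.3, 0, 0, 0.066]
[-23.3, 1.0, 0.3, 0, 0, 0.066]
[-23.2, 2.5, 0.3, 0, 0, 0.066]
[-22.9, 4.1, 0.3, 0, 0, 0.066]
[-22.6, 5.6, 0.3, 0, 0, 0.066]
[-22.2, 7.1, 0.3, 0, 0, 0.066]
[-21.7, 8.5, 0.3, 0, 0, 0.066]
[-21.1, 9.9, 0.3, 0, 0, 0.066]
[-20.4, 11.3, 0.3, 0, 0, 0.066]
[-19.6, 12.6, 0.3, 0, 0, 0.066]
[-18.7, 13.9, 0.3, 0, 0, 0.066]
[-17.8, 15.1, 0.3, 0, 0, 0.066]
[-16.7, 16.2, 0.3, 0, 0, 0.066]
[-15.6, 17.3, 0.3, 0, 0, 0.066]
[-14.5, 18.3, 0.3, 0, 0, 0.066]
[-13.2, 19.2, 0.3, 0, 0, 0.066]
[-11.9, 20.0, 0.3, 0, 0, 0.066]
[-10.6, 20.8, 0.3, 0, 0, 0.066]
[-9.2, 21.4, 0.3, 0, 0, 0.066]
[-7.8, 22.0, 0.3, 0, 0, 0.066]
[-6.3, 22.4, 0.3, 0, 0, 0.066]
```

Call:
jog_arm(
  steps=[
    [[1, -12, -3, 0, 0, 0, 0.066], [1, -20, -4, 0, 0, 0, 0.066], [1, -23, -2, 0, 0, 0, 0.066], [1, -23, -0.5, 0, 0, 0, 0.066], [1, -23, 1, 0, 0, 0, 0.066], [1, -23, 2.5, 0, 0, 0, 0.066], [1, -23, 4, 0, 0, 0, 0.066], [1, -22.6, 5.6, 0, 0, 0, 0.066]],
  ],
)

```text
t: 39.48
position: [479.7, -119.1, 238.1]
tool_rot: [180.0, -0.3, -107.1]
contact_force: [0.9, -0.2, -1.3]
opening: 19.2
```

Call:
jog_arm(
  steps=[
    [[1, -22, 7, 0, 0, 0, 0.066], [1, -21.7, 8.5, 0, 0, 0, 0.066], [1, -21, 10, 0, 0, 0, 0.066], [1, -20.4, 11, 0, 0, 0, 0.066], [1, -19.6, 12.6, 0, 0, 0, 0.066], [1, -18.7, 14, 0, 0, 0, 0.066], [1, -17.8, 15, 0, 0, 0, 0.066], [1, -16.7, 16, 0, 0, 0, 0.066]],
  ],
)

```text
t: 40.15
position: [477.3, 76.9, 233.7]
tool_rot: [179.9, -0.3, -139.0]
contact_force: [0.4, -0.7, -1.7]
opening: 18.9
```

```bash
python3 -c "
from h import *
rep();plan((464,270,230),-166,9);print(monitor.get_state()['joint_positions'])"
```

```text
t 40.15 pos [477.3  76.9 233.7] rot [ 179.9   -0.3 -139. ] open 18.9
r 48.7 side(tool y) 50.8 z 233.7 | Fout -0.6 Fy -0.5 Fz -1.7
[-13.0, 17.2, 0.4, 0, 0, 0.052]
[-12.0, 17.8, 0.4, 0, 0, 0.052]
[-11.1, 18.4, 0.4, 0, 0, 0.052]
[-10.1, 19.0, 0.4, 0, 0, 0.052]
[-9.1, 19.5, 0.4, 0, 0, 0.052]
[-8.1, 19.9, 0.4, 0, 0, 0.052]
[-7.0, 20.3, 0.4, 0, 0, 0.052]
[-6.0, 20.7, 0.4, 0, 0, 0.052]
[-4.9, 20.9, 0.4, 0, 0, 0.052]
[ -6.27722564 -14.34966999 -16.1904847   88.45113913  -0.19136402
 -47.27816575]
```

Call:
jog_arm(
  steps=[
    [[1, -14, 18, 0, 0, 0, 0.055], [1, -13, 19, 0, 0, 0, 0.055], [1, -12, 20, 0, 0, 0, 0.055], [1, -11, 20, 0, 0, 0, 0.055], [1, -9, 20, 0, 0, 0, 0.055], [1, -8, 19, 0, 0, 0, 0.055], [1, -6, 16, 0, 0, 0, 0.055], [1, -4, 12, 0, 0, 0, 0.045]],
  ],
)

```text
t: 40.82
position: [466.4, 251.7, 229.2]
tool_rot: [-180.0, -0.6, -164.8]
contact_force: [1.1, -0.4, -0.2]
opening: 19.0
```

```bash
python3 -c "
from h import *
rep();plan((463.7,279.3,205),-166.1,5)"
```

```text
t 40.82 pos [466.4 251.7 229.2] rot [-180.    -0.6 -164.8] open 19.0
r 107.9 side(tool y) 215.5 z 229.2 | Fout -1.1 Fy -0.1 Fz -0.2
[-0.9, 5.5, 4.8, 0, 0, 0.004]
[-0.9, 5.5, 4.8, 0, 0, 0.004]
[-0.9, 5.5, 4.8, 0, 0, 0.004]
[-0.8, 5.5, 4.8, 0, 0, 0.004]
[-0.8, 5.5, 4.8, 0, 0, 0.004]
```

Call:
jog_arm(
  steps=[
    [[1, -1, 5, 4, 0, -0.005, 0.006], [1, -0.8, 5, 5, 0, -0.005, 0.004], [1, -0.8, 4, 5, 0, 0, 0], [1, -0.5, 3, 5, 0, 0, 0], [1, 0, 1, 4, 0, 0, 0], [1, 0, 0, 0, 0, 0, 0], [1, 0, 0, 0, 0, 0, 0], [1, 0, 0, 0, 0, 0, 0]],
  ],
)

```text
t: 41.48
position: [463.0, 270.7, 200.8]
tool_rot: [-180.0, -0.2, -165.2]
contact_force: [0.3, -0.8, -0.4]
opening: 18.9
```

```bash
python3 -c "
from h import *
rep();plan((463.7,279.3,190),-166.1,4);snap('wrist','w34',(230,160,340,270),7)"
```

```text
t 41.48 pos [463.  270.7 200.8] rot [-180.    -0.2 -165.2] open 18.9
r 116.4 side(tool y) 232.9 z 200.8 | Fout -0.5 Fy -0.7 Fz -0.4
[-0.7, 2.0, 2.7, 0, 0, 0.004]
[-0.7, 2.0, 2.7, 0, 0, 0.004]
[-0.7, 2.0, 2.7, 0, 0, 0.004]
[-0.7, 2.0, 2.7, 0, 0, 0.004]
```

View pics/w34.png

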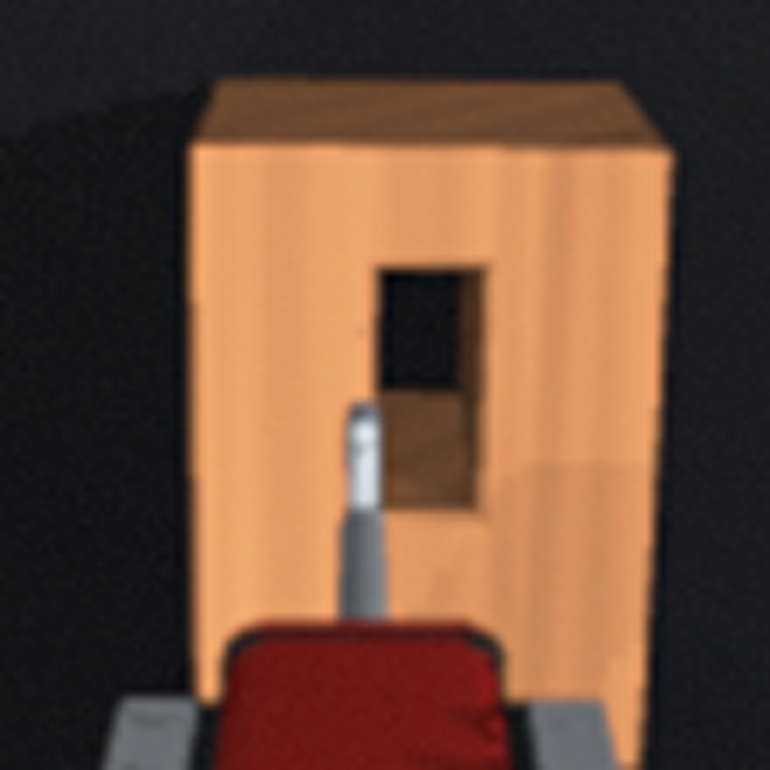

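Call:
jog_arm(
  steps=[
    [[1, -0.7, 3, 2, 0, 0, 0.008], [1, -0.7, 3, 2, 0, 0, 0.008], [1, -0.7, 2, 2, 0, 0, 0], [1, -0.7, 1, 2, 0, 0, 0], [1, 0, 0, 0, 0, 0, 0], [1, 0, 0, 0, 0, 0, 0], [1, 0, 0, 0, 0, 0, 0], [1, 0, 0, 0, 0, 0, 0]],
  ],
)

```text
t: 42.2
position: [464.4, 280.9, 192.9]
tool_rot: [-180.0, -0.1, -166.3]
contact_force: [0.2, -0.9, -1.1]
opening: 18.7
```

```bash
python3 -c "
from h import *
rep();snap('wrist','w35',(230,160,340,270),7);plan((463.9,279.3,150),-166.1,4)"
```

```text
t 42.20 pos [464.4 280.9 192.9] rot [-1.800e+02 -1.000e-01 -1.663e+02] open 18.7
r 118.0 side(tool y) 243.0 z 192.9 | Fout -0.4 Fy -0.8 Fz -1.1
[0.2, -0.4, 10.7, 0, 0, -0.001]
[0.2, -0.4, 10.7, 0, 0, -0.001]
[0.2, -0.4, 10.7, 0, 0, -0.001]
[0.2, -0.4, 10.7, 0, 0, -0.001]
```

View pics/w35.png

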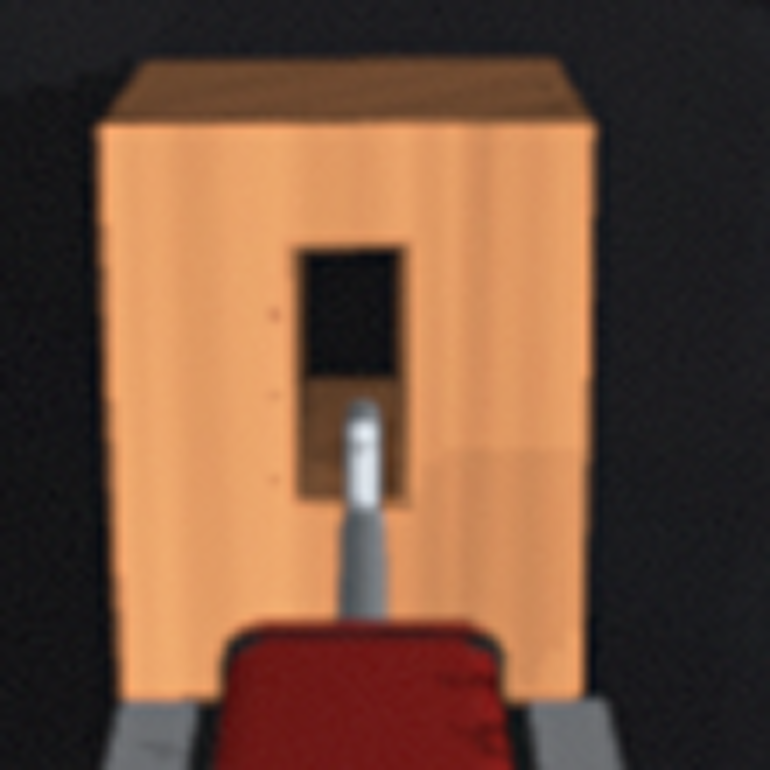

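Call:
jog_arm(
  steps=[
    [[1, 0.1, -0.8, 4, 0, 0, 0], [1, 0.1, -0.6, 7, 0, 0, 0], [1, 0, 0, 8, 0, 0, 0], [1, 0, 0, 7, 0, 0, 0], [1, 0, 0, 5, 0, 0, 0], [1, 0, 0, 0, 0, 0, 0], [1, 0, 0, 0, 0, 0, 0], [1, 0, 0, 0, 0, 0, 0]],
  ],
)

```text
t: 42.92
position: [463.8, 278.8, 157.3]
tool_rot: [-179.9, -0.2, -166.3]
contact_force: [0.3, 0.6, -0.9]
opening: 18.8
```

```bash
python3 -c "
from h import *
rep();snap('wrist','w36',(230,160,340,270),7)"
```

```text
t 42.92 pos [463.8 278.8 157.3] rot [-179.9   -0.2 -166.3] open 18.8
r 117.9 side(tool y) 240.8 z 157.3 | Fout -0.1 Fy 0.7 Fz -0.9
```

View pics/w36.png

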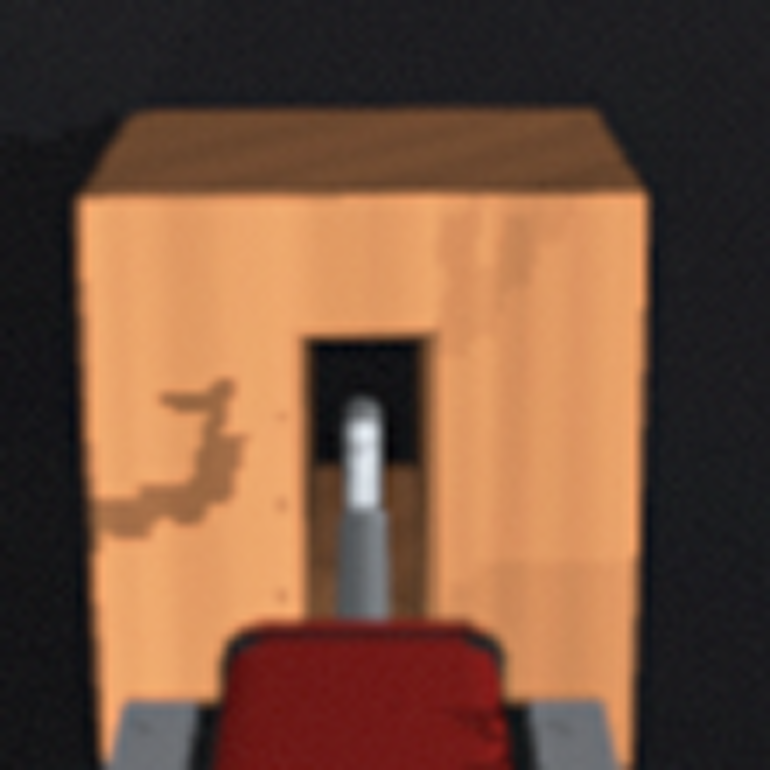

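Call:
jog_arm(
  steps=[
    [[1, 0, 0, 4, 0, 0, 0], [1, 0, 0, 7, 0, 0, 0], [1, 0, 0, 9, 0, 0, 0], [1, 0, 0, 9, 0, 0, 0], [1, 0, 0, 9, 0, 0, 0], [1, 0, 0, 8, 0, 0, 0], [1, 0, 0, 5, 0, 0, 0], [1, 0, 0, 0, 0, 0, 0]],
  ],
)

```text
t: 43.63
position: [463.8, 278.7, 100.9]
tool_rot: [-179.9, -0.2, -166.3]
contact_force: [-0.5, 0.5, -1.3]
opening: 18.8
```

```bash
python3 -c "
from h import *
rep()"
```

```text
t 43.63 pos [463.8 278.7 100.9] rot [-179.9   -0.2 -166.3] open 18.8
r 118.0 side(tool y) 240.8 z 100.9 | Fout 0.6 Fy 0.3 Fz -1.3
```

Call:
jog_arm(
  steps=[
    [[1, 0, 0, 2, 0, 0, 0], [1, 0, 0, 2, 0, 0, 0], [1, 0, 0, 1, 0, 0, 0], [1, 0, 0, 0.8, 0, 0, 0], [1, 0, 0, 0.6, 0, 0, 0], [1, 0, 0, 0, 0, 0, 0], [1, 0, 0, 0, 0, 0, 0], [1, 0, 0, 0, 0, 0, 0]],
  ],
)

```text
t: 44.3
position: [464.4, 279.0, 94.9]
tool_rot: [-180.0, -0.1, -166.3]
contact_force: [1.0, -0.5, -1.3]
opening: 19.0
```

```bash
python3 -c "
from h import *
rep()"
```

```text
t 44.30 pos [464.4 279.   94.9] rot [-1.800e+02 -1.000e-01 -1.663e+02] open 19.0
r 117.5 side(tool y) 241.2 z 94.9 | Fout -1.1 Fy -0.2 Fz -1.3
```

Call:
jog_arm(
  steps=[
    [[1, 0, 0, 0.8, 0, 0, 0], [1, 0, 0, 0.8, 0, 0, 0], [1, 0, 0, 0.5, 0, 0, 0], [1, 0, 0, 0, 0, 0, 0], [1, 0, 0, 0, 0, 0, 0], [1, 0, 0, 0, 0, 0, 0], [1, 0, 0, 0, 0, 0, 0], [1, 0, 0, 0, 0, 0, 0]],
  ],
)

```text
t: 44.97
position: [464.8, 279.1, 93.6]
tool_rot: [-180.0, -0.0, -166.3]
contact_force: [-0.9, -0.3, 0.5]
opening: 19.0
```

```bash
python3 -c "
from h import *
rep()"
```

```text
t 44.97 pos [464.8 279.1  93.6] rot [-180.    -0.  -166.3] open 19.0
r 117.1 side(tool y) 241.4 z 93.6 | Fout 0.8 Fy -0.5 Fz 0.5
```

Call:
jog_arm(
  steps=[
    [[-1, 0, 0, 0, 0, 0, 0], [-1, 0, 0, 0, 0, 0, 0], [-1, 0, 0, 0, 0, 0, 0], [-1, 0, 0, 0, 0, 0, 0], [-1, 0, 0, 0, 0, 0, 0], [-1, 0, 0, 0, 0, 0, 0], [-1, 0, 0, 0, 0, 0, 0], [-1, 0, 0, 0, 0, 0, 0]],
  ],
)

```text
t: 45.63
position: [465.2, 279.2, 93.7]
tool_rot: [-180.0, 0.0, -166.3]
contact_force: [0.6, -0.0, 0.1]
opening: 85.4
```

Call:
jog_arm(
  steps=[
    [[-1, 0, 0, -5, 0, 0, 0], [-1, 0, 0, -10, 0, 0, 0], [-1, 0, 0, -15, 0, 0, 0], [-1, 0, 0, -20, 0, 0, 0], [-1, 0, 0, -20, 0, 0, 0], [-1, 0, 0, -20, 0, 0, 0], [-1, 0, 0, -10, 0, 0, 0], [-1, 0, 0, 0, 0, 0, 0]],
  ],
)

```text
t: 46.3
position: [464.3, 279.0, 202.2]
tool_rot: [-180.0, 0.0, -166.3]
contact_force: [0.3, 0.2, 0.2]
opening: 85.2
```

```bash
python3 -c "
from h import *
rep();snap('wrist','w37');snap('side','s37');snap('top','t37');rep()"
```

```text
t 46.30 pos [464.3 279.  202.2] rot [-180.     0.  -166.3] open 85.2
r 117.5 side(tool y) 241.2 z 202.2 | Fout -0.2 Fy 0.2 Fz 0.2
t 46.45 pos [463.2 278.6 198.6] rot [-179.9   -0.2 -166.3] open 85.3
r 118.6 side(tool y) 240.5 z 198.6 | Fout 1.2 Fy 0.0 Fz -0.3
```

View pics/w37.png

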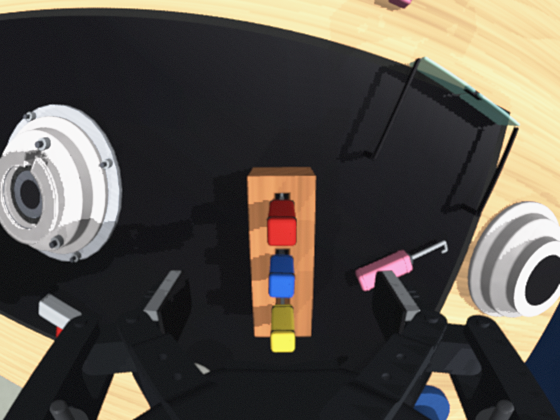

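View pics/s37.png

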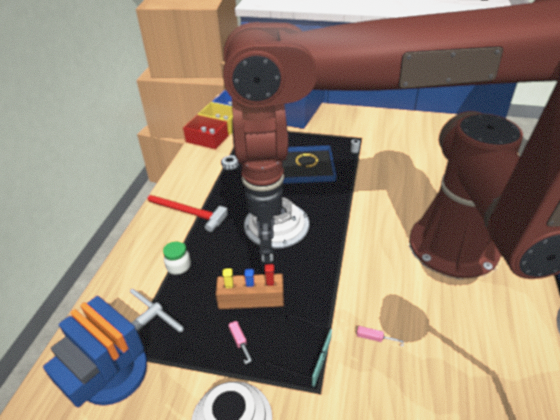

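View pics/t37.png

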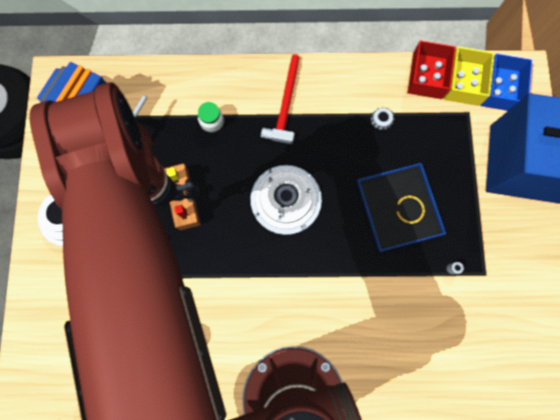

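Red pick stands in its slot (wrist (282,220)), the ring lies in the tray (top view (411,209)), and the other items look unmoved. Handing in.

```bash
python3 -c "
from h import *
print(ticket.finish_job())"
```

```text
the job is handed in; nothing more can be done
None
```

The job is handed in at about 46 s: the snap ring is out of the hub and flat in the blue tray, and the red pick is back upright in its rack slot. The system gave no verdict.

**Freeing the ring:** I felt for the seal with about 2.5 N. I then passed the hook under the wire through the notch, drew it inwards with about 5 to 6 N and peeled it upwards. Every force reading stayed low, but I only read the force between moves.

**What didn't go to plan:** when the ring's back sprang free, the ring slipped off the hook. It came to rest flat on top of the hub, overhanging the bore. I turned the hook round and picked it up again from inside the bore, at the back of the ring. It hung gap-down on the way to the tray, then tipped flat when I lowered and released it. I have no force reading for the moment it sprang free.

**Final pictures:**
- **Ring:** it lies flat and clear of the tray walls; I saw no bending.
- **Pick:** it stopped at the same height as when I took it, with its hook pointing the same way.
- **Rest of the bench:** the other items I could see look unmoved, though the arm hid part of the top view.
- **Robot:** it is clear of everything.

My rough fit of the ring's radius while it lay on the hub came out at 34.7 to 35.4 mm against the stated 33.8 mm. I took that as camera error and did not check it further.

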